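# Lock the returned room keys in the key safe

### The job

Pull the key safe's drawer well out, put every red-tagged key in it and push it fully shut; then fit the crank fully down onto the square shaft on the safe's top, turn it clockwise as far as it goes (about one turn) to throw the bolt, lift it off and stand it back upright on its rubber pad. Turn the shaft only with the crank, leave the blue-tagged staff key where it lies, and do not disturb the jar, the magnifier or the bell.

Things in the scene. Friction and masses are not known exactly. Their poses are not given: they have to be found in the camera images.
- safe_drawer0 (a joint): travel of the key safe's only drawer: 0 = shut, grows as it is pulled out towards the robot, 0.166 m at most; slides with about 1 N of friction and stays where left. It may start up to 20 mm ajar. To be loaded easily it wants pulling out about 0.12 m
- safe_drawer0_handle (a point): middle of the drawer's handle, a level steel bar 11 mm thick and 120 mm long, parallel to the drawer front and 35 mm off it (its axis), 38 mm below the top of the safe (safe's top is 100 mm above the counter). x axis = into the safe (pulling is towards -x), y along the bar, z up. Moves with the drawer
- drawer_floor (a point): centre of the drawer's inner floor (22 mm above the counter), moving with the drawer. x = into the safe, y to the left, z up. The inside is 195 mm (x, from -97 to +97) by 207 mm (y, from -103 to +103), its side walls 56 mm high above the floor, the front panel 66 mm. With the drawer out by d metres the safe's roof (78 mm above this floor at its top) begins at x = d - 0.104
- shaft_base (a point): the top of the brass collar (44 mm across, 4 mm proud of the safe's top) on the axis of the square shaft: where the crank's hub comes to rest, 104 mm above the counter, 45 mm behind the safe's front face. x = into the safe, z up
- shaft_top (a point): tip of the upright square steel shaft on the safe's top, turning with it: 16 mm square for 26 mm above the collar, then a cone 8 mm high; this point is 34 mm above the collar. x and y are square to its flats
- shaft (a joint): how far the shaft is turned, rad, growing clockwise as seen from above; starts at 0 to 0.5 and meets a stop at 6.2 (about one full turn). It works a brass bolt, on the safe's top near its front left, that creeps forward 19 mm over the drawer front. About 0.08 N m of friction; stays where left
- crank: loose steel crank, 0.35 kg, standing on its hub on the pad. Hub 34 x 34 x 52 mm high with a 19 mm square hole, 30 mm deep, in its underside. Arm 16 mm wide (36 to 46 mm above the origin) along +x with an upright black grip at 62 mm. Origin: centre of the hub's underside; z up. Fits the shaft four ways, 1.5 mm spare each side, 0.2 rad play; pinch the hub across y to lift it
- crank_knob (a point): middle of the crank's black grip: 22 mm across, spins freely about its own upright axis, from 21 mm below this point to 18 mm above it; 62 mm from the hub's axis and 68 mm above the hub's underside
- pad: flat black rubber pad fixed to the counter, 150 (x) by 90 (y) by 4 mm thick, the crank's resting place; origin: middle of its underside
- red_key1: a brass key fixed to a red enamel tag; the tag is a block 40 long, 24 wide, 14 mm thick lying flat, the key (5 mm thick) sticks out of one short end so the whole is 72 mm long. Rigid, 50 g. Origin: middle of the tag's underside; x runs along the tag towards the key (tag from -20 to +20 mm, key to +52 mm), y across it, z up. There may be fewer of these than five
- red_key2: a brass key fixed to a red enamel tag; the tag is a block 40 long, 24 wide, 14 mm thick lying flat, the key (5 mm thick) sticks out of one short end so the whole is 72 mm long. Rigid, 50 g. Origin: middle of the tag's underside; x runs along the tag towards the key (tag from -20 to +20 mm, key to +52 mm), y across it, z up. There may be fewer of these than five
- red_key3: a brass key fixed to a red enamel tag; the tag is a block 40 long, 24 wide, 14 mm thick lying flat, the key (5 mm thick) sticks out of one short end so the whole is 72 mm long. Rigid, 50 g. Origin: middle of the tag's underside; x runs along the tag towards the key (tag from -20 to +20 mm, key to +52 mm), y across it, z up. There may be fewer of these than five
- red_key4: a brass key fixed to a red enamel tag; the tag is a block 40 long, 24 wide, 14 mm thick lying flat, the key (5 mm thick) sticks out of one short end so the whole is 72 mm long. Rigid, 50 g. Origin: middle of the tag's underside; x runs along the tag towards the key (tag from -20 to +20 mm, key to +52 mm), y across it, z up. There may be fewer of these than five
- red_key5: a brass key fixed to a red enamel tag; the tag is a block 40 long, 24 wide, 14 mm thick lying flat, the key (5 mm thick) sticks out of one short end so the whole is 72 mm long. Rigid, 50 g. Origin: middle of the tag's underside; x runs along the tag towards the key (tag from -20 to +20 mm, key to +52 mm), y across it, z up. There may be fewer of these than five
- blue_key: a brass key fixed to a blue enamel tag; the tag is a block 40 long, 24 wide, 14 mm thick lying flat, the key (5 mm thick) sticks out of one short end so the whole is 72 mm long. Rigid, 50 g. Origin: middle of the tag's underside; x runs along the tag towards the key (tag from -20 to +20 mm, key to +52 mm), y across it, z up. A staff key, to be left alone
- jar: squat amber glass jar with a brass cap, 68 mm across, 75 mm high, loose; origin under its centre
- magnifier: magnifier lying flat, lens ring 72 mm across, 8 mm thick, handle 15 mm thick reaching to 125 mm on its -x side; loose; origin under the lens centre
- bell: brass call bell, 84 mm across, 58 mm high, loose; origin under its centre
There are look-alikes about, which are no part of the job. What is shaped like the red_key4 but turquoise is not meant. Several things have the shape of the crank; the one meant has the colours described above.

How it is judged:
By the outcome, as a careful person would: the job done as asked, in the order asked, and still so for the second after the job is handed in, with the robot touching nothing.
Of red_key1, red_key2, red_key3, red_key4, red_key5 only 2 to 4 are there at a start; the rules pass over those that are not, and their reading is None.
At some moment in a run one of red_key1, red_key2, red_key3, red_key4, red_key5 may be knocked a few centimetres aside while the robot is not near it.
It also fails if it takes over 210 s, if anything falls off the work surface, if the arm or the gripper's body presses on something with over 40 N, if the wrist force passes 120 N, or if a joint passes its speed limit or range.

### The arm

A 6-joint arm with a two-finger parallel gripper is mounted at the origin on the work surface. World frame = base frame: x ahead of the robot, y to its left, z up, the work surface at z = 0. Lengths are in m, angles in rad, forces in N, time in s.
With the tool pointing down it reaches from about 0.35 to 0.775 m from the base axis. Payload 5.5 kg.
Tool frame: the origin (TCP) lies between the finger pads; the fingertips stand 19 mm ahead of it and the grasp point (between the pads) is the TCP; z points along the fingers, y is the direction in which the jaws open and shut (so a half turn about z gives the same grasp; the last joint's range is limited). The gripper opens to 85 mm and grips with 20 to 120 N. Pads are 22 mm wide; open, the fingers measure 114 mm over their backs; the gripper's body (76 mm by 85 mm) begins 54 mm behind the grasp point. The pads swing forward as they close: fully open they stand 13 mm farther back than shut.
Start: joints at [-1.252, 0.313, 0.046, 1.304, 0, 1.431], TCP at [0.255, -0.516, 0.25] pointing down, gripper open.
Joint ranges: [-2.76, 2.76], [-0.86, 1.69], [-1.03, 1.26], [-2.2, 2.34], [-1.47, 1.5], [-3.14, 3.14]. Speed limits (rad/s): [2.57, 2.57, 3.14, 3.14, 3.14, 3.14].

### API

Orientations are given as a unit quaternion [w, x, y, z].
In Python, from workcell import get_state, cams, workorder gives the robot as it stands.
- The arm moves only by the tool play_rows, never from a script. Its argument "series" is text: rows parted by semicolons, each of 7 numbers parted by spaces: the opening in per cent of the stroke, from 0 (shut) to 100 (fully open), then the shift along the tool's x, y, z in cm, then the turn, a rotation vector about the tool's x, y, z in degrees. A call has 1 to 12 rows; each row shifts and turns the commanded pose from where the row before left it, along the tool's axes as they then stand; what a row does not reach is not made up. A row lasts 1/8 s, in which the tool goes at most 62.5 mm and 10.7 degrees, less where a joint would pass 70% of its speed; a pose out of reach is approached as far as the arm can. A call with a gripper value outside its range is refused whole. The fingers move at their own pace and stop on an object; "newtons" is the grip in N (left out, the last holds). Time passes only in rows, so rows that do not move let the fingers close. It gives the time, the measured TCP pose, the force and the opening at its end, in the units of the state.
- get_state(): the state, without advancing time (a new reading comes with each control period).
- cams.read_camera(name): name is "scene" or "top"; returns the picture (420x560x3 uint8, red, green, blue); there is no depth.
- cams.get_calibration(name): a dict with "fx", "fy", "cx", "cy" (pixels), "rvec" (rotation vector, rad) and "tvec" (3), from world to camera coordinates, as OpenCV has them. Camera axes: x right, y down, z forward; pixel columns grow to the right and rows downward; lengths in m; the calibration is good to about 2 mm. A picture is of the moment at which its call begins. get_calibration takes no time and is no camera call.
- workorder.hand_in(): hands the job in, once; it reports no verdict.
The state is a dict: "clock": time; "joint_pos": joint angles; "qvel": joint speeds; "tau": joint torques, N m; "tcp_pos": TCP position; "orientation": TCP orientation; "wrist_force": force on the tool from outside, world axes, zero at the start; "ft_torque": the same for the moment, N m; "finger_gap": finger opening in m.
Only numpy, scipy, OpenCV 4.12 (cv2) and the standard library are available. Lean on these libraries where they do the work, as an engineer would, in place of code of your own. Each camera call takes 0.05 s, during which the arm holds its last target.

## Working session

There is one attempt and no reset: what is moved stays moved. The work goes in short steps, Python scripts to look and compute and a tool call to move; the robot and the scene stay as the last step left them, time stands still between calls to the robot, and variables do not carry over. Pictures are saved under pics/ and viewed, and the job is handed in when it is done.

Besides the shell and the picture viewer there is one more tool, called after "Call:" by a JSON object that holds its "method" and its "body", one argument or row to a line. play_rows: Moves the arm, as the interface text tells. Its arguments: {"type":"object","properties":{"series":{"type":"string"},"newtons":{"type":"number"}},"required":["series"]}

```bash
ls; mkdir -p pics; python3 - <<'E'
from workcell import get_state,cams
import cv2
print(get_state())
for n in("scene","top"):
    c=cams.get_calibration(n);print(n,c)
    cv2.imwrite(f"pics/{n}0.png",cams.read_camera(n)[:,:,::-1])
E
```

```text
pics
{'clock': 0.0, 'joint_pos': array([-1.25158853e+00,  3.13996849e-01,  4.49498446e-02,  1.30357463e+00,
        1.46204093e-05,  1.43123693e+00]), 'qvel': array([ 0.00229103,  0.00028663, -0.00055783, -0.00046871,  0.00131843,
       -0.00249502]), 'tau': array([ 7.02849757e-04, -4.80630898e+01,  2.98531383e+01,  1.95071299e-02,
        2.52414469e-05,  8.49222772e-06]), 'tcp_pos': array([ 0.25449891, -0.51507698,  0.24939893]), 'orientation': array([-9.09630072e-04,  9.73806332e-01,  2.27377210e-01, -7.45874634e-05]), 'wrist_force': array([-0.17234909, -0.30361896, -0.6345294 ]), 'ft_torque': array([-0.0018216 ,  0.02894277,  0.0005948 ]), 'finger_gap': 0.08558972069308189}
scene {'fx': 526.9698274528267, 'fy': 526.9698274528267, 'cx': 275.07326228209945, 'cy': 213.69440092736778, 'rvec': array([ 2.19888039,  1.46878238, -0.39966654]), 'tvec': array([-0.17167036, -0.37764294,  2.04359243])}
top {'fx': 383.4138451257309, 'fy': 383.4138451257309, 'cx': 278.7925910567474, 'cy': 208.8497005208988, 'rvec': array([ 2.21497043, -2.1528006 ,  0.04412279]), 'tvec': array([-0.05394404,  0.55724188,  1.04881204])}
```

View pics/scene0.png

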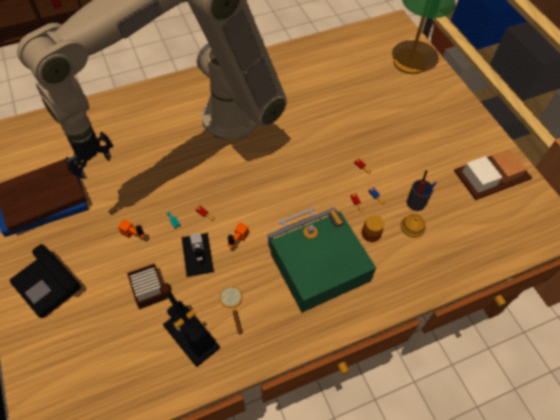

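View pics/top0.png

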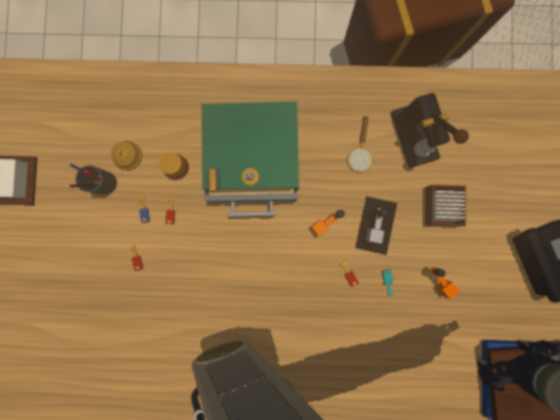

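```bash
cat > h.py <<'E'
from workcell import get_state,cams,workorder
import cv2,numpy as np
from scipy.spatial.transform import Rotation as R
C={n:cams.get_calibration(n) for n in("scene","top")}
def K(c): return np.array([[c['fx'],0,c['cx']],[0,c['fy'],c['cy']],[0,0,1.]])
def proj(n,P):
    c=C[n]; return cv2.projectPoints(np.array(P,float).reshape(-1,3),c['rvec'],c['tvec'],K(c),None)[0].reshape(-1,2)
def ray(n,uv):
    c=C[n]; Rm=cv2.Rodrigues(c['rvec'])[0]; o=-Rm.T@c['tvec']
    d=Rm.T@np.linalg.inv(K(c))@np.array([uv[0],uv[1],1.]); return o,d
def unp(n,uv,z):
    o,d=ray(n,uv); return o+d*(z-o[2])/d[2]
def tri(uvs,uvt):
    o1,d1=ray("scene",uvs);o2,d2=ray("top",uvt)
    A=np.stack([d1,-d2],1);s=np.linalg.lstsq(A,o2-o1,rcond=None)[0]
    a=o1+d1*s[0];b=o2+d2*s[1];return (a+b)/2,np.linalg.norm(a-b)
def crop(n,x0,y0,x1,y1,s,name,img=None):
    if img is None: img=cams.read_camera(n)
    c=cv2.resize(img[y0:y1,x0:x1],None,fx=s,fy=s,interpolation=cv2.INTER_CUBIC)
    cv2.imwrite(f"pics/{name}.png",c[:,:,::-1]);return img
def blob(n,img,lo,hi,minA=8):
    h=cv2.cvtColor(img,cv2.COLOR_RGB2HSV); m=cv2.inRange(h,np.array(lo),np.array(hi))
    k,l,s,c=cv2.connectedComponentsWithStats(m)
    out=[]
    for i in range(1,k):
        if s[i,4]>=minA:
            ys,xs=np.where(l==i); p=np.stack([xs,ys],1).astype(float)
            W=np.array([unp(n,q,0.014)[:2] for q in p]); m0=W.mean(0); ev,V=np.linalg.eigh(np.cov(W.T))
            out.append((c[i].round(1),s[i,4],m0.round(4),round(np.degrees(np.arctan2(V[1,1],V[0,1])),1),(np.sqrt(ev*12)*1000).round(1)))
    return out
def st():
    s=get_state();Rm=R.from_quat(np.roll(s['orientation'],-1)).as_matrix()
    print("t",round(s['clock'],2),"tcp",s['tcp_pos'].round(4),"F",s['wrist_force'].round(1),"gap",round(s['finger_gap'],4))
    print("x",Rm[:,0].round(3),"y",Rm[:,1].round(3),"z",Rm[:,2].round(3),"q",s['joint_pos'].round(3));return s,Rm
def toolmove(p,Rm,tgt): return (Rm.T@(np.array(tgt)-p))*100
E
python3 - <<'E'
from h import *
st()
for n in("scene","top"):
    img=cams.read_camera(n)
    print(n)
    for lo,hi,nm in(((0,150,90),(6,255,255),'red'),((172,150,90),(180,255,255),'red2'),((80,120,60),(95,255,255),'turq'),((105,120,60),(125,255,255),'blue')):
        for b in blob(n,img,lo,hi): print(nm,*b)
    if n=="top":
        crop(n,110,180,210,280,6,"tA",img);crop(n,300,170,470,310,4.6,"tB",img);crop(n,180,80,320,230,4,"tC",img)
    else: crop(n,250,130,450,310,4,"sA",img);crop(n,100,180,270,290,4.6,"sB",img)
print(unp("top",(377,230),0.03),unp("top",(251,213),0.06))
E
```

```text
t 0.1 tcp [ 0.2545 -0.5151  0.2495] F [-0.1 -0.   0.3] gap 0.0853
x [0.897 0.443 0.   ] y [ 0.443 -0.897 -0.002] z [-0.001  0.002 -1.   ] q [-1.252  0.314  0.045  1.304  0.     1.431]
scene
red [360.1 163.8] 42 [0.4027 0.3518] -154.8 [23.3 30.5]
red [422.1 182.1] 8 [0.5585 0.5192] 122.3 [ 9. 14.]
red [355.2 199.4] 40 [0.534  0.2643] -179.0 [20.5 29.2]
red [201.9 211.2] 47 [ 0.3787 -0.2436] -152.3 [22.5 30.3]
turq [174.3 221.6] 53 [ 0.3826 -0.3425] -173.2 [17.7 38.8]
blue [496.8   5. ] 257 [-0.1668  1.3523] 67.5 [ 81.7 105.4]
blue [507.4  13.9] 14 [-0.0964  1.3595] 89.4 [30.7 38.7]
blue [501.2  14.6] 9 [-0.1031  1.331 ] 148.8 [18.2 32.1]
blue [491.8  26.2] 14 [-0.0525  1.2447] 173.0 [17.7 33.5]
blue [491.9  38.5] 20 [0.0151 1.1979] 153.7 [25.1 44.2]
blue [374.3 193.4] 30 [0.5368 0.3377] -168.3 [19.1 23.1]
blue [ 71.3 208.8] 110 [ 0.2013 -0.6513] 93.2 [ 15.  102.7]
blue [  2.3 223.4] 89 [ 0.1722 -0.8749] -177.8 [15.2 83.9]
top
red [ 86.4 171.3] 14 [0.6495 0.5074] -150.9 [ 9.  13.3]
red [170.1 215.1] 51 [0.5326 0.2647] -168.6 [18.5 22.2]
red [136.6 261.2] 54 [0.4021 0.3524] -140.2 [18.  24.6]
red [350.6 277. ] 55 [ 0.377  -0.2404] -157.5 [18.  23.7]
turq [387.5 277.2] 82 [ 0.3795 -0.3411] -171.3 [17.9 33.9]
blue [500.3 344.2] 157 [ 0.2095 -0.6467] 93.5 [13.8 80.3]
blue [488.3 409.9] 52 [ 0.0357 -0.6142] -174.6 [ 9.  39.4]
[ 0.5076333  -0.30690735  0.03      ] [0.54288358 0.03478314 0.06      ]
```

View pics/tB.png

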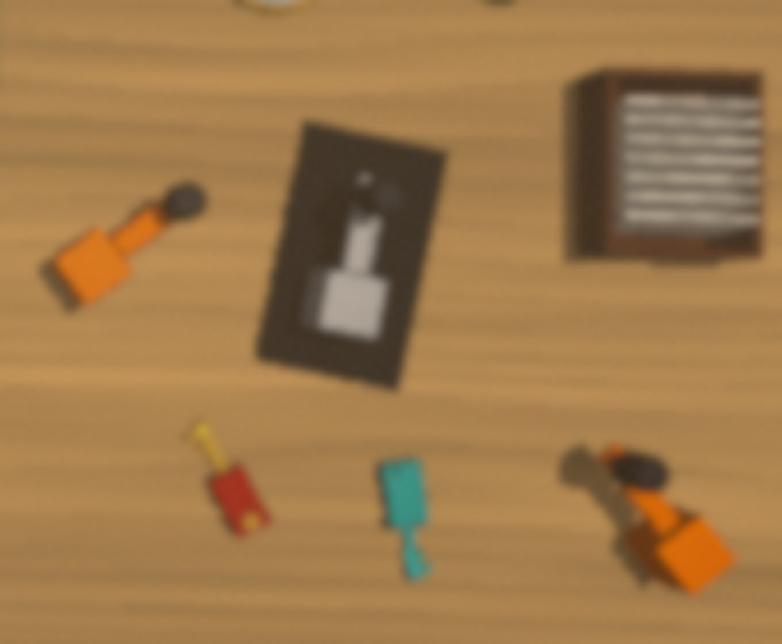

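View pics/tC.png

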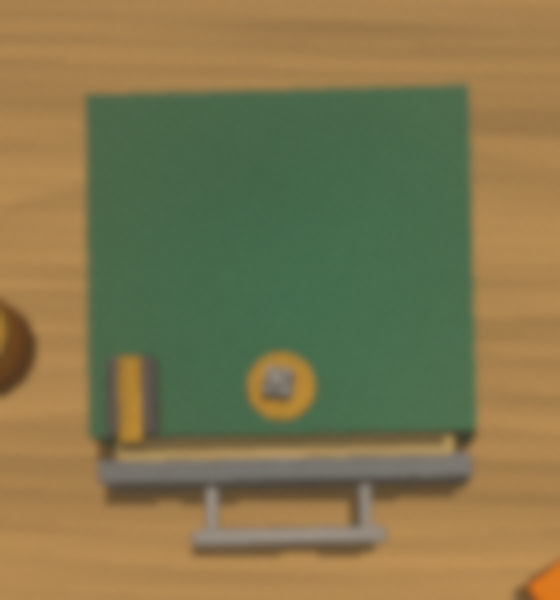

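View pics/tA.png

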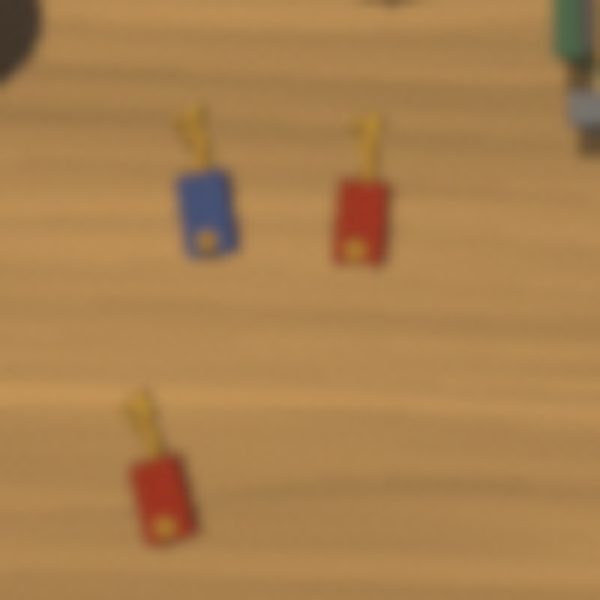

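View pics/sB.png

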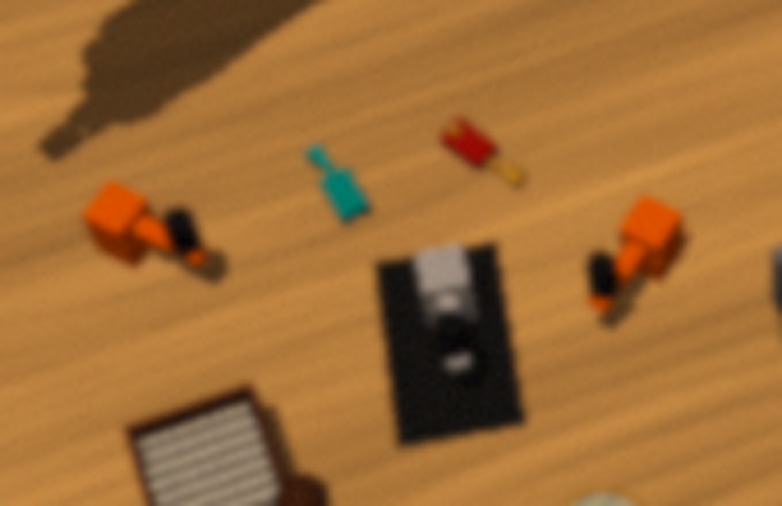

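View pics/sA.png

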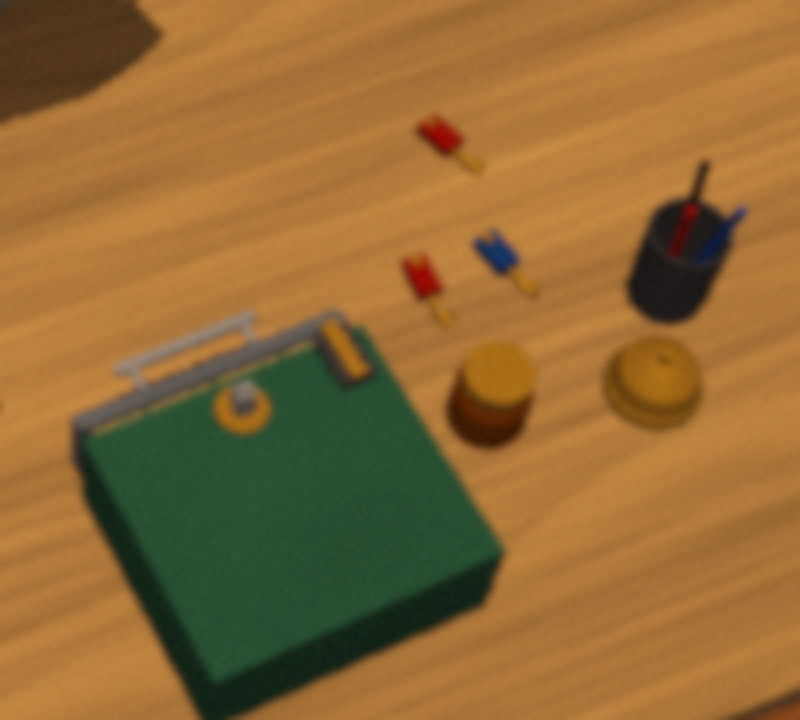

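```bash
python3 - <<'E'
from h import *
f=lambda x,y,s,ox,oy:(x/s+ox,y/s+oy)
print("top corners BL BR FR FL")
cs=[unp("top",f(x,y,4,180,80),.1) for x,y in((87,97),(467,87),(474,430),(90,437))]
for c in cs: print(c.round(4))
print("front yaw",np.degrees(np.arctan2(*(cs[3]-cs[2])[:2])),"side",np.degrees(np.arctan2(*(cs[1]-cs[2])[1::-1])))
a,b=[unp("top",f(x,y,4,180,80),.062) for x,y in((193,541),(384,536))]
print("bar",a,b,(a+b)/2,np.linalg.norm(a-b))
a,b=[unp("scene",f(x,y,4,250,130),.062) for x,y in((118,371),(255,320))]
print("bar scene",a,b,(a+b)/2,np.linalg.norm(a-b))
print("collar",unp("top",f(281,386,4,180,80),.104),unp("scene",f(243,411,4,250,130),.104))
print("shafttip",unp("top",f(279,383,4,180,80),.134),tri(f(244,385,4,250,130),f(279,383,4,180,80)))
g=[unp("top",f(x,y,4.6,300,170),.056) for x,y in((325,268),(390,279),(378,340),(318,330))]
print("hub",np.mean(g,0),[np.linalg.norm(g[i]-g[i-1]).round(4) for i in range(4)])
for i in range(4): d=g[i]-g[i-1];print(np.degrees(np.arctan2(d[1],d[0])))
g=[unp("scene",f(x,y,4.6,100,180),.056) for x,y in((414,252),(463,245),(472,289),(422,297))]
print("hub scene",np.mean(g,0),[np.linalg.norm(g[i]-g[i-1]).round(4) for i in range(4)])
for i in range(4): d=g[i]-g[i-1];print(np.degrees(np.arctan2(d[1],d[0])))
print("arm",unp("top",f(355,290,4.6,300,170),.05),unp("top",f(365,218,4.6,300,170),.05))
print("knob",unp("top",f(388,195,4.6,300,170),.09),unp("scene",f(453,330,4.6,100,180),.085))
g=[unp("top",f(x,y,4.6,300,170),.004) for x,y in((305,122),(447,150),(398,390),(256,358))]
print("pad",np.mean(g,0))
for i in range(4): d=g[i]-g[i-1];print(np.linalg.norm(d),np.degrees(np.arctan2(d[1],d[0])))
# keys: tag corners via key tip direction
print("keyR", unp("top",f(238,500,4.6,300,170),.014),unp("top",f(200,428,4.6,300,170),.003))
for t,k in (((362,222),(371,118)),((163,500),(139,398))):
  p=unp("top",f(*t,6,110,180),.014);q=unp("top",f(*k,6,110,180),.003);d=q-p
  print("key",p,q,np.degrees(np.arctan2(d[1],d[0])),np.linalg.norm(d))
p=unp("top",f(238,500,4.6,300,170),.014);q=unp("top",f(200,428,4.6,300,170),.003);d=q-p
print(np.degrees(np.arctan2(d[1],d[0])),np.linalg.norm(d))
E
```

```text
top corners BL BR FR FL
[0.8209 0.169  0.1   ]
[ 0.8334 -0.0781  0.1   ]
[ 0.6099 -0.0884  0.1   ]
[0.5987 0.158  0.1   ]
front yaw -2.602857596073328 side 2.6509012938315792
bar [0.53510578 0.09492928 0.062     ] [ 0.54201172 -0.03187434  0.062     ] [0.53855875 0.03152747 0.062     ] 0.12699153993375403
bar scene [ 0.54690558 -0.02854316  0.062     ] [0.54465556 0.09601643 0.062     ] [0.54578057 0.03373663 0.062     ] 0.12457990615235341
collar [0.63439554 0.03583879 0.104     ] [0.64038185 0.03745964 0.104     ]
shafttip [0.63203006 0.0342865  0.134     ] (array([0.63303696, 0.03674345, 0.13266361]), np.float64(0.0048880916101351))
hub [ 0.49114185 -0.30010066  0.056     ] [np.float64(0.0359), np.float64(0.0378), np.float64(0.0358), np.float64(0.0348)]
-5.54405495771245
-97.99920234250847
169.68661914992052
82.19590920133095
hub scene [ 0.49767542 -0.29812814  0.056     ] [np.float64(0.0368), np.float64(0.0344), np.float64(0.0362), np.float64(0.0348)]
170.7213969430875
77.16795188692919
-8.603173159889302
-101.84678067708317
arm [ 0.4993596  -0.30271426  0.05      ] [ 0.54126108 -0.30790256  0.05      ]
knob [ 0.55278478 -0.3107468   0.09      ] [ 0.5603799  -0.30816407  0.085     ]
pad [ 0.5208106  -0.31129945  0.004     ]
0.14654598202862656 -10.712605125517733
0.08746437918304566 -99.68243234981193
0.1485899021475463 169.22903089052625
0.08730015414696463 78.97805815779711
keyR [ 0.37241169 -0.2436348   0.014     ] [ 0.41351945 -0.22190926  0.003     ]
key [0.52740617 0.26379119 0.014     ] [0.57678899 0.2650677  0.003     ] 1.4807246588398533 0.05060921287553012
key [0.39630849 0.35037555 0.014     ] [0.4423343  0.36827798 0.003     ] 21.254286921578068 0.0505951828671542
27.856543333166524 0.047779147096547
```

```bash
cat >> h.py <<'E'
def f(x,y,s,ox,oy): return ((x+.5)/s-.5+ox,(y+.5)/s-.5+oy)
def go(x,y,z,yaw=None):
    s,Rm=st()
    if yaw is not None:
        th=np.radians(yaw); X=np.array([np.cos(th),np.sin(th),0]);Z=np.array([0,0,-1.]);Rt=np.stack([X,np.cross(Z,X),Z],1)
        rv=R.from_matrix(Rm.T@Rt).as_rotvec(degrees=True); print("turn first",rv.round(2)); Rm2=Rt
        print("shift before turn",toolmove(s['tcp_pos'],Rm,(x,y,z)).round(2),"shift after turn",toolmove(s['tcp_pos'],Rm2,(x,y,z)).round(2))
    else: print("shift",toolmove(s['tcp_pos'],Rm,(x,y,z)).round(2))
E
cat > m.py <<'E'
from h import *
cs=[unp("top",f(x,y,4,180,80),.1) for x,y in((87,97),(467,87),(474,430),(90,437))]
print(np.array(cs).round(4)[:,:2])
cs=[unp("scene",f(x,y,4,250,130),.1) for x,y in((217,683),(502,551),(365,328),(93,432))]
print("scene BR BL FL FR",np.array(cs).round(4)[:,:2])
for n,P in(("top",((193,541,4,180,80),(384,536,4,180,80))),("scene",((118,371,4,250,130),(255,320,4,250,130)))):
    a,b=[unp(n,f(*q),.062) for q in P];print("bar",((a+b)/2).round(4))
print("collar",unp("top",f(281,386,4,180,80),.104),unp("scene",f(243,411,4,250,130),.104))
print("shafttip",tri(f(244,385,4,250,130),f(279,383,4,180,80)))
g=[unp("top",f(x,y,4.6,300,170),.056) for x,y in((325,268),(390,279),(378,340),(318,330))]
g2=[unp("scene",f(x,y,4.6,100,180),.056) for x,y in((414,252),(463,245),(472,289),(422,297))]
print("hub",np.mean(g,0),np.mean(g2,0))
print("knob",unp("top",f(388,195,4.6,300,170),.09),unp("scene",f(453,330,4.6,100,180),.085))
E
python3 m.py; python3 -c "
from h import *
go(.543,.033,.25,92.6)"
```

```text
[[ 0.8219  0.17  ]
 [ 0.8343 -0.0771]
 [ 0.6108 -0.0875]
 [ 0.5996  0.159 ]]
scene BR BL FL FR [[ 0.8373 -0.0754]
 [ 0.8225  0.1691]
 [ 0.604   0.1619]
 [ 0.6094 -0.0785]]
bar [0.5395 0.0326 0.062 ]
bar [0.544  0.0332 0.062 ]
collar [0.63533604 0.03683217 0.104     ] [0.63870278 0.03693645 0.104     ]
shafttip (array([0.63315323, 0.03637323, 0.13564599]), np.float64(0.002694155596975971))
hub [ 0.49214583 -0.29905382  0.056     ] [ 0.4958324  -0.29883778  0.056     ]
knob [ 0.5537631  -0.30973292  0.09      ] [ 0.55861858 -0.30885326  0.085     ]
t 0.2 tcp [ 0.2546 -0.5153  0.2497] F [ 0.1 -0.4  0.6] gap 0.0855
x [0.897 0.443 0.   ] y [ 0.443 -0.897 -0.001] z [-0.     0.001 -1.   ] q [-1.252  0.314  0.045  1.304  0.     1.431]
turn first [-5.000e-02 -4.000e-02 -6.631e+01]
shift before turn [ 5.014e+01 -3.638e+01  2.000e-02] shift after turn [ 5.346e+01  3.130e+01 -3.000e-02]
```

Call:
{"method": "play_rows", "body": {
  "series": "100 4.55 -3.3 0 0 0 0;100 4.55 -3.3 0 0 0 0;100 4.55 -3.3 0 0 0 0;100 4.55 -3.3 0 0 0 0;100 4.55 -3.3 0 0 0 0;100 4.55 -3.3 0 0 0 0;100 4.55 -3.3 0 0 0 0;100 4.55 -3.3 0 0 0 0;100 4.55 -3.3 0 0 0 0;100 4.55 -3.3 0 0 0 0;100 4.55 -3.3 0 0 0 0"
}}

```text
clock: 1.58
tcp_pos: [0.5432, 0.0333, 0.2503]
orientation: [0.0, 0.974, 0.227, 0.0]
wrist_force: [-0.4, -0.5, 1.2]
finger_gap: 0.0855
```

Call:
{"method": "play_rows", "body": {
  "series": "40 0 0 0 0 0 -9.5;40 0 0 0 0 0 -9.5;40 0 0 0 0 0 -9.5;40 0 0 0 0 0 -9.5;40 0 0 0 0 0 -9.5;40 0 0 0 0 0 -9.5;40 0 0 0 0 0 -9.3;36 0 0 0 0 0 0;36 0 0 0 0 0 0"
}}

```text
clock: 2.7
tcp_pos: [0.5426, 0.0316, 0.2502]
orientation: [-0.0, 0.692, 0.722, -0.0]
wrist_force: [0.2, 0.2, -0.0]
finger_gap: 0.0305
```

```bash
python3 -c "
from h import *
go(.543,.033,.13,92.6)
i=crop('top',180,80,340,240,3.7,'t1');crop('scene',220,130,400,310,3.3,'s1')"
```

```text
t 2.7 tcp [0.5426 0.0316 0.2502] F [ 0.2  0.2 -0. ] gap 0.0305
x [-0.043  0.999 -0.   ] y [ 0.999  0.043 -0.   ] z [-0. -0. -1.] q [-0.09   0.252 -0.037  1.282 -0.     1.439]
turn first [-0.01  0.   -0.16]
shift before turn [ 0.14  0.05 12.02] shift after turn [ 0.14  0.05 12.02]
```

View pics/t1.png

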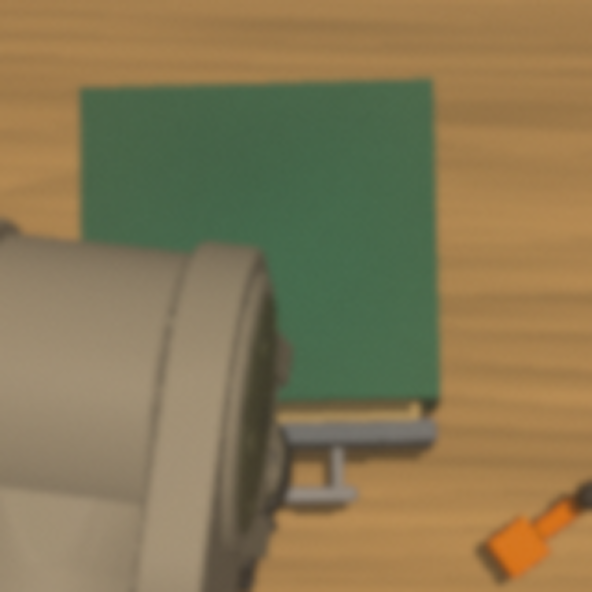

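View pics/s1.png

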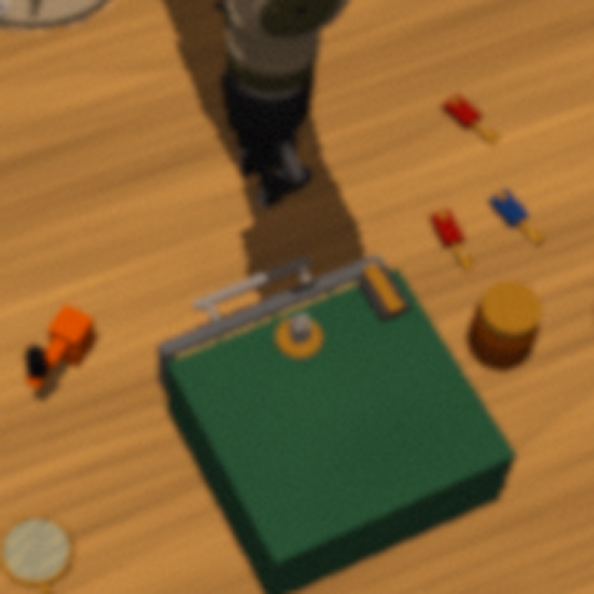

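Call:
{"method": "play_rows", "body": {
  "series": "36 0.14 0.05 5 0 0 0;36 0 0 5 0 0 0;36 0 0 3 0 0 0;36 0 0 2 0 0 0;36 0 0 2 0 0 0;36 0 0 1.7 0 0 0;36 0 0 0 0 0 0"
}}

```text
clock: 3.68
tcp_pos: [0.5458, 0.033, 0.065]
orientation: [0.002, 0.691, 0.723, 0.002]
wrist_force: [-0.3, -0.2, 2.2]
finger_gap: 0.0309
```

```bash
python3 -c "
from h import *
st()
i=crop('scene',260,140,400,250,5,'s2')"
```

```text
t 3.67 tcp [0.5458 0.033  0.065 ] F [-0.3 -0.2  2.2] gap 0.0309
x [-0.044  0.999 -0.   ] y [0.999 0.044 0.006] z [ 0.006 -0.    -1.   ] q [-0.087  0.382 -0.336  0.847  0.     1.44 ]
```

View pics/s2.png

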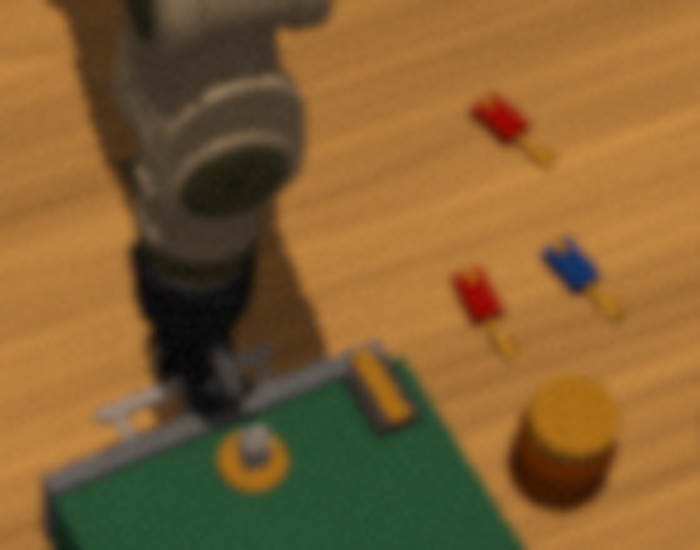

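Call:
{"method": "play_rows", "body": {
  "newtons": 40,
  "series": "0 0 0 0 0 0 0;0 0 0 0 0 0 0;0 0 0 0 0 0 0;0 0 0 0 0 0 0"
}}

```text
clock: 4.22
tcp_pos: [0.5432, 0.0329, 0.0634]
orientation: [0.0, 0.691, 0.723, 0.0]
wrist_force: [-0.7, 1.0, 3.4]
finger_gap: 0.0095
```

Call:
{"method": "play_rows", "body": {
  "series": "0 0 -0.8 0 0 0 0;0 0 -1.2 0 0 0 0;0 0 -1.2 0 0 0 0;0 0 -1.2 0 0 0 0;0 0 -1.2 0 0 0 0;0 0 -1.2 0 0 0 0;0 0 -1.2 0 0 0 0;0 0 -1.2 0 0 0 0;0 0 -1.2 0 0 0 0;0 0 -1.2 0 0 0 0;0 0 -1.2 0 0 0 0;0 0 0 0 0 0 0"
}}

```text
clock: 5.72
tcp_pos: [0.4135, 0.0266, 0.0634]
orientation: [0.0, 0.691, 0.723, -0.001]
wrist_force: [0.2, -5.7, 6.0]
finger_gap: 0.009
```

```bash
python3 -c "
from h import *
st()
i=crop('scene',200,100,400,250,4,'s3')"
```

```text
t 5.72 tcp [0.4135 0.0266 0.0634] F [ 0.2 -5.7  6. ] gap 0.009
x [-0.045  0.999 -0.002] y [ 0.999  0.045 -0.001] z [-0.001 -0.002 -1.   ] q [-0.129  0.166 -0.648  0.758 -0.002  1.397]
```

View pics/s3.png

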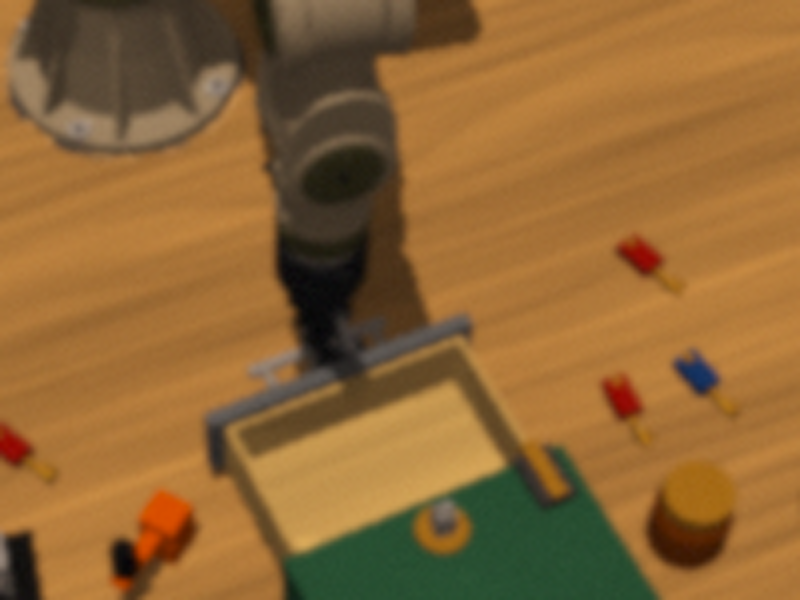

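Call:
{"method": "play_rows", "body": {
  "series": "36 0 0 0 0 0 0;36 0 0 0 0 0 0;36 0 0 0 0 0 0;36 0 0 -2 0 0 0;36 0 0 -4 0 0 0;50 0 0 -6 0 0 0;50 0 0 -6 0 0 0;50 0 0 0 0 0 0"
}}

```text
clock: 6.78
tcp_pos: [0.4181, 0.0271, 0.2478]
orientation: [0.004, 0.691, 0.723, 0.003]
wrist_force: [0.3, -0.9, -0.5]
finger_gap: 0.0426
```

```bash
python3 -c "
from h import *
i=cams.read_camera('scene')
for b in blob('scene',i,(0,150,90),(6,255,255)):print(*b)
i=cams.read_camera('top')
for b in blob('top',i,(0,150,90),(6,255,255)):print(*b)
cv2.imwrite('pics/t4.png',i[:,:,::-1])
go(.53,.265,.15,181.5)"
```

```text
[360.1 163.8] 42 [0.4027 0.3518] -154.8 [23.3 30.5]
[355.2 199.4] 40 [0.5336 0.2644] -176.7 [20.2 30.8]
[202.  211.2] 45 [ 0.3785 -0.2433] -153.8 [22.1 29. ]
[ 86.7 171.6] 15 [0.6486 0.5064] 53.6 [ 8.7 14.1]
[170.2 215.1] 53 [0.5327 0.2645] -165.4 [18.4 22.9]
[136.7 261.3] 59 [0.4018 0.3519] -143.6 [18.6 27.1]
[350.5 277. ] 57 [ 0.377  -0.2401] -153.7 [18.6 23.8]
t 6.88 tcp [0.4155 0.0273 0.2435] F [ 0.1  0.3 -0.2] gap 0.0429
x [-0.045  0.999  0.   ] y [0.999 0.045 0.001] z [ 0.001  0.    -1.   ] q [-0.128  0.008 -0.338  1.224  0.     1.398]
turn first [ 6.00e-02  5.00e-02 -8.89e+01]
shift before turn [23.22 12.51  9.36] shift after turn [-12.07  23.46   9.35]
```

View pics/t4.png

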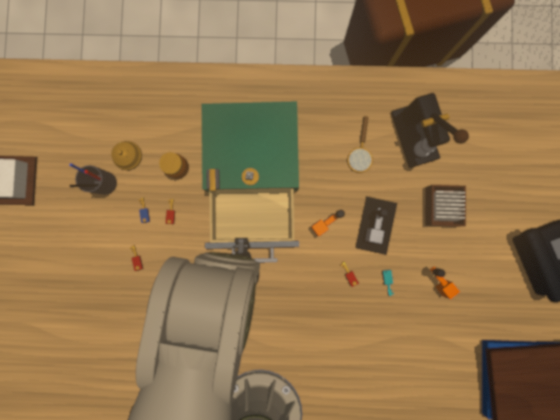

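Call:
{"method": "play_rows", "body": {
  "series": "50 4.64 2.5 0 0 0 0;50 4.64 2.5 0 0 0 0;50 4.64 2.5 0 0 0 0;50 4.64 2.5 0 0 0 0;50 4.64 2.5 0 0 0 0"
}}

```text
clock: 7.5
tcp_pos: [0.5291, 0.266, 0.2405]
orientation: [-0.001, 0.691, 0.723, -0.002]
wrist_force: [0.4, -0.7, -0.5]
finger_gap: 0.0426
```

Call:
{"method": "play_rows", "body": {
  "series": "50 0 0 0 0 0 -9.88;50 0 0 0 0 0 -9.88;50 0 0 0 0 0 -9.88;50 0 0 1 0 0 -9.88;50 0 0 1 0 0 -9.88;50 0 0 1 0 0 -9.88;50 0 0 1 0 0 -9.88;50 0 0 1 0 0 -9.88;50 0 0 1 0 0 -9.88;50 0 0 1 0 0 0;50 0 0 1 0 0 0;50 0 0 0 0 0 0"
}}

```text
clock: 9.0
tcp_pos: [0.5287, 0.2643, 0.1617]
orientation: [-0.001, -0.012, 1.0, -0.0]
wrist_force: [-0.1, -0.4, -0.3]
finger_gap: 0.043
```

```bash
python3 -c "
from h import *
go(.53,.2645,.022,181.5)
i=crop('scene',300,110,420,230,5,'s5');i=crop('top',110,150,230,270,5,'t5')"
```

```text
t 9.0 tcp [0.5287 0.2643 0.1617] F [-0.1 -0.4 -0.3] gap 0.043
x [-1.    -0.025  0.003] y [-0.025  1.    -0.001] z [-0.003 -0.001 -1.   ] q [ 0.328  0.385 -0.071  1.118 -0.     0.303]
turn first [-0.05 -0.15 -0.09]
shift before turn [-0.17  0.03 13.97] shift after turn [-0.13  0.02 13.97]
```

View pics/s5.png

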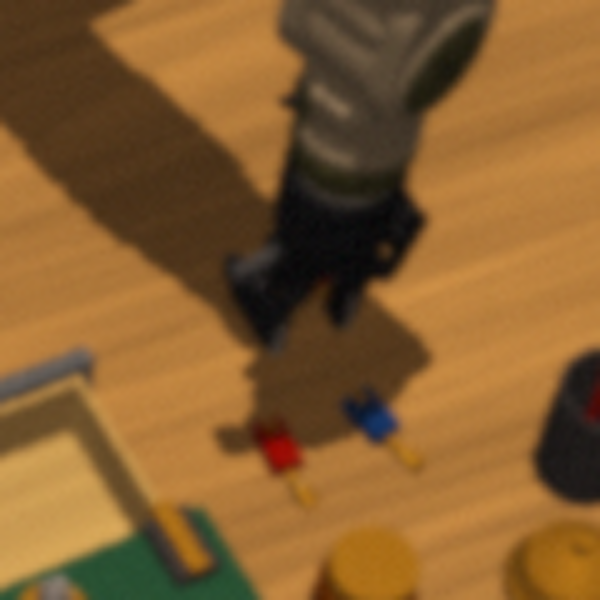

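Call:
{"method": "play_rows", "body": {
  "series": "50 -0.15 0 4 0 0 0;50 0 0 4 0 0 0;50 0 0 3 0 0 0;50 0 0 2 0 0 0;50 0 0 0.9 0 0 0;50 0 0 0 0 0 0;50 0 0 0 0 0 0"
}}

```text
clock: 9.98
tcp_pos: [0.532, 0.2649, 0.0254]
orientation: [0.001, -0.013, 1.0, 0.0]
wrist_force: [-0.1, 0.8, 0.3]
finger_gap: 0.0429
```

```bash
python3 -c "
from h import *
go(.53,.2645,.022,181.5)
i=crop('scene',320,160,400,230,8,'s6')"
```

```text
t 9.97 tcp [0.532  0.2649 0.0254] F [-0.1  0.8  0.3] gap 0.0429
x [-1.    -0.026 -0.002] y [-0.026  1.     0.   ] z [ 0.002  0.001 -1.   ] q [ 0.327  0.506 -0.247  0.815 -0.     0.301]
turn first [ 0.03  0.11 -0.  ]
shift before turn [ 0.2  -0.04  0.34] shift after turn [ 0.2  -0.04  0.34]
```

View pics/s6.png

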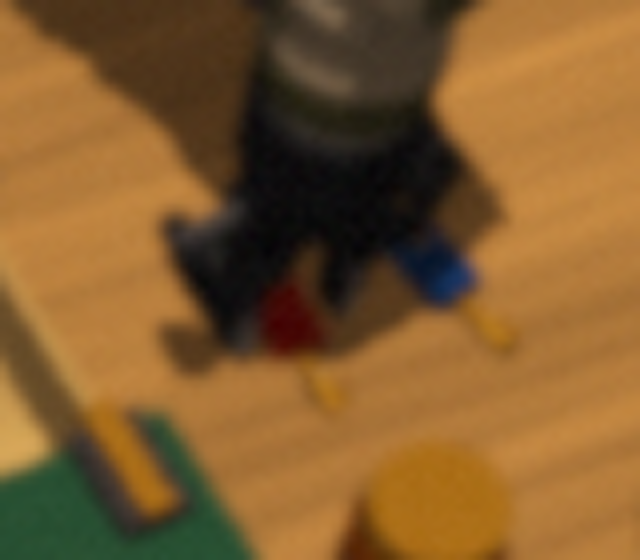

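Fingers straddle the red tag, clear of the blue one. Close.

Call:
{"method": "play_rows", "body": {
  "newtons": 40,
  "series": "50 0.1 0 0.2 0 0 0;0 0 0 0 0 0 0;0 0 0 0 0 0 0;0 0 0 0 0 0 0;0 0 0 0 0 0 0"
}}

```text
clock: 10.65
tcp_pos: [0.5304, 0.2647, 0.0227]
orientation: [0.0, -0.013, 1.0, 0.0]
wrist_force: [-0.4, 0.9, 5.8]
finger_gap: 0.0228
```

Call:
{"method": "play_rows", "body": {
  "series": "0 0 0 -1 0 0 0;0 0 0 -3 0 0 0;0 0 0 -5 0 0 0;0 0 0 -5 0 0 0;0 0 0 0 0 0 0;0 0 0 0 0 0 0"
}}

```text
clock: 11.4
tcp_pos: [0.5298, 0.2645, 0.1621]
orientation: [-0.0, -0.013, 1.0, -0.0]
wrist_force: [0.3, 0.1, -0.6]
finger_gap: 0.0227
```

```bash
python3 -c "
from h import *
go(.52,.08,.16,182.6)
i=crop('scene',300,110,420,230,5,'s7')"
```

```text
t 11.4 tcp [0.5298 0.2645 0.1621] F [ 0.3  0.1 -0.6] gap 0.0227
x [-1.    -0.026  0.   ] y [-0.026  1.    -0.   ] z [-0. -0. -1.] q [ 0.328  0.385 -0.07   1.116 -0.     0.301]
turn first [-0.01 -0.01 -1.1 ]
shift before turn [  1.47 -18.42   0.22] shift after turn [  1.82 -18.38   0.21]
```

View pics/s7.png

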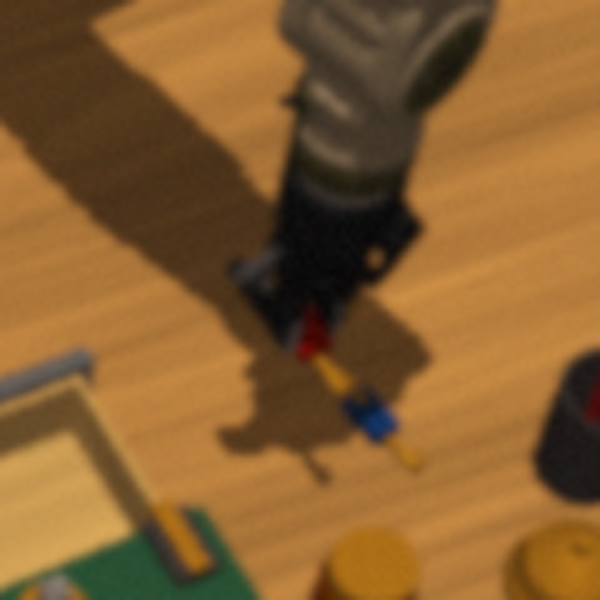

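Call:
{"method": "play_rows", "body": {
  "series": "0 0.4 -3.6 0 0 0 0;0 0.4 -3.6 0 0 0 0;0 0.4 -3.6 0 0 0 0;0 0.4 -3.6 0 0 0 0;0 0.4 -3.6 0 0 0 -1;0 0 0 3 0 0 0;0 0 0 3 0 0 0;0 0 0 3 0 0 0;0 0 0 1.5 0 0 0;0 0 0 0 0 0 0;0 0 0 0 0 0 0"
}}

```text
clock: 12.82
tcp_pos: [0.5154, 0.0842, 0.0579]
orientation: [0.0, -0.022, 1.0, -0.0]
wrist_force: [-0.2, 0.1, -0.8]
finger_gap: 0.0228
```

```bash
python3 -c "
from h import *
go(.515,.085,.048,182.6)
i=crop('scene',230,130,370,240,5,'s8')"
```

```text
t 12.82 tcp [0.5154 0.0842 0.0579] F [-0.2  0.1 -0.8] gap 0.0228
x [-0.999 -0.044 -0.001] y [-0.044  0.999 -0.   ] z [ 0.001 -0.    -1.   ] q [ 0.008  0.353 -0.402  0.815 -0.    -0.036]
turn first [-0.01  0.05 -0.09]
shift before turn [0.04 0.08 0.99] shift after turn [0.04 0.08 0.99]
```

View pics/s8.png

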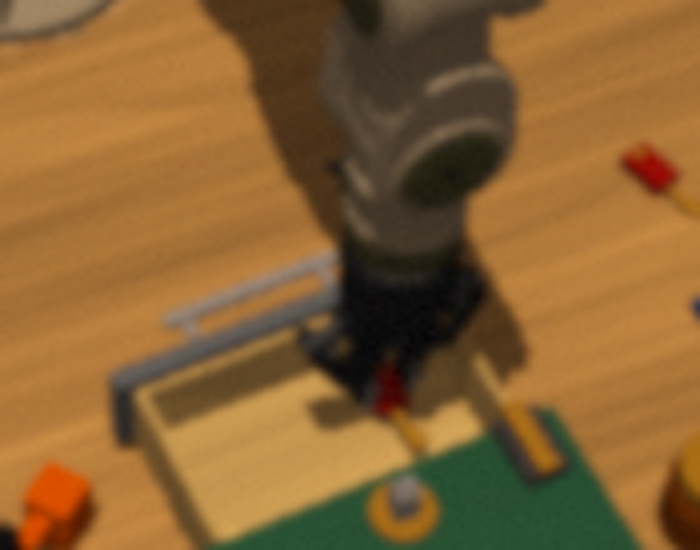

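Call:
{"method": "play_rows", "body": {
  "series": "0 0 0 1.1 0 0 0;0 0 0 0 0 0 0;40 0 0 0 0 0 0;40 0 0 0 0 0 0;40 0 0 0 0 0 0;40 0 0 -2 0 0 0;40 0 0 -5 0 0 0;50 0 0 -5 0 0 0;50 0 0 -5 0 0 0;50 0 0 0 0 0 0"
}}

```text
clock: 14.12
tcp_pos: [0.5176, 0.0842, 0.221]
orientation: [0.005, -0.022, 1.0, -0.0]
wrist_force: [1.1, -0.6, -0.4]
finger_gap: 0.0426
```

```bash
python3 -c "
from h import *
i=crop('scene',230,130,370,240,5,'s9')
for b in blob('scene',i,(0,150,90),(6,255,255)):print(*b)
go(.40,.351,.16,200.5)"
```

```text
[360.  163.7] 40 [0.402  0.3517] -148.6 [23.5 29.3]
[422.1 182.1] 8 [0.5585 0.5192] 122.3 [ 9. 14.]
[201.9 211.1] 45 [ 0.3781 -0.2435] -145.9 [22.  29.8]
[305.9 209.6] 41 [0.5069 0.0879] -163.6 [20.9 27.1]
t 14.18 tcp [0.5162 0.0841 0.2185] F [-0.4  0.  -0.5] gap 0.0426
x [-0.999 -0.044 -0.005] y [-0.044  0.999 -0.   ] z [ 0.005 -0.    -1.   ] q [ 0.008  0.221 -0.156  1.189 -0.    -0.036]
turn first [ -0.06   0.28 -17.99]
shift before turn [10.47 27.17  5.79] shift after turn [ 1.54 29.07  5.85]
```

View pics/s9.png

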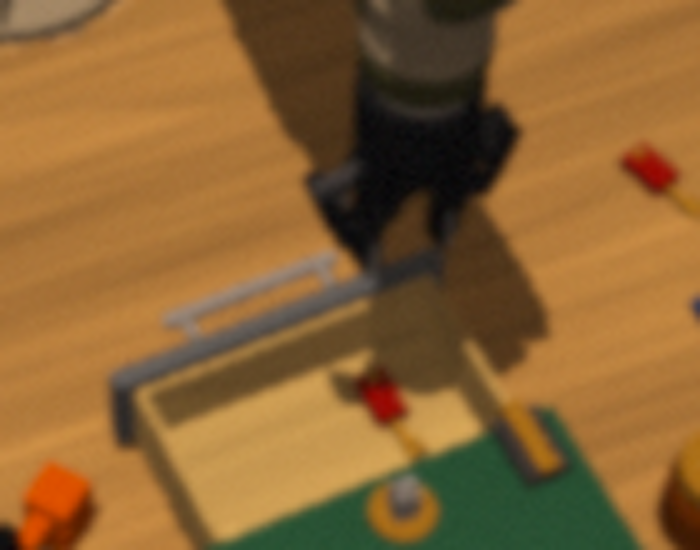

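Call:
{"method": "play_rows", "body": {
  "series": "50 2.1 5.43 0 0 0 0;50 2.1 5.43 0 0 0 0;50 2.1 5.43 0 0 0 0;50 2.1 5.43 0 0 0 0;50 2.1 5.43 0 0 0 0;50 0 0 3 0 0 -9;50 0 0 3 0 0 -9.3;50 0 0 0 0 0 0;50 0 0 0 0 0 0"
}}

```text
clock: 15.3
tcp_pos: [0.3981, 0.3506, 0.1563]
orientation: [-0.0, -0.179, 0.984, -0.0]
wrist_force: [0.2, -0.6, 0.8]
finger_gap: 0.0427
```

```bash
python3 -c "
from h import *
i=crop('scene',310,90,430,200,5.5,'s10')
for b in blob('scene',i,(0,150,90),(6,255,255)):print(*b)
i=crop('top',80,190,220,310,5,'t10')
go(.40,.351,.022,201)"
```

```text
[361.4 164.7] 24 [0.4081 0.3545] 108.6 [16.5 23.7]
[422.1 182.1] 8 [0.5585 0.5192] 122.3 [ 9. 14.]
[201.9 211.2] 46 [ 0.3783 -0.2436] -148.0 [22.4 29.5]
[305.9 209.4] 39 [0.5065 0.0883] -178.4 [19.2 29. ]
t 15.4 tcp [0.3989 0.3509 0.1573] F [0.7 0.1 0.6] gap 0.0426
x [-0.936 -0.353 -0.002] y [-0.353  0.936  0.   ] z [ 0.001  0.001 -1.   ] q [ 0.57   0.275 -0.24   1.054 -0.     0.21 ]
turn first [ 0.02  0.1  -0.32]
shift before turn [-0.09 -0.04 13.53] shift after turn [-0.11 -0.04 13.53]
```

View pics/s10.png

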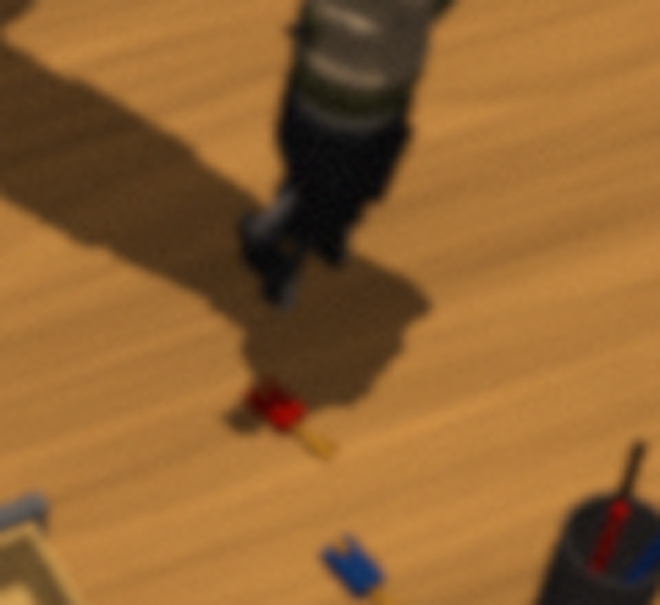

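View pics/t10.png

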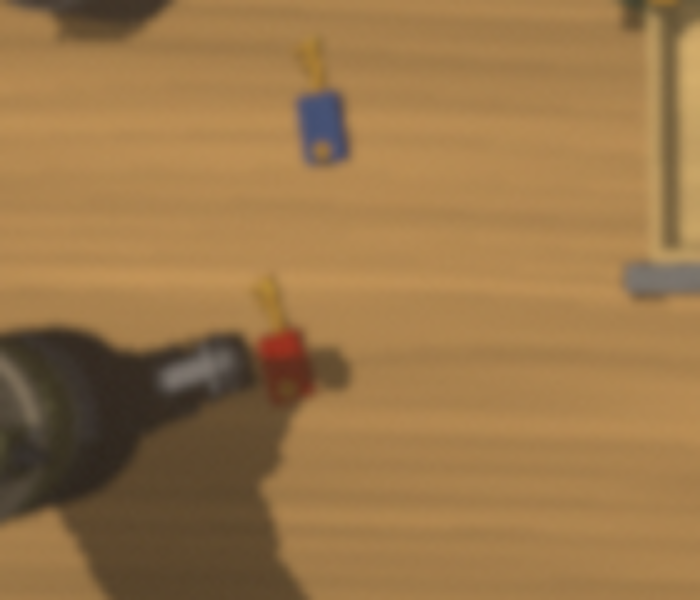

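Call:
{"method": "play_rows", "body": {
  "series": "50 -0.1 0 4 0 0 4;50 0 0 4 0 0 0;50 0 0 3 0 0 0;50 0 0 1.5 0 0 0;50 0 0 0.8 0 0 0;50 0 0 0.2 0 0 0;50 0 0 0 0 0 0;0 0 0 0 0 0 0;0 0 0 0 0 0 0;0 0 0 0 0 0 0;0 0 0 0 0 0 0"
}}

```text
clock: 16.77
tcp_pos: [0.3998, 0.3516, 0.0223]
orientation: [0.001, -0.146, 0.989, 0.0]
wrist_force: [-1.1, 0.3, 5.7]
finger_gap: 0.0227
```

Call:
{"method": "play_rows", "body": {
  "series": "0 0 0 -1 0 0 0;0 0 0 -3 0 0 0;0 0 0 -5 0 0 0;0 0 0 -5 0 0 0;0 0 0 0 0 0 0;0 0 0 0 0 0 0"
}}

```text
clock: 17.52
tcp_pos: [0.3987, 0.3509, 0.1611]
orientation: [-0.0, -0.146, 0.989, -0.0]
wrist_force: [0.0, 0.4, -1.3]
finger_gap: 0.0228
```

```bash
python3 -c "
from h import *
i=crop('scene',310,90,430,200,5.5,'s11')
go(.515,.032,.16,182.6)"
```

```text
t 17.57 tcp [0.3981 0.3506 0.1602] F [-0.1  0.1 -1.2] gap 0.0228
x [-0.957 -0.289  0.002] y [-0.289  0.957 -0.001] z [-0.002 -0.001 -1.   ] q [ 0.571  0.274 -0.233  1.065 -0.     0.277]
turn first [-0.05 -0.11 14.21]
shift before turn [ -1.97 -33.88   0.04] shift after turn [-1.023e+01 -3.236e+01  2.000e-02]
```

View pics/s11.png

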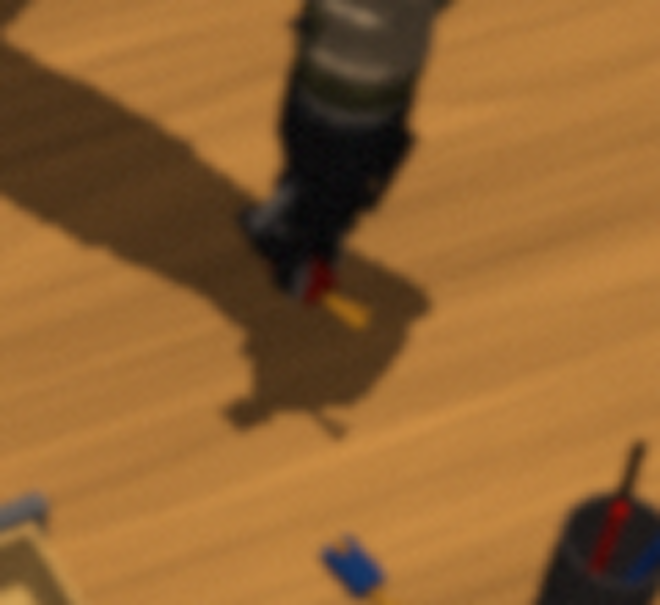

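Call:
{"method": "play_rows", "body": {
  "series": "0 -0.3 -5.72 0 0 0 0;0 -0.3 -5.72 0 0 0 0;0 -0.3 -5.72 0 0 0 0;0 -0.3 -5.72 0 0 0 0;0 -0.3 -5.72 0 0 0 0;0 -0.3 -5.72 0 0 0 0;0 0 0 0 0 0 7;0 0 0 3 0 0 7.2;0 0 0 3 0 0 0;0 0 0 3 0 0 0;0 0 0 0 0 0 0;0 0 0 0 0 0 0"
}}

```text
clock: 19.08
tcp_pos: [0.5152, 0.0278, 0.0712]
orientation: [-0.001, -0.023, 1.0, 0.0]
wrist_force: [0.7, -0.4, -0.8]
finger_gap: 0.0229
```

```bash
python3 -c "
from h import *
go(.515,.027,.047,182.6)
i=crop('scene',230,130,370,240,5,'s12')"
```

```text
t 19.07 tcp [0.5152 0.0278 0.0712] F [ 0.7 -0.4 -0.8] gap 0.0229
x [-0.999 -0.046  0.001] y [-0.046  0.999  0.   ] z [-0.001  0.    -1.   ] q [-0.102  0.329 -0.399  0.844 -0.    -0.147]
turn first [ 0.   -0.06  0.01]
shift before turn [ 0.02 -0.08  2.42] shift after turn [ 0.02 -0.08  2.42]
```

View pics/s12.png

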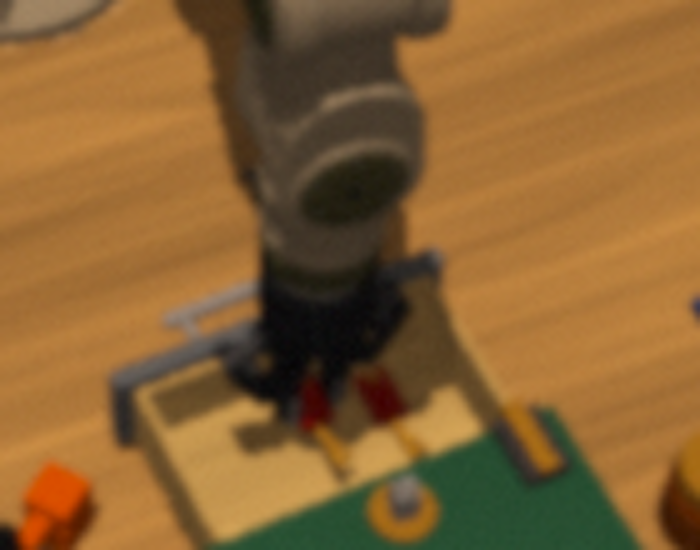

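Call:
{"method": "play_rows", "body": {
  "series": "0 0 0 1.5 0 0 0;0 0 0 0.9 0 0 0;0 0 0 0 0 0 0;36 0 0 0 0 0 0;36 0 0 0 0 0 0;36 0 0 0 0 0 0;36 0 0 -2 0 0 0;36 0 0 -5 0 0 0;50 0 0 -5 0 0 0;50 0 0 -5 0 0 0;50 0 0 0 0 0 0"
}}

```text
clock: 20.5
tcp_pos: [0.5182, 0.0276, 0.222]
orientation: [0.005, -0.023, 1.0, -0.001]
wrist_force: [0.3, 1.0, -0.4]
finger_gap: 0.043
```

```bash
python3 -c "
from h import *
i=crop('scene',230,130,370,240,5,'s13')
for b in blob('scene',i,(0,150,90),(6,255,255)):print(*b)
i=cams.read_camera('top')
for b in blob('top',i,(0,150,90),(6,255,255)):print(*b)
go(.3755,-.243,.16,206)"
```

```text
[201.9 211.3] 46 [ 0.3791 -0.2436] -146.5 [22.  29.8]
[307.1 211.1] 22 [0.5141 0.0892] 107.3 [13.9 22.3]
[290.9 214.9] 41 [0.5072 0.0317] 172.1 [20.9 27. ]
[ 86.5 171.5] 14 [0.6489 0.5069] 47.5 [ 8.9 12.4]
[350.5 277.3] 60 [ 0.3761 -0.2402] -165.4 [18.5 26.6]
t 20.6 tcp [0.5158 0.0278 0.2178] F [-1.   0.  -0.3] gap 0.0428
x [-0.999 -0.046 -0.002] y [-0.046  0.999 -0.   ] z [ 0.002 -0.    -1.   ] q [-0.102  0.211 -0.17   1.188 -0.    -0.147]
turn first [ -0.04   0.09 -23.39]
shift before turn [ 15.25 -26.41   5.76] shift after turn [ 24.48 -18.19   5.78]
```

View pics/s13.png

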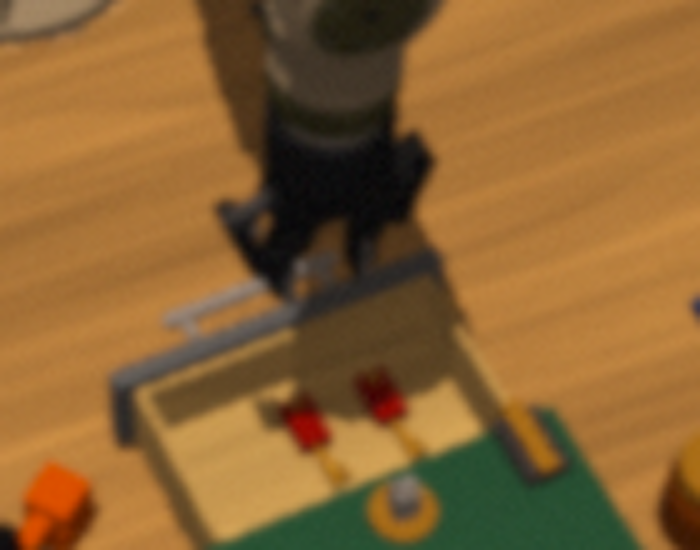

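Call:
{"method": "play_rows", "body": {
  "series": "50 3.07 -5.26 0 0 0 0;50 3.07 -5.26 0 0 0 0;50 3.07 -5.26 0 0 0 0;50 3.07 -5.26 0 0 0 0;50 3.07 -5.26 0 0 0 0;50 0 0 2 0 0 -8.8;50 0 0 2 0 0 -8.8;50 0 0 2 0 0 -8.8;50 0 0 0 0 0 0;50 0 0 0 0 0 0"
}}

```text
clock: 21.85
tcp_pos: [0.3739, -0.2416, 0.1571]
orientation: [-0.0, -0.249, 0.968, 0.0]
wrist_force: [0.2, -0.6, -0.1]
finger_gap: 0.0429
```

```bash
python3 -c "
from h import *
i=crop('scene',150,140,270,250,5.5,'s14')
for b in blob('scene',i,(0,150,90),(6,255,255)):print(*b)
i=crop('top',290,220,410,330,5.5,'t14')
for b in blob('top',i,(0,150,90),(6,255,255)):print(*b)
go(.3745,-.242,.022,209)"
```

```text
[422.1 182.1] 8 [0.5585 0.5192] 122.3 [ 9. 14.]
[305.9 209.5] 40 [0.5068 0.0881] 177.7 [19.6 29.4]
[203.6 212.4] 23 [ 0.3853 -0.2397] 111.2 [14.8 22.9]
[290.6 214.7] 41 [0.506  0.0312] -173.2 [19.5 29. ]
[ 87.2 172.1] 17 [0.6472 0.5049] 53.5 [ 7.5 21.9]
[234.2 221.9] 44 [0.5189 0.0848] -162.7 [16.2 21. ]
[254.6 222.6] 49 [0.5185 0.0282] -172.9 [16.7 22.9]
[350.8 275.9] 43 [ 0.38   -0.2408] -151.7 [17.4 20.7]
t 21.95 tcp [ 0.3744 -0.2421  0.1578] F [-0.4 -0.   0.7] gap 0.0427
x [-0.875 -0.484 -0.   ] y [-0.484  0.875 -0.001] z [ 0.001 -0.001 -1.   ] q [-0.754  0.118 -0.437  1.015 -0.    -1.259]
turn first [-0.05  0.01 -0.07]
shift before turn [-1.000e-02  1.000e-02  1.358e+01] shift after turn [-1.000e-02  0.000e+00  1.358e+01]
```

View pics/s14.png

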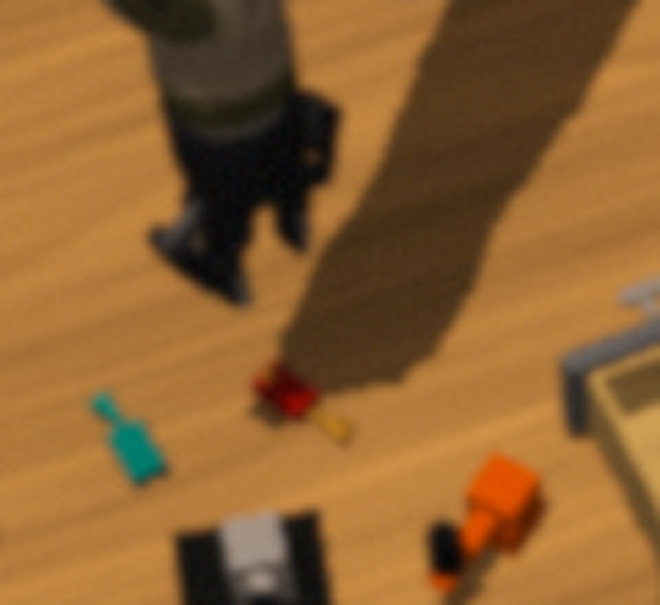

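View pics/t14.png

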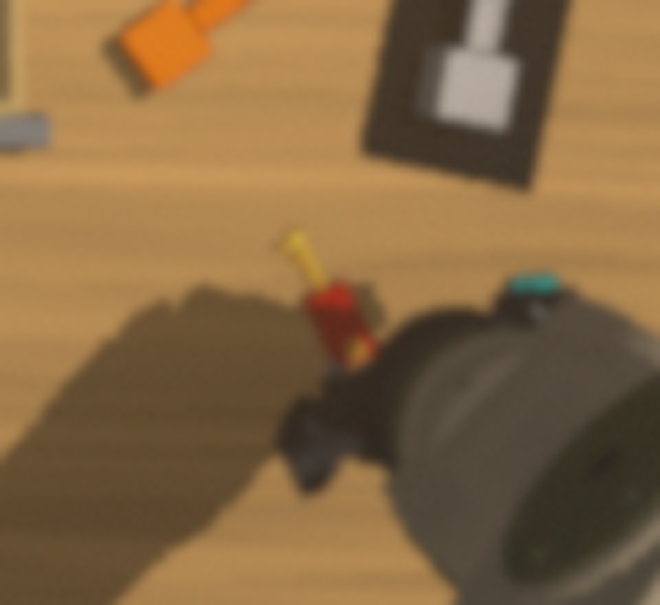

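Call:
{"method": "play_rows", "body": {
  "series": "50 0 0 4 0 0 0;50 0 0 4 0 0 0;50 0 0 3 0 0 0;50 0 0 1.5 0 0 0;50 0 0 0.8 0 0 0;50 0 0 0.2 0 0 0;50 0 0 0 0 0 0;0 0 0 0 0 0 0;0 0 0 0 0 0 0;0 0 0 0 0 0 0;0 0 0 0 0 0 0"
}}

```text
clock: 23.32
tcp_pos: [0.3747, -0.2425, 0.0232]
orientation: [0.0, -0.25, 0.968, -0.001]
wrist_force: [0.1, 0.1, 5.8]
finger_gap: 0.0227
```

Call:
{"method": "play_rows", "body": {
  "series": "0 0 0 -1 0 0 0;0 0 0 -3 0 0 0;0 0 0 -5 0 0 0;0 0 0 -6 0 0 0;0 0 0 -4 0 0 0;0 0 0 0 0 0 0;0 0 0 0 0 0 0"
}}

```text
clock: 24.2
tcp_pos: [0.3737, -0.2416, 0.2119]
orientation: [-0.0, -0.25, 0.968, 0.0]
wrist_force: [-0.4, -0.4, -0.7]
finger_gap: 0.0225
```

```bash
python3 -c "
from h import *
i=crop('scene',150,120,270,230,5.5,'s15')
go(.515,-.032,.16,182.6)"
```

```text
t 24.25 tcp [ 0.3734 -0.2413  0.2112] F [-0.5  0.2 -0.4] gap 0.0231
x [-0.875 -0.485  0.001] y [-0.485  0.875  0.002] z [-0.002  0.001 -1.   ] q [-0.755  0.081 -0.341  1.151 -0.    -1.261]
turn first [ 0.1  -0.06 26.41]
shift before turn [-22.54  11.42   5.13] shift after turn [-15.1   20.26   5.12]
```

View pics/s15.png

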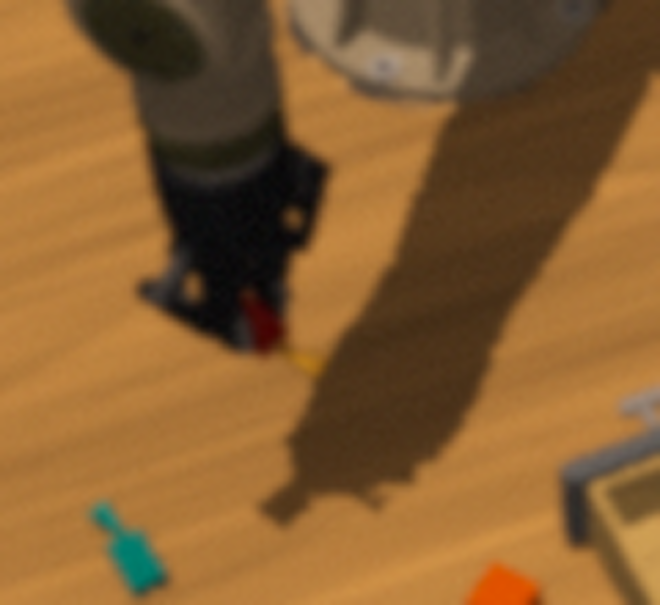

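Call:
{"method": "play_rows", "body": {
  "series": "0 -4.53 2.35 0 0 0 0;0 -4.53 2.35 0 0 0 0;0 -4.53 2.35 0 0 0 0;0 -4.53 2.35 0 0 0 0;0 -4.53 2.35 0 0 0 0;0 0 0 2 0 0 8.8;0 0 0 3 0 0 8.8;0 0 0 3 0 0 8.8;0 0 0 3 0 0 0;0 0 0 2 0 0 0;0 0 0 0 0 0 0;0 0 0 0 0 0 0"
}}

```text
clock: 25.75
tcp_pos: [0.5149, -0.0293, 0.0821]
orientation: [-0.0, -0.023, 1.0, 0.0]
wrist_force: [0.1, -0.2, -0.5]
finger_gap: 0.0229
```

```bash
python3 -c "
from h import *
go(.515,-.028,.047,182.6)
i=crop('scene',220,130,360,240,5,'s16')"
```

```text
t 25.75 tcp [ 0.5149 -0.0293  0.0821] F [ 0.1 -0.2 -0.5] gap 0.0229
x [-0.999 -0.045  0.001] y [-0.045  0.999  0.   ] z [-0.001  0.    -1.   ] q [-0.212  0.317 -0.386  0.869 -0.    -0.258]
turn first [ 0.01 -0.06  0.  ]
shift before turn [-0.02  0.13  3.51] shift after turn [-0.01  0.13  3.51]
```

View pics/s16.png

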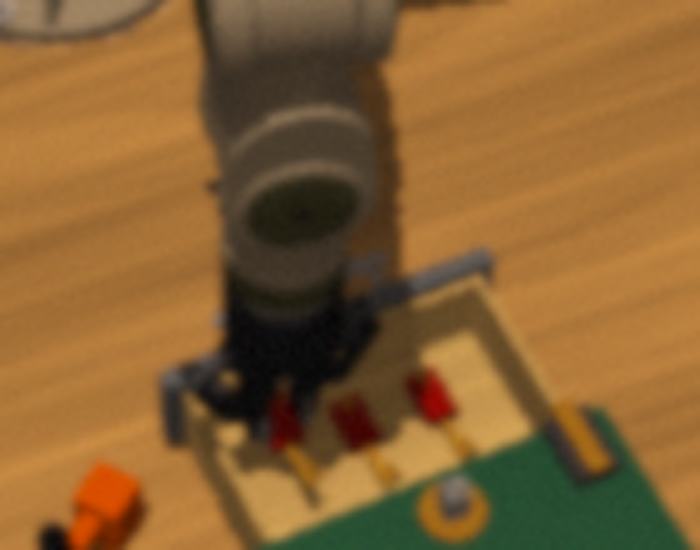

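Call:
{"method": "play_rows", "body": {
  "series": "0 0 0.1 1.5 0 0 0;0 0 0 1.3 0 0 0;0 0 0 0.7 0 0 0;0 0 0 0 0 0 0;36 0 0 0 0 0 0;36 0 0 0 0 0 0;36 0 0 0 0 0 0;36 0 0 -2 0 0 0;36 0 0 -5 0 0 0;36 0 0 -5 0 0 0;36 0 0 -6 0 0 0;36 0 0 0 0 0 0"
}}

```text
clock: 27.3
tcp_pos: [0.5183, -0.0293, 0.233]
orientation: [0.005, -0.023, 1.0, -0.002]
wrist_force: [0.9, 0.3, 0.6]
finger_gap: 0.0308
```

```bash
python3 -c "
from h import *
i=crop('scene',220,130,360,240,5,'s17')
for b in blob('scene',i,(0,150,90),(6,255,255)):print(*b)
go(.4145,.027,.22,92.6)
cv2.imwrite('pics/t17.png',cams.read_camera('top')[:,:,::-1])"
```

```text
[422.1 182.1] 8 [0.5585 0.5192] 122.3 [ 9. 14.]
[306.3 209.8] 38 [0.5084 0.089 ] 159.9 [18.5 28.6]
[292.  216.4] 22 [0.514  0.0326] 116.6 [13.8 22. ]
[276.1 220.2] 43 [ 0.5075 -0.0232] 177.2 [20.4 28.4]
t 27.35 tcp [ 0.5169 -0.0289  0.2302] F [-0.5  0.3 -0. ] gap 0.0308
x [-0.999 -0.045 -0.006] y [-0.045  0.999 -0.002] z [ 0.006 -0.002 -1.   ] q [-2.110e-01  2.040e-01 -1.480e-01  1.212e+00 -1.000e-03 -2.560e-01]
turn first [ 0.17  0.38 90.  ]
shift before turn [9.99 6.06 0.94] shift after turn [ 6.05 -9.98  1.02]
```

View pics/s17.png

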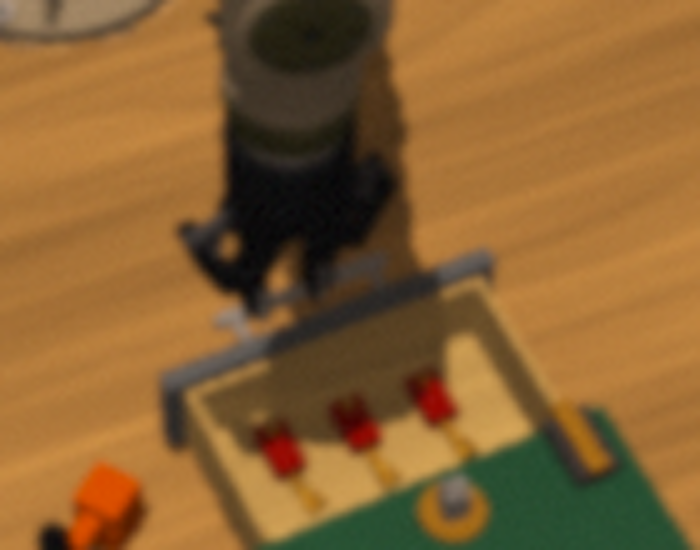

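View pics/t17.png

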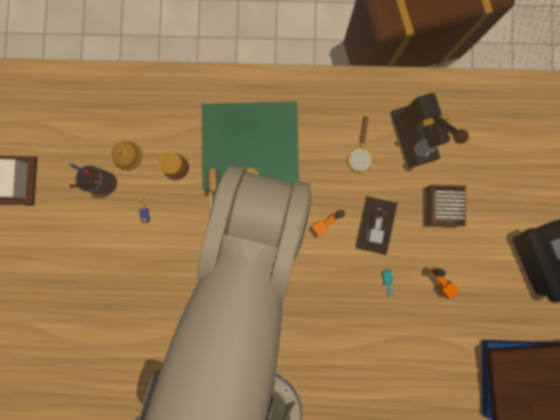

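Call:
{"method": "play_rows", "body": {
  "series": "36 5 3 0 0 0 0;36 5 3 0 0 0 0;36 0 0 0 0 0 10;36 0 0 0 0 0 10;36 0 0 0 0 0 10;36 0 0 0 0 0 10;36 0 0 0 0 0 10;36 0 0 0 0 0 10;36 0 0 0 0 0 10;36 0 0 0 0 0 10;36 0 0 0 0 0 10;36 0 0 0 0 0 0"
}}

```text
clock: 28.9
tcp_pos: [0.4116, 0.0271, 0.2258]
orientation: [-0.001, 0.69, 0.724, -0.001]
wrist_force: [0.9, -0.6, 0.8]
finger_gap: 0.0304
```

```bash
python3 -c "
from h import *
go(.414,.027,.063,92.6)"
```

```text
t 28.9 tcp [0.4116 0.0271 0.2258] F [ 0.9 -0.6  0.8] gap 0.0304
x [-0.047  0.999  0.   ] y [ 0.999  0.047 -0.003] z [-0.003  0.    -1.   ] q [-0.129  0.012 -0.378  1.184 -0.     1.394]
turn first [-0.17 -0.01  0.11]
shift before turn [-0.02  0.29 16.28] shift after turn [-0.02  0.24 16.28]
```

Call:
{"method": "play_rows", "body": {
  "series": "36 0 0.2 5 0 0 0;36 0 0 5 0 0 0;36 0 0 3 0 0 0;36 0 0 2 0 0 0;36 0 0 1.2 0 0 0;36 0 0 0 0 0 0;36 0 0 0 0 0 0;0 0 0 0 0 0 0;0 0 0 0 0 0 0;0 0 0 0 0 0 0;0 0 0 0 0 0 0"
}}

```text
clock: 30.28
tcp_pos: [0.4157, 0.027, 0.0663]
orientation: [0.001, 0.691, 0.723, 0.001]
wrist_force: [0.4, -0.2, 6.2]
finger_gap: 0.0097
```

```bash
python3 -c "
from h import *
st()
i=crop('scene',220,110,360,220,5,'s18')"
```

```text
t 30.27 tcp [0.4157 0.027  0.0663] F [ 0.4 -0.2  6.2] gap 0.0097
x [-0.046  0.999 -0.001] y [0.999 0.046 0.003] z [ 0.003 -0.    -1.   ] q [-0.128  0.163 -0.643  0.762 -0.     1.397]
```

View pics/s18.png

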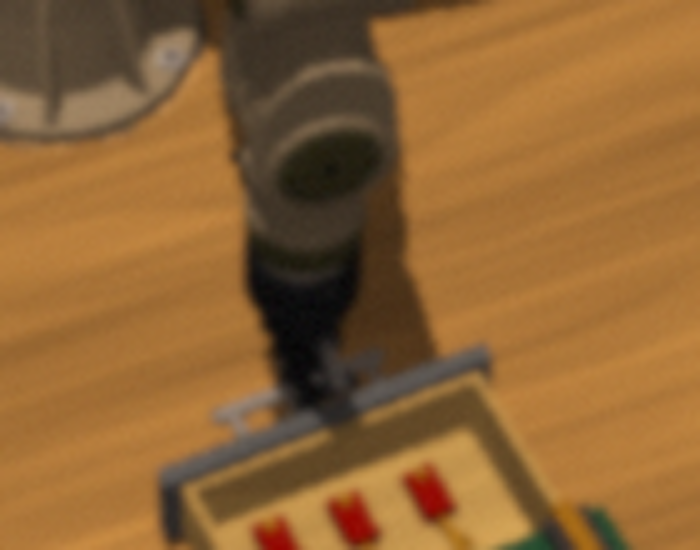

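Call:
{"method": "play_rows", "body": {
  "series": "0 0 0.8 0 0 0 0;0 0 1.2 0 0 0 0;0 0 1.2 0 0 0 0;0 0 1.2 0 0 0 0;0 0 1.2 0 0 0 0;0 0 1.2 0 0 0 0;0 0 1.2 0 0 0 0;0 0 1.2 0 0 0 0;0 0 1.2 0 0 0 0;0 0 1 0 0 0 0;0 0 0.8 0 0 0 0;0 0 0.6 0 0 0 0"
}}

```text
clock: 31.82
tcp_pos: [0.5432, 0.0333, 0.0663]
orientation: [0.0, 0.691, 0.723, 0.001]
wrist_force: [-1.3, 0.6, 6.5]
finger_gap: 0.0096
```

Call:
{"method": "play_rows", "body": {
  "series": "0 0 0.4 0 0 0 0;0 0 0.3 0 0 0 0;0 0 0.3 0 0 0 0;0 0 0 0 0 0 0"
}}

```text
clock: 32.33
tcp_pos: [0.5533, 0.0338, 0.0663]
orientation: [0.001, 0.691, 0.723, 0.001]
wrist_force: [0.0, 1.2, 5.4]
finger_gap: 0.0094
```

Call:
{"method": "play_rows", "body": {
  "series": "0 0 0.3 0 0 0 0;0 0 0.2 0 0 0 0;0 0 0.2 0 0 0 0;0 0 0 0 0 0 0"
}}

```text
clock: 32.83
tcp_pos: [0.5559, 0.034, 0.0662]
orientation: [-0.002, 0.691, 0.723, -0.002]
wrist_force: [-10.7, 0.1, 16.7]
finger_gap: 0.0095
```

```bash
python3 -c "
from h import *
st()
i=crop('scene',250,160,380,260,6,'s19')"
```

```text
t 32.83 tcp [0.5559 0.034  0.0662] F [-10.7   0.1  16.7] gap 0.0095
x [-0.046  0.999 -0.   ] y [ 0.999  0.046 -0.006] z [-0.006 -0.    -1.   ] q [-8.300e-02  4.060e-01 -2.950e-01  8.760e-01 -1.000e-03  1.442e+00]
```

View pics/s19.png

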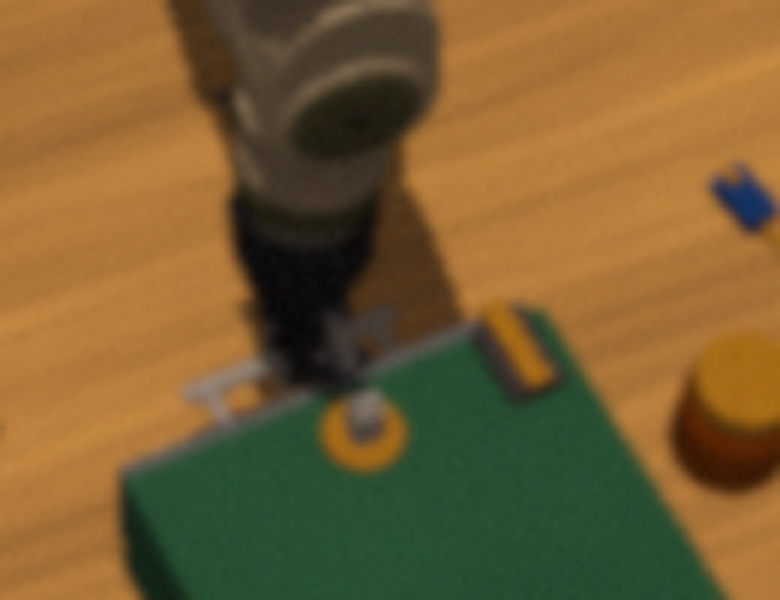

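Call:
{"method": "play_rows", "body": {
  "series": "26 0 -0.2 0 0 0 0;26 0 0 0 0 0 0;26 0 0 0 0 0 0;26 0 0 -2 0 0 0;26 0 0 -4 0 0 0;50 0 0 -6 0 0 0;50 0 0 -6 0 0 0;50 0 0 0 0 0 0;50 0 0 0 0 0 0"
}}

```text
clock: 34.0
tcp_pos: [0.5574, 0.0337, 0.245]
orientation: [0.0, 0.691, 0.723, 0.0]
wrist_force: [0.1, 0.9, -1.0]
finger_gap: 0.0427
```

```bash
python3 -c "
from h import *
st()
i=crop('scene',250,160,380,260,6,'s20')
i=crop('top',300,170,470,310,4.6,'t20')
go(.494,-.299,.25,171)"
```

```text
t 34.0 tcp [0.5574 0.0337 0.245 ] F [ 0.1  0.9 -1. ] gap 0.0427
x [-0.046  0.999 -0.   ] y [0.999 0.046 0.   ] z [ 0. -0. -1.] q [-0.083  0.282 -0.009  1.279 -0.     1.442]
t 34.1 tcp [0.5565 0.0337 0.2435] F [ 0.4  0.6 -1. ] gap 0.0428
x [-0.045  0.999  0.   ] y [ 0.999  0.045 -0.003] z [-0.003  0.    -1.   ] q [-0.083  0.284 -0.011  1.279 -0.     1.442]
turn first [ -0.13  -0.13 -78.4 ]
shift before turn [-32.95  -7.76  -0.64] shift after turn [  0.97 -33.84  -0.65]
```

View pics/s20.png

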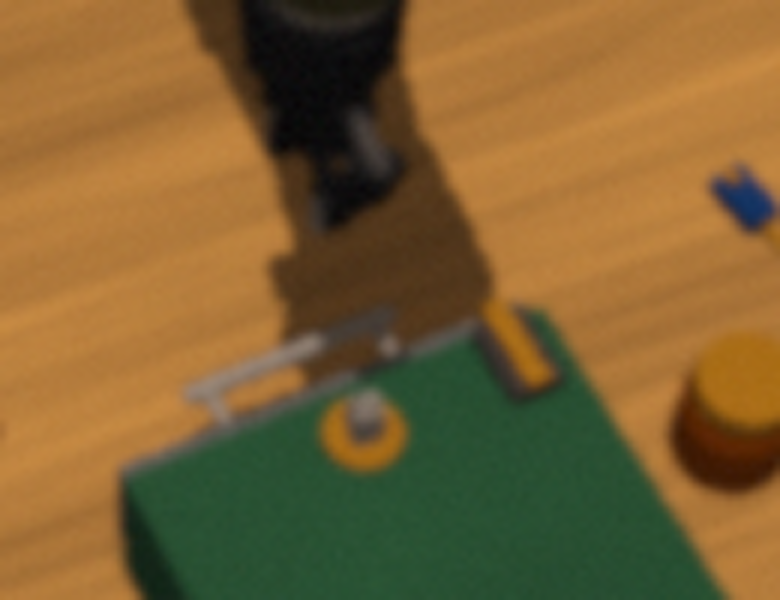

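Call:
{"method": "play_rows", "body": {
  "series": "70 -5.5 -1.3 0 0 0 0;70 -5.5 -1.3 0 0 0 0;70 -5.5 -1.3 0 0 0 0;70 -5.5 -1.3 0 0 0 0;70 -5.5 -1.3 0 0 0 0;70 -5.5 -1.3 0 0 0 0"
}}

```text
clock: 34.85
tcp_pos: [0.4932, -0.3007, 0.2433]
orientation: [-0.002, 0.691, 0.723, -0.0]
wrist_force: [0.9, -0.6, 0.4]
finger_gap: 0.0602
```

Call:
{"method": "play_rows", "body": {
  "series": "70 0 0 0 0 0 -9.8;70 0 0 0 0 0 -9.8;70 0 0 0 0 0 -9.8;70 0 0 0 0 0 -9.8;70 0 0 0 0 0 -9.8;70 0 0 0 0 0 -9.8;70 0 0 0 0 0 -9.8;70 0 0 0 0 0 -9.8;70 0 0 2 0 0 0;70 0 0 2 0 0 0;70 0 0 0 0 0 0;70 0 0 0 0 0 0"
}}

```text
clock: 36.35
tcp_pos: [0.4943, -0.2994, 0.2049]
orientation: [-0.001, 0.078, 0.997, 0.0]
wrist_force: [0.3, -0.2, 0.4]
finger_gap: 0.0594
```

```bash
python3 -c "
from h import *
go(.494,-.299,.15,171)
i=crop('scene',150,170,280,280,6,'s21')
i=crop('top',320,170,450,280,6,'t21')
"
```

```text
t 36.35 tcp [ 0.4943 -0.2994  0.2049] F [ 0.3 -0.2  0.4] gap 0.0594
x [-0.988  0.156  0.001] y [0.156 0.988 0.001] z [-0.001  0.001 -1.   ] q [-0.683  0.336 -0.034  1.202 -0.    -0.526]
turn first [ 0.03 -0.06  0.01]
shift before turn [0.03 0.03 5.49] shift after turn [0.03 0.03 5.49]
```

View pics/s21.png

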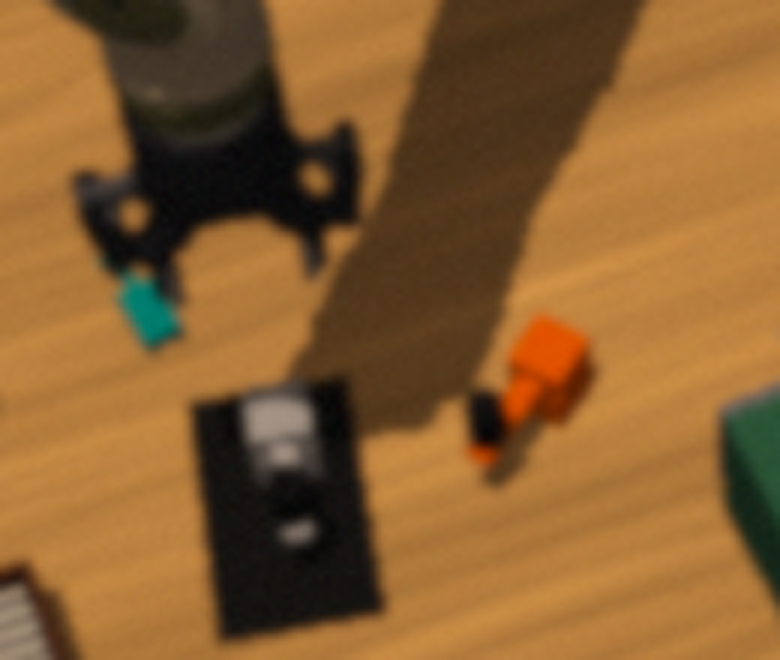

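View pics/t21.png

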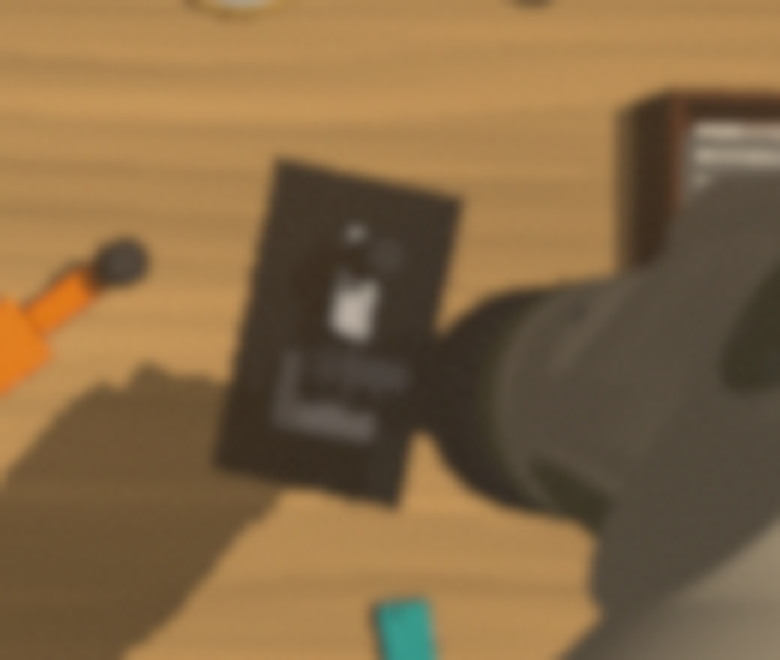

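Call:
{"method": "play_rows", "body": {
  "series": "70 0 0 5 0 0 0;70 0 0 4 0 0 0;70 0 0 3 0 0 0;70 0 0 2 0 0 0;70 0 0 1.5 0 0 0;70 0 0 1 0 0 0;70 0 0 0 0 0 0;70 0 0 0 0 0 0"
}}

```text
clock: 37.45
tcp_pos: [0.495, -0.3, 0.0411]
orientation: [0.001, 0.078, 0.997, -0.0]
wrist_force: [0.5, -0.0, -0.2]
finger_gap: 0.06
```

```bash
python3 -c "
from h import *
go(.494,-.299,.04,171)
i=crop('scene',150,170,280,280,6,'s22')
"
```

```text
t 37.45 tcp [ 0.495  -0.3     0.0411] F [ 0.5 -0.  -0.2] gap 0.06
x [-0.988  0.156 -0.001] y [ 0.156  0.988 -0.001] z [ 0.001 -0.001 -1.   ] q [-0.683  0.464 -0.273  0.832 -0.    -0.526]
turn first [-0.04  0.07  0.01]
shift before turn [0.11 0.08 0.11] shift after turn [0.11 0.08 0.11]
```

View pics/s22.png

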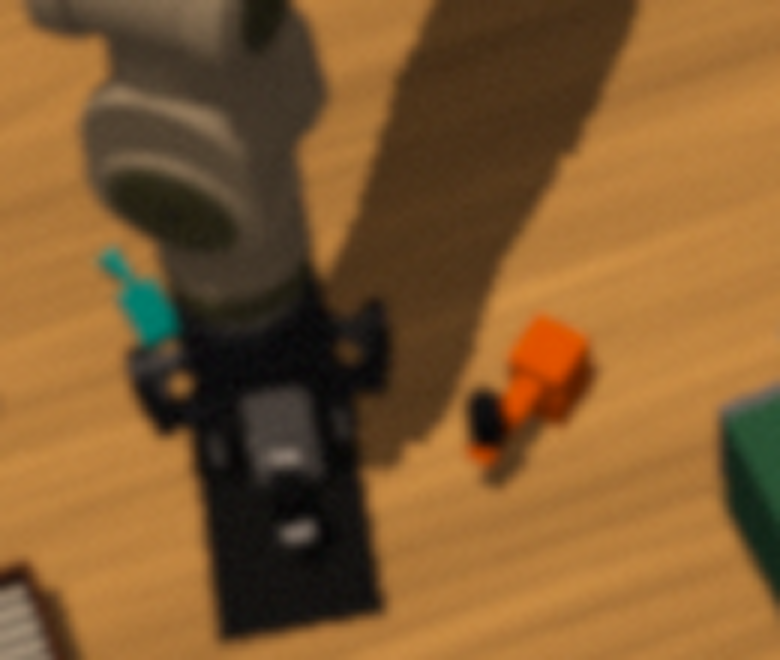

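Call:
{"method": "play_rows", "body": {
  "newtons": 60,
  "series": "0 0 0 0 0 0 0;0 0 0 0 0 0 0;0 0 0 0 0 0 0;0 0 0 0 0 0 0"
}}

```text
clock: 38.0
tcp_pos: [0.4949, -0.2998, 0.041]
orientation: [0.001, 0.078, 0.997, -0.0]
wrist_force: [-1.4, 0.6, 5.5]
finger_gap: 0.0331
```

Call:
{"method": "play_rows", "body": {
  "series": "0 0 0 -1 0 0 0;0 0 0 -3 0 0 0;0 0 0 -4 0 0 0;0 0 0 -5 0 0 0;0 0 0 -5 0 0 0;0 0 0 0 0 0 0;0 0 0 0 0 0 0"
}}

```text
clock: 38.88
tcp_pos: [0.4939, -0.2991, 0.2193]
orientation: [-0.001, 0.078, 0.997, 0.0]
wrist_force: [-0.7, -0.5, -4.4]
finger_gap: 0.0335
```

```bash
python3 -c "
from h import *
st()
i=crop('scene',130,130,260,240,6,'s23')
i=crop('top',220,150,280,195,12,'t23',cams.read_camera('top'))
"
```

```text
t 38.88 tcp [ 0.4939 -0.2991  0.2193] F [-0.7 -0.5 -4.4] gap 0.0335
x [-0.988  0.156  0.001] y [0.156 0.988 0.001] z [-0.001  0.001 -1.   ] q [-0.683  0.329 -0.007  1.236 -0.    -0.526]
```

View pics/s23.png

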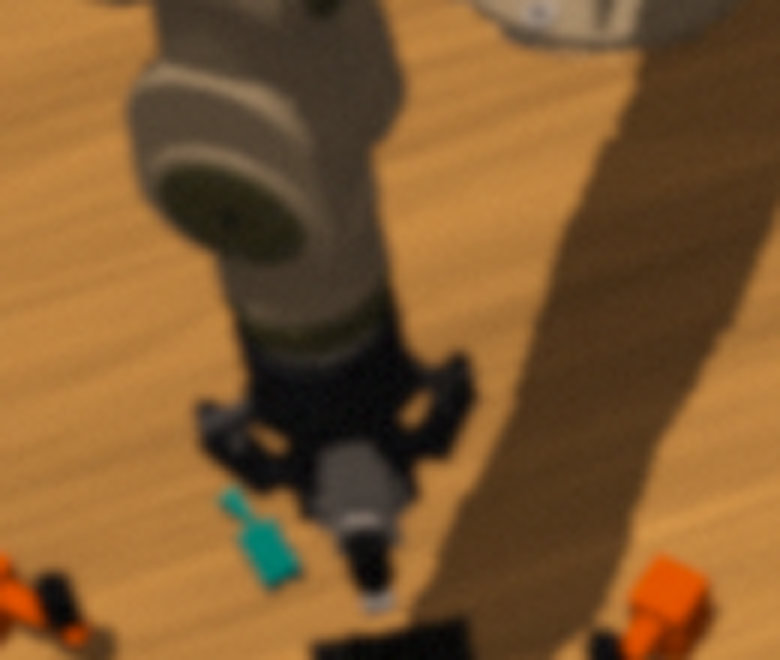

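View pics/t23.png

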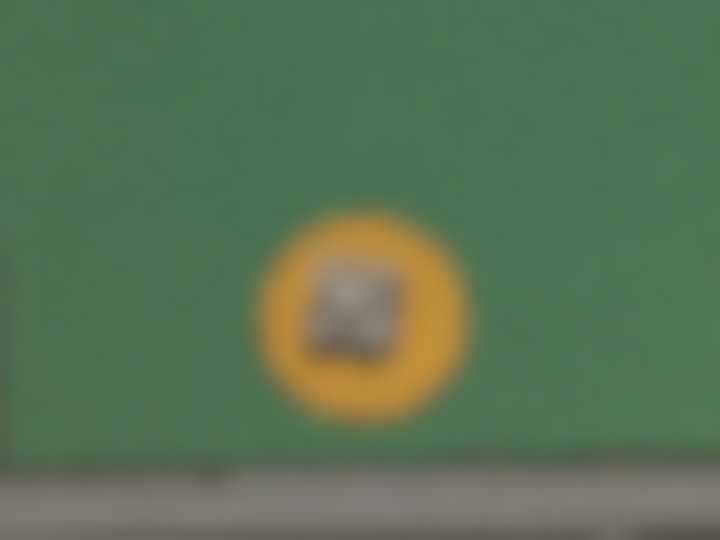

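```bash
python3 -c "
from h import *
for n,b in(('top',(220,150,280,195)),('scene',(295,215,330,250))):
    im=np.mean([cams.read_camera(n).astype(float) for _ in range(4)],0).astype(np.uint8)
    c=im[b[1]:b[3],b[0]:b[2]]; s=12
    C2=cv2.resize(c,None,fx=s,fy=s,interpolation=cv2.INTER_CUBIC); h=cv2.cvtColor(C2,cv2.COLOR_RGB2HSV)
    m=((h[...,0]<28)&(h[...,1]>110)&(h[...,2]>80)).astype(np.uint8)
    cs,_=cv2.findContours(m,cv2.RETR_EXTERNAL,cv2.CHAIN_APPROX_NONE);k=max(cs,key=cv2.contourArea)
    e=cv2.fitEllipse(k);print(n,e, unp(n,f(*e[0],s,b[0],b[1]),.104).round(4))
    g=((h[...,1]<80)&(h[...,2]>60)).astype(np.uint8); M=np.zeros_like(g);cv2.ellipse(M,e,1,-1);g*=M
    cs,_=cv2.findContours(g,cv2.RETR_EXTERNAL,cv2.CHAIN_APPROX_NONE)
    if cs:
        k=max(cs,key=cv2.contourArea);print('sq',cv2.contourArea(k)/s/s,cv2.minAreaRect(k))
go(.6365,.0368,.2193,262.5)
"

```

```text
top ((363.27471923828125, 318.7596435546875), (207.78555297851562, 209.29925537109375), 79.6250228881836) [0.6354 0.037  0.104 ]
sq 37.28125 ((355.28387451171875, 308.4560852050781), (74.36945343017578, 80.11980438232422), 7.907162666320801)
scene ((185.68626403808594, 212.08335876464844), (143.2376708984375, 177.1663055419922), 97.82020568847656) [0.6377 0.0361 0.104 ]
sq 21.30902777777778 ((191.0, 175.0), (70.0, 56.0), 90.0)
t 39.38 tcp [ 0.4944 -0.2995  0.2199] F [ 0.3  0.1 -2.9] gap 0.0331
x [-0.988  0.156  0.   ] y [0.156 0.988 0.   ] z [-0.  0. -1.] q [-0.683  0.329 -0.006  1.236 -0.    -0.526]
turn first [ 3.000e-02 -1.000e-02 -9.149e+01]
shift before turn [-8.78 35.43  0.07] shift after turn [-35.19  -9.7    0.06]
```

Call:
{"method": "play_rows", "body": {
  "series": "0 -1.46 5.9 0 0 0 0;0 -1.46 5.9 0 0 0 0;0 -1.46 5.9 0 0 0 0;0 -1.46 5.9 0 0 0 0;0 -1.46 5.9 0 0 0 0;0 -1.46 5.9 0 0 0 0"
}}

```text
clock: 40.12
tcp_pos: [0.637, 0.0383, 0.2204]
orientation: [0.0, 0.078, 0.997, -0.0]
wrist_force: [1.8, -1.3, -3.1]
finger_gap: 0.033
```

Call:
{"method": "play_rows", "body": {
  "series": "0 0 0 0 0 0 -9.2;0 0 0 0 0 0 -9.2;0 0 0 0 0 0 -9.2;0 0 0 0 0 0 -9.2;0 0 0 0 0 0 -9.2;0 0 0 0 0 0 -9.2;0 0 0 0 0 0 -9.2;0 0 0 0 0 0 -9.2;0 0 0 0 0 0 -9.2;0 0 0 0 0 0 -9.2;0 0 0 1 0 0 0;0 0 0 0 0 0 0"
}}

```text
clock: 41.62
tcp_pos: [0.6356, 0.0365, 0.2087]
orientation: [-0.001, -0.662, 0.75, 0.001]
wrist_force: [-0.6, -0.2, -2.2]
finger_gap: 0.0336
```

```bash
python3 -c "
from h import *
go(.6365,.0366,.19,263)
i=crop('scene',250,150,380,260,6,'s24')
i=crop('top',190,110,320,220,6,'t24')
"
```

```text
t 41.62 tcp [0.6356 0.0365 0.2087] F [-0.6 -0.2 -2.2] gap 0.0336
x [-0.124 -0.992  0.   ] y [-0.992  0.124  0.002] z [-0.002  0.    -1.   ] q [-0.069  0.449  0.145  1.269 -0.    -1.515]
turn first [ 0.14 -0.01 -0.14]
shift before turn [-0.03 -0.1   1.87] shift after turn [-0.03 -0.09  1.87]
```

View pics/s24.png

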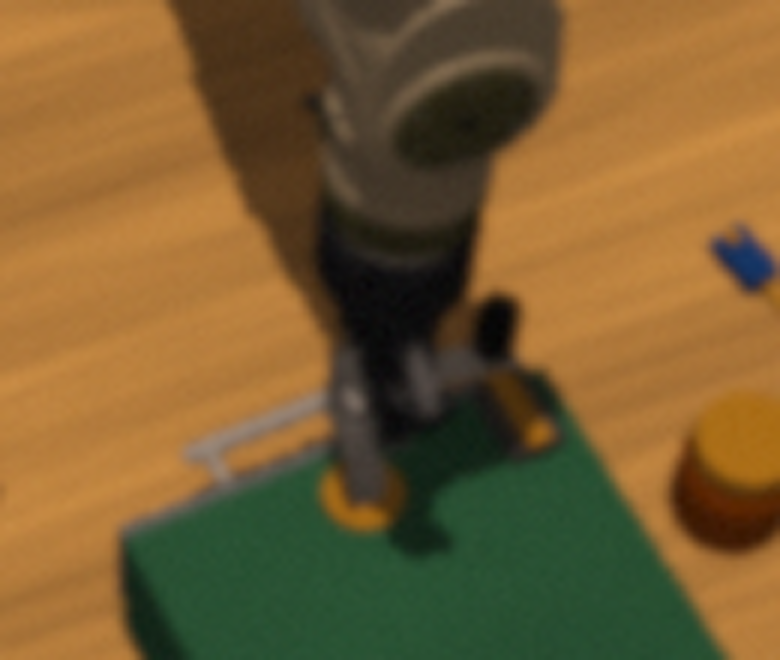

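View pics/t24.png

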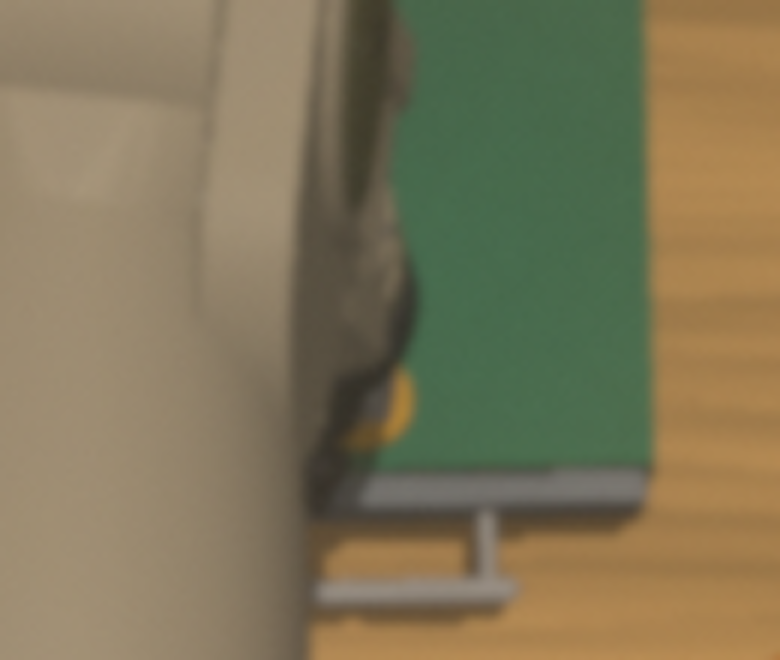

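Call:
{"method": "play_rows", "body": {
  "series": "0 0 -0.1 1.5 0 0 0;0 0 0 1 0 0 0;0 0 0 0.5 0 0 0;0 0 0 0.5 0 0 0;0 0 0 0.5 0 0 0;0 0 0 0 0 0 0"
}}

```text
clock: 42.48
tcp_pos: [0.6373, 0.0364, 0.17]
orientation: [-0.0, -0.663, 0.749, 0.0]
wrist_force: [0.4, -0.5, -3.1]
finger_gap: 0.0328
```

Call:
{"method": "play_rows", "body": {
  "series": "0 0 0 0.4 0 0 0;0 0 0 0.3 0 0 0;0 0 0 0.3 0 0 0;0 0 0 0 0 0 0"
}}

```text
clock: 42.98
tcp_pos: [0.6381, 0.0371, 0.1665]
orientation: [0.003, -0.663, 0.749, -0.002]
wrist_force: [-8.0, 2.9, 24.3]
finger_gap: 0.0334
```

```bash
python3 -c "
from h import *
s,_=st();print(s['ft_torque'].round(3),s['tau'].round(2))"
```

```text
t 42.98 tcp [0.6381 0.0371 0.1665] F [-8.   2.9 24.3] gap 0.0334
x [-0.121 -0.993 -0.002] y [-0.993  0.121 -0.006] z [ 0.006  0.001 -1.   ] q [-6.800e-02  4.650e-01  6.500e-02  1.164e+00  1.000e-03 -1.518e+00]
[0.764 2.103 0.047] [-2.210e+00 -4.055e+01  2.417e+01 -4.230e+00 -8.400e-01  3.000e-02]
```

Call:
{"method": "play_rows", "body": {
  "series": "0 0 0 -0.3 0 0 0;0 -0.05 0.15 0 0 0 0;0 0 0 0 0 0 0"
}}

```text
clock: 43.35
tcp_pos: [0.6379, 0.0372, 0.1669]
orientation: [0.003, -0.663, 0.749, -0.002]
wrist_force: [0.3, 0.7, 10.0]
finger_gap: 0.0335
```

```bash
python3 -c "
from h import *
s,_=st();print(s['ft_torque'].round(3),s['tau'].round(2))"
```

```text
t 43.35 tcp [0.6379 0.0372 0.1669] F [ 0.3  0.7 10. ] gap 0.0335
x [-0.121 -0.993 -0.001] y [-0.993  0.121 -0.007] z [ 0.007  0.    -1.   ] q [-0.067  0.464  0.064  1.164  0.    -1.517]
[0.415 0.284 0.005] [ -0.96 -49.19  25.56  -0.56  -0.51   0.  ]
```

Call:
{"method": "play_rows", "body": {
  "series": "0 0 0.05 0.3 0 0 3;0 0 0 0 0 0 3;0 0 0 0 0 0 -3;0 0 0 0 0 0 -3;0 0 0 0 0 0 0"
}}

```text
clock: 43.98
tcp_pos: [0.638, 0.0373, 0.1665]
orientation: [0.004, -0.663, 0.749, -0.003]
wrist_force: [-4.0, 2.0, 22.1]
finger_gap: 0.0334
```

```bash
python3 -c "
from h import *
s,_=st();print(s['ft_torque'].round(3))
i=crop('scene',270,190,350,260,9,'s25')"
```

```text
t 43.98 tcp [0.638  0.0373 0.1665] F [-4.   2.  22.1] gap 0.0334
x [-0.121 -0.993 -0.001] y [-0.993  0.121 -0.01 ] z [ 0.01  0.   -1.  ] q [-6.700e-02  4.620e-01  6.000e-02  1.159e+00  1.000e-03 -1.517e+00]
[ 0.51   1.008 -0.116]
```

View pics/s25.png

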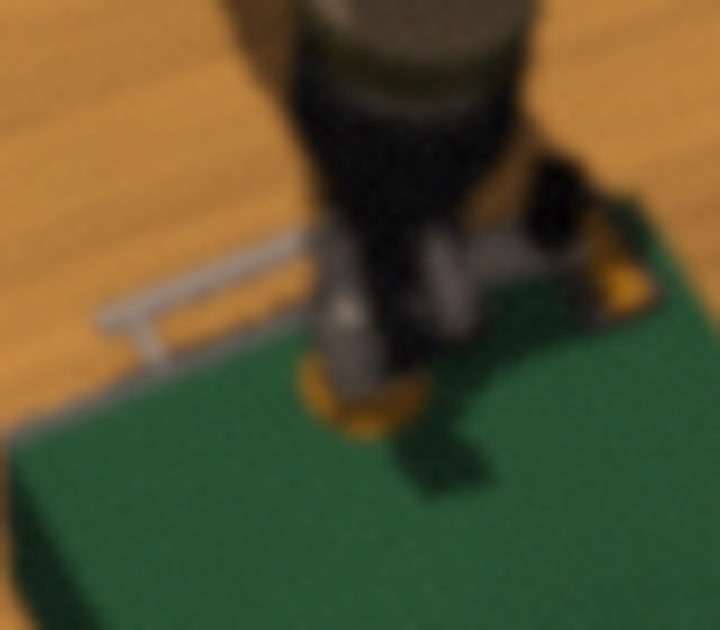

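Call:
{"method": "play_rows", "body": {
  "series": "0 0 0 0 0 0 3;0 0 0 0 0 0 3;0 0 0 0 0 0 3;0 0 0 0 0 0 0"
}}

```text
clock: 44.52
tcp_pos: [0.6376, 0.037, 0.1665]
orientation: [0.003, -0.602, 0.799, -0.003]
wrist_force: [-4.8, 0.7, 22.8]
finger_gap: 0.0333
```

Call:
{"method": "play_rows", "body": {
  "series": "0 0 0 0 0 0 -6;0 0 0 0 0 0 -6;0 0 0 0 0 0 0"
}}

```text
clock: 44.9
tcp_pos: [0.638, 0.0376, 0.1665]
orientation: [0.004, -0.682, 0.731, -0.003]
wrist_force: [-4.7, 2.5, 21.7]
finger_gap: 0.0334
```

Call:
{"method": "play_rows", "body": {
  "series": "0 0 0 0 0 0 -3;0 0 0 0 0 0 -3;0 0 0 0 0 0 0"
}}

```text
clock: 45.28
tcp_pos: [0.638, 0.0378, 0.1665]
orientation: [-0.004, 0.72, -0.694, 0.003]
wrist_force: [-4.0, 3.3, 21.7]
finger_gap: 0.0334
```

```bash
python3 -c "
from h import *
s,_=st();print(s['ft_torque'].round(3))
i=crop('scene',270,190,350,260,9,'s26')
i=crop('top',220,130,300,200,9,'t26')"
```

```text
t 45.27 tcp [0.638  0.0378 0.1665] F [-4.   3.3 21.7] gap 0.0334
x [ 0.036 -0.999 -0.001] y [-0.999 -0.036 -0.01 ] z [ 0.01   0.001 -1.   ] q [-0.067  0.462  0.06   1.159  0.002 -1.674]
[ 0.812  0.981 -0.051]
```

View pics/s26.png

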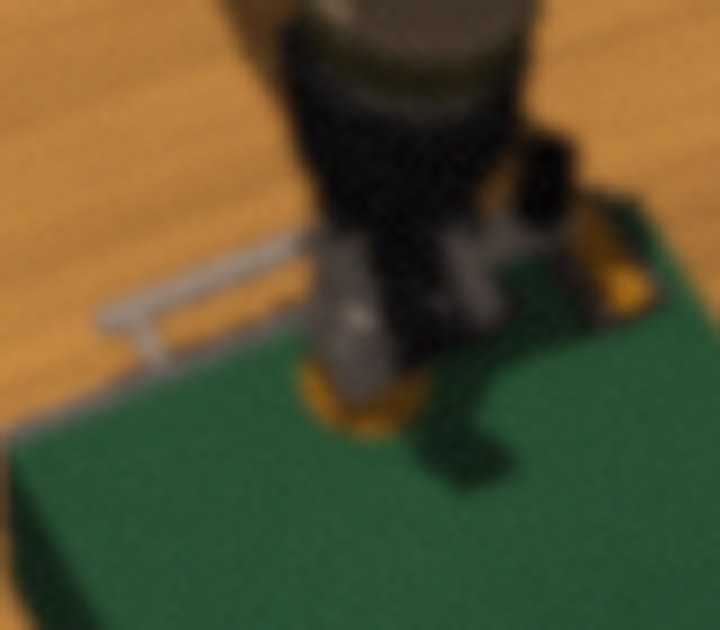

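View pics/t26.png

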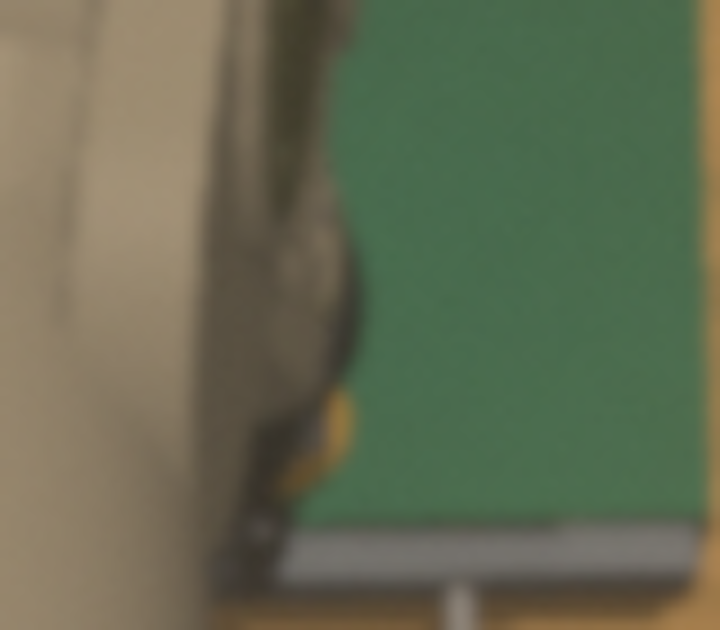

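Call:
{"method": "play_rows", "body": {
  "series": "0 0 0 -0.8 0 0 9;0 0 0 0 0 0 0;0 0 0 0 0 0 0;0 0 0 0 0 0 0"
}}

```text
clock: 45.88
tcp_pos: [0.6355, 0.0373, 0.168]
orientation: [0.0, -0.663, 0.748, 0.0]
wrist_force: [1.5, 1.4, -1.2]
finger_gap: 0.0333
```

```bash
python3 -c "
from h import *
s,_=st();print(s['ft_torque'].round(3))"
```

```text
t 45.88 tcp [0.6355 0.0373 0.168 ] F [ 1.5  1.4 -1.2] gap 0.0333
x [-0.12  -0.993 -0.   ] y [-0.993  0.12   0.   ] z [ 0.  0. -1.] q [-0.068  0.465  0.068  1.174  0.    -1.518]
[ 0.33  -0.188  0.032]
```

Call:
{"method": "play_rows", "body": {
  "series": "0 0 0.2 0 0 0 0;0 0 0.1 0 0 0 0;0 0 0 0 0 0 0;0 0 0 0 0 0 0"
}}

```text
clock: 46.38
tcp_pos: [0.6326, 0.0375, 0.1682]
orientation: [0.0, -0.663, 0.749, -0.0]
wrist_force: [1.5, 2.2, -2.8]
finger_gap: 0.033
```

Call:
{"method": "play_rows", "body": {
  "series": "0 0 -0.3 0 0 0 0;0 0 -0.3 0 0 0 0;0 0 0 0 0 0 0;0 0 0 0 0 0 0"
}}

```text
clock: 46.88
tcp_pos: [0.6383, 0.0368, 0.1681]
orientation: [-0.0, -0.663, 0.749, 0.0]
wrist_force: [0.1, 3.2, -3.0]
finger_gap: 0.0331
```

Call:
{"method": "play_rows", "body": {
  "series": "0 -0.2 0.3 0 0 0 0;0 0 0 0 0 0 0;0 0 0 0 0 0 0"
}}

```text
clock: 47.25
tcp_pos: [0.6356, 0.0387, 0.1683]
orientation: [-0.0, -0.663, 0.749, -0.0]
wrist_force: [-1.5, 0.6, -3.8]
finger_gap: 0.0334
```

Call:
{"method": "play_rows", "body": {
  "series": "0 -0.2 0 0 0 0 0;0 0 0 0 0 0 0;0 0 0 0 0 0 0"
}}

```text
clock: 47.62
tcp_pos: [0.6359, 0.041, 0.1683]
orientation: [-0.0, -0.663, 0.749, -0.0]
wrist_force: [0.0, 1.0, -3.7]
finger_gap: 0.0332
```

Call:
{"method": "play_rows", "body": {
  "series": "0 -0.2 0 0 0 0 0;0 0 0 0 0 0 0;0 0 0 0 0 0 0"
}}

```text
clock: 48.0
tcp_pos: [0.6361, 0.043, 0.1683]
orientation: [-0.0, -0.663, 0.749, -0.0]
wrist_force: [-0.4, -0.8, -2.8]
finger_gap: 0.0332
```

Call:
{"method": "play_rows", "body": {
  "series": "0 -0.2 0 0 0 0 0;0 0 0 0 0 0 0;0 0 0 0 0 0 0"
}}

```text
clock: 48.38
tcp_pos: [0.6363, 0.044, 0.1683]
orientation: [-0.001, -0.662, 0.749, -0.001]
wrist_force: [-0.2, -5.1, -2.8]
finger_gap: 0.033
```

Call:
{"method": "play_rows", "body": {
  "series": "0 -0.2 0 0 0 0 0;0 0 0 0 0 0 0;0 0 0 0 0 0 0"
}}

```text
clock: 48.75
tcp_pos: [0.6364, 0.0445, 0.1682]
orientation: [-0.002, -0.662, 0.75, -0.002]
wrist_force: [-1.6, -9.5, -2.6]
finger_gap: 0.0333
```

Call:
{"method": "play_rows", "body": {
  "series": "0 0.6 0.4 0 0 0 0;0 0 0 0 0 0 0;0 0 0 0 0 0 0"
}}

```text
clock: 49.12
tcp_pos: [0.6325, 0.0415, 0.1688]
orientation: [0.0, -0.663, 0.749, -0.001]
wrist_force: [2.4, -1.3, -1.7]
finger_gap: 0.0332
```

Call:
{"method": "play_rows", "body": {
  "series": "0 0 0.2 0 0 0 0;0 0 0 0 0 0 0;0 0 0 0 0 0 0"
}}

```text
clock: 49.5
tcp_pos: [0.6318, 0.0418, 0.1691]
orientation: [0.001, -0.663, 0.749, -0.002]
wrist_force: [4.9, -1.9, -1.7]
finger_gap: 0.0331
```

Call:
{"method": "play_rows", "body": {
  "series": "0 0 -0.6 0 0 0 0;0 0 -0.2 0 0 0 0;0 0 0 0 0 0 0;0 0 0 0 0 0 0"
}}

```text
clock: 50.0
tcp_pos: [0.6374, 0.0409, 0.1679]
orientation: [-0.0, -0.663, 0.749, 0.0]
wrist_force: [0.9, -0.5, -3.0]
finger_gap: 0.0333
```

Call:
{"method": "play_rows", "body": {
  "series": "0 0 -0.2 0 0 0 0;0 0 0 0 0 0 0;0 0 0 0 0 0 0"
}}

```text
clock: 50.38
tcp_pos: [0.6392, 0.0406, 0.1681]
orientation: [-0.0, -0.663, 0.749, 0.001]
wrist_force: [-2.8, 0.5, -3.0]
finger_gap: 0.0333
```

Call:
{"method": "play_rows", "body": {
  "series": "0 0 -0.2 0 0 0 0;0 0 0 0 0 0 0;0 0 0 0 0 0 0"
}}

```text
clock: 50.75
tcp_pos: [0.6397, 0.0406, 0.1678]
orientation: [-0.002, -0.663, 0.749, 0.002]
wrist_force: [-6.7, 0.9, 0.7]
finger_gap: 0.0333
```

Call:
{"method": "play_rows", "body": {
  "series": "0 0.1 0.55 0 0 0 0;0 0 0 0 0 0 0;0 0 0 0 0 0 0"
}}

```text
clock: 51.12
tcp_pos: [0.6369, 0.0398, 0.1686]
orientation: [0.0, -0.663, 0.749, -0.001]
wrist_force: [0.3, -0.7, -3.4]
finger_gap: 0.0333
```

Call:
{"method": "play_rows", "body": {
  "series": "0 0 0 0.3 0 0 0;0 0 0 0.3 0 0 0;0 0 0 0 0 0 0;0 0 0 0 0 0 0"
}}

```text
clock: 51.62
tcp_pos: [0.6363, 0.04, 0.1621]
orientation: [-0.0, -0.663, 0.749, 0.0]
wrist_force: [1.1, 0.1, -2.9]
finger_gap: 0.0331
```

Dropped over the shoulder (no force at 0.162). Continue down.

Call:
{"method": "play_rows", "body": {
  "series": "0 0 0.05 0.4 0 0 0;0 0 0 0.4 0 0 0;0 0 0 0.4 0 0 0;0 0 0 0.3 0 0 0;0 0 0 0 0 0 0"
}}

```text
clock: 52.25
tcp_pos: [0.6356, 0.04, 0.1469]
orientation: [-0.0, -0.663, 0.749, 0.0]
wrist_force: [0.1, 0.1, -3.4]
finger_gap: 0.0332
```

Call:
{"method": "play_rows", "body": {
  "series": "0 0 0 0.3 0 0 0;0 0 0 0.2 0 0 0;0 0 0 0.1 0 0 0;0 0 0 0 0 0 0;0 0 0 0 0 0 0"
}}

```text
clock: 52.88
tcp_pos: [0.6363, 0.04, 0.1447]
orientation: [0.001, -0.663, 0.749, -0.001]
wrist_force: [-5.4, 0.0, 13.0]
finger_gap: 0.0332
```

```bash
python3 -c "
from h import *
s,_=st();print(s['ft_torque'].round(3))
i=crop('scene',270,190,350,260,9,'s27')"
```

```text
t 52.88 tcp [0.6363 0.04   0.1447] F [-5.4  0.  13. ] gap 0.0332
x [-0.122 -0.993  0.   ] y [-0.993  0.122 -0.004] z [ 0.004 -0.001 -1.   ] q [-0.063  0.477  0.028  1.119 -0.    -1.512]
[-0.074  1.052 -0.01 ]
```

View pics/s27.png

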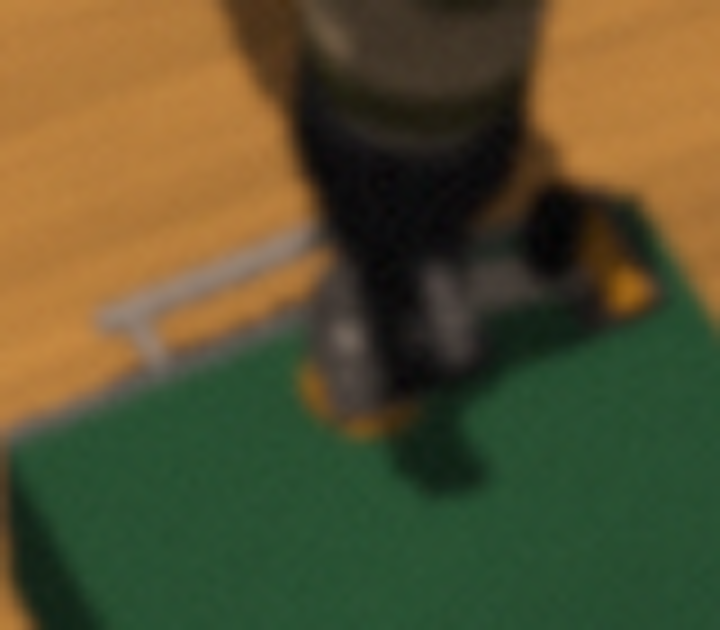

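Call:
{"method": "play_rows", "body": {
  "series": "0 0 0.1 0 0 0 2;0 0 0 0.2 0 0 -2;0 0 0 0 0 0 -2;0 0 0 0 0 0 2;0 0 0 0 0 0 0"
}}

```text
clock: 53.55
tcp_pos: [0.6363, 0.04, 0.1445]
orientation: [0.002, -0.663, 0.749, -0.003]
wrist_force: [-5.8, -0.3, 19.2]
finger_gap: 0.0332
```

```bash
python3 -c "
from h import *
s,_=st();print(s['ft_torque'].round(3))"
```

```text
t 53.55 tcp [0.6363 0.04   0.1445] F [-5.8 -0.3 19.2] gap 0.0332
x [-0.122 -0.993  0.   ] y [-0.993  0.122 -0.007] z [ 0.007 -0.001 -1.   ] q [-0.063  0.474  0.024  1.114 -0.    -1.511]
[-0.053  1.215  0.024]
```

Call:
{"method": "play_rows", "body": {
  "series": "0 0 0 -0.4 0 0 0;60 0 0 0 0 0 0;60 0 0 0 0 0 0;60 0 0 0 0 0 0;60 0 0 -3 0 0 0;60 0 0 -4 0 0 0;60 0 0 -5 0 0 0;60 0 0 0 0 0 0;60 0 0 0 0 0 0"
}}

```text
clock: 54.68
tcp_pos: [0.6347, 0.0401, 0.2627]
orientation: [-0.0, -0.663, 0.749, 0.0]
wrist_force: [0.5, -0.6, -1.0]
finger_gap: 0.0516
```

```bash
python3 -c "
from h import *
s,_=st();print(s['ft_torque'].round(3))
i=crop('scene',270,190,350,260,9,'s28')
i=crop('top',220,130,300,200,9,'t28')"
```

```text
t 54.67 tcp [0.6347 0.0401 0.2627] F [ 0.5 -0.6 -1. ] gap 0.0516
x [-0.122 -0.993  0.   ] y [-0.993  0.122  0.   ] z [-0. -0. -1.] q [-0.063  0.435  0.253  1.39  -0.    -1.512]
[-0.009  0.038 -0.031]
```

View pics/s28.png

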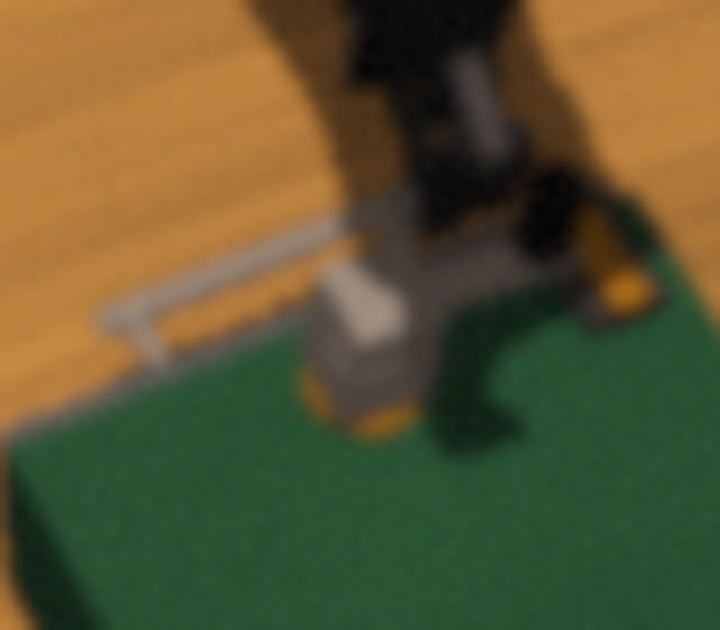

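View pics/t28.png

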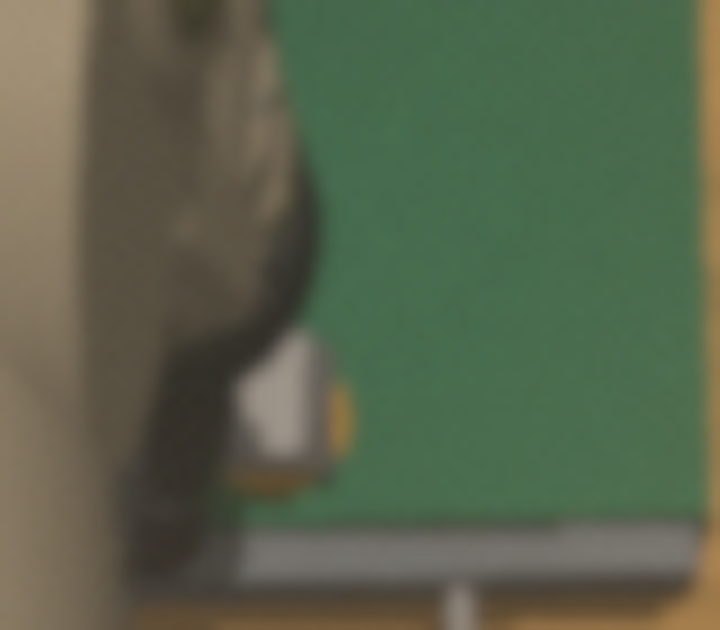

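```bash
cat > hub.py <<'E'
from h import *
def draw(img,b,s,c,phi,zb,name,n='scene'):
    C2=cv2.resize(img[b[1]:b[3],b[0]:b[2]],None,fx=s,fy=s,interpolation=cv2.INTER_CUBIC)[:,:,::-1].copy()
    a=np.radians(phi);X=np.array([np.cos(a),np.sin(a)]);Y=np.array([-X[1],X[0]])
    P=[]
    for z in(zb,zb+.052):
        for i,j in((1,1),(1,-1),(-1,-1),(-1,1)): P.append([*(np.array(c)+.017*(i*X+j*Y)),z])
    p=(proj(n,P)-np.array(b[:2])+.5)*s-.5
    p=p.astype(int)
    for i in range(4):
        for u,v in((i,(i+1)%4),(i+4,(i+1)%4+4),(i,i+4)): cv2.line(C2,tuple(map(int,p[u])),tuple(map(int,p[v])),(255,0,255),1)
    cv2.imwrite(f'pics/{name}.png',C2)
E
python3 -c "
from hub import *
im=np.mean([cams.read_camera('scene').astype(float) for _ in range(3)],0).astype(np.uint8)
b=(295,205,330,245)
for i,z in enumerate((.104,.108)): draw(im,b,11,(.6377,.0361),83,z,f'hb{i}')
a=np.hstack([cv2.imread('pics/hb0.png'),cv2.imread('pics/hb1.png')]);cv2.imwrite('pics/hb.png',a);print(a.shape)
"
```

```text
(440, 770, 3)
```

View pics/hb.png

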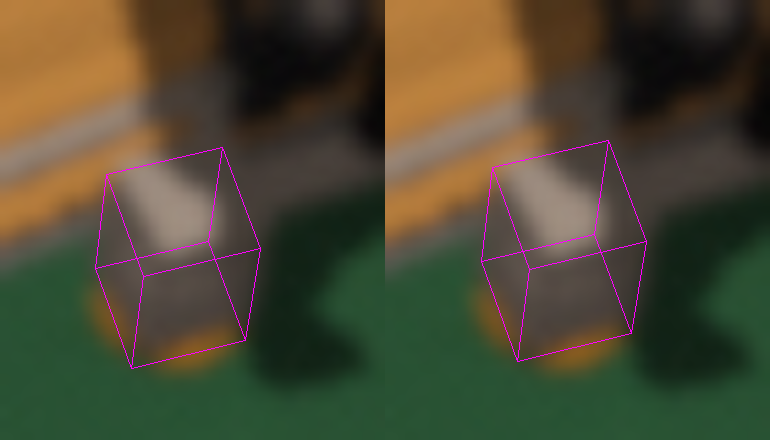

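Call:
{"method": "play_rows", "body": {
  "series": "60 5 2 -3 0 0 0;60 5 2 -3 0 0 0;60 5 2 0 0 0 0;60 5 2 0 0 0 0;60 5 0 0 0 0 0;60 0 0 0 0 0 0"
}}

```text
clock: 55.68
tcp_pos: [0.524, -0.2013, 0.3224]
orientation: [-0.0, -0.661, 0.751, 0.0]
wrist_force: [-0.3, 1.2, 0.2]
finger_gap: 0.0511
```

```bash
python3 -c "
from hub import *
st()
for n,b,c in(('scene',(285,195,345,250),(.6377,.0361)),('top',(215,135,275,190),(.6354,.037))):
    im=np.mean([cams.read_camera(n).astype(float) for _ in range(3)],0).astype(np.uint8)
    np.save(n+'_im.npy',im)
    crop(n,*b,13,'raw_'+n,im)
    for i,z in enumerate((.104,.108)): draw(im,b,13,c,83,z,f'hc_{n}{i}',n)
"
```

```text
t 55.67 tcp [ 0.524  -0.2013  0.3224] F [-0.3  1.2  0.2] gap 0.0511
x [-0.127 -0.992  0.   ] y [-0.992  0.127  0.001] z [-0.001 -0.    -1.   ] q [-5.100e-01  2.790e-01  1.750e-01  1.467e+00 -1.000e-03 -1.953e+00]
```

View pics/raw_scene.png

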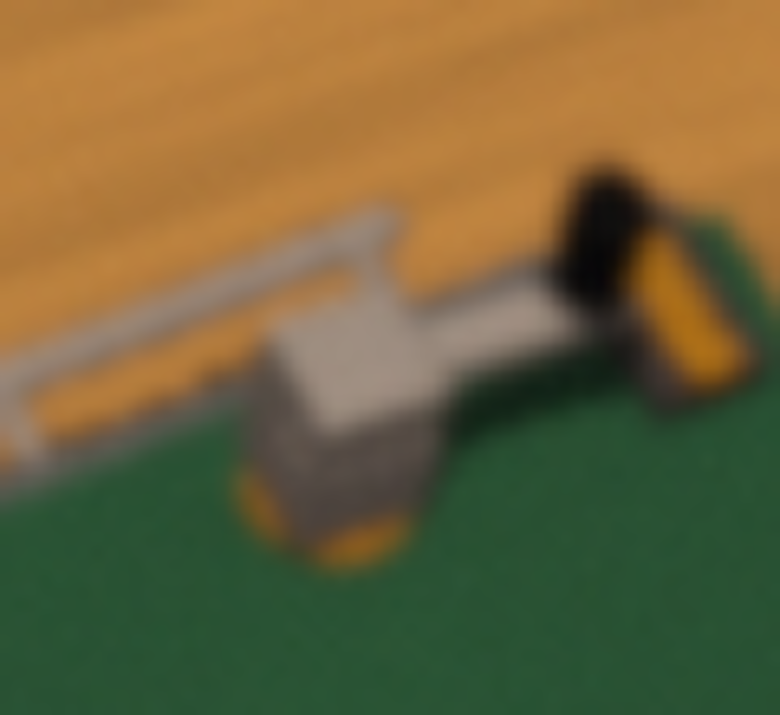

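View pics/hc_scene0.png

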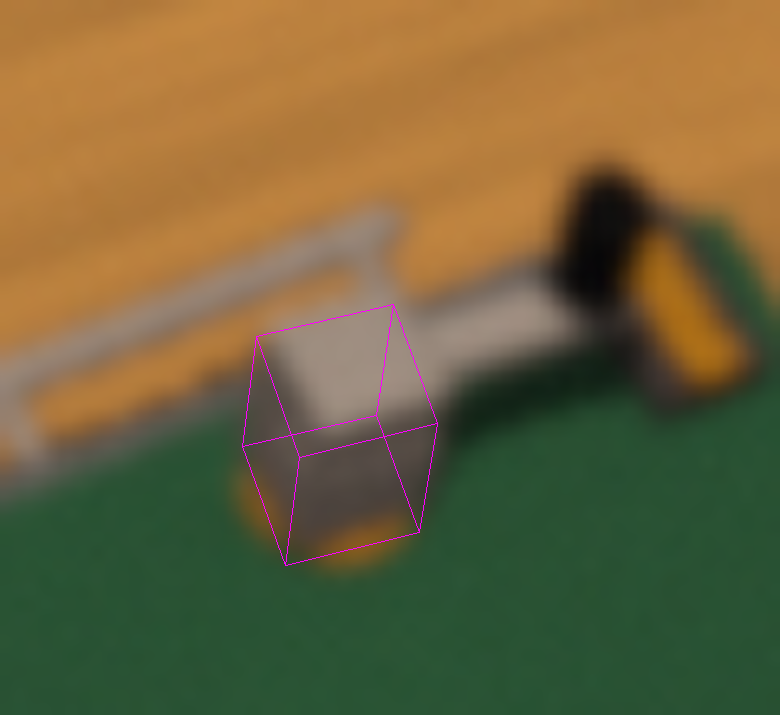

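View pics/hc_top0.png

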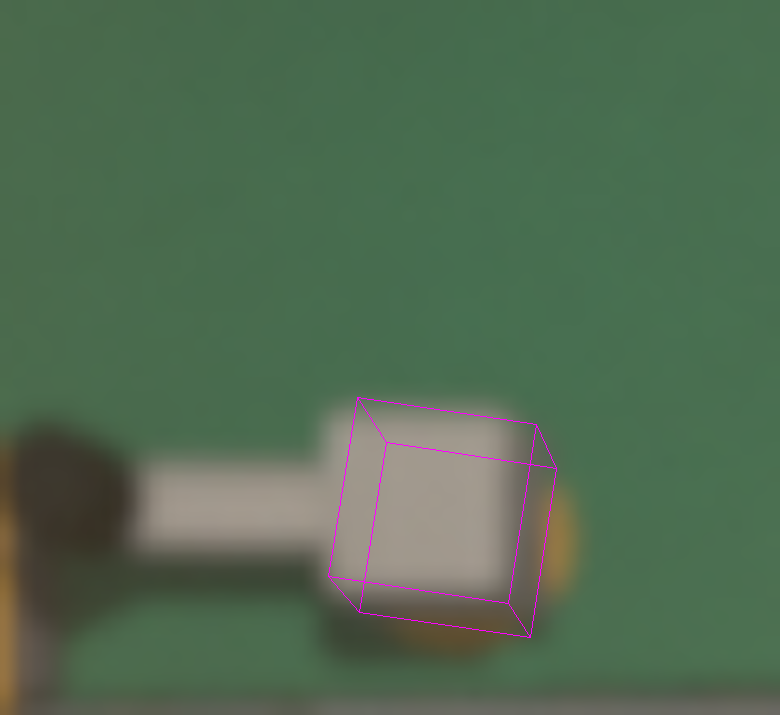

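```bash
python3 -c "
from hub import *
from scipy.optimize import least_squares
def corners(c,phi,zb,rx=0,ry=0):
    r=R.from_euler('ZYX',[phi,ry,rx],degrees=True).as_matrix()
    return np.array([np.array([c[0],c[1],zb])+r@np.array([.017*i,.017*j,z]) for z in(0,.052) for i,j in((1,1),(1,-1),(-1,-1),(-1,1))])
g=lambda L,b:np.array([f(x,y,13,b[0],b[1]) for x,y in L])
S=g([(270,335),(380,295),(450,385),(325,430),(287,545),(412,515),(243,455)],(285,195))
T=g([(325,408),(505,405),(512,590),(330,597)],(215,135))
# phi~90: X=+y(left). corners order (1,1):x dir left,y dir back(-x)...
def res(p,full=0):
    q=corners(p[:2],p[2],p[3])
    ps=proj('scene',q);pt=proj('top',q+np.array([-.0023+0.0,.0009,0]))
    # nearest matching by hungarian-like: scene order
    from scipy.spatial.distance import cdist
    ds=cdist(S[:4],ps[4:]).min(1);db=cdist(S[4:],ps[:4]).min(1);dt=cdist(T,pt[4:]).min(1)
    if full:print(ds.round(2),db.round(2),dt.round(2))
    return np.r_[ds,db,dt]
for phi0 in(80,85,90,95):
    r=least_squares(res,[.637,.037,phi0,.106],x_scale=[.01,.01,10,.01],diff_step=1e-4);print(r.x.round(4),r.cost)
res(r.x,1)
"

```

```text
[6.36700e-01 3.77000e-02 9.18031e+01 1.09100e-01] 5.931918951391564
[6.36700e-01 3.77000e-02 9.18098e+01 1.09100e-01] 5.931908795473281
[6.36700e-01 3.77000e-02 9.18018e+01 1.09100e-01] 5.931887899197514
[6.36700e-01 3.77000e-02 9.18069e+01 1.09100e-01] 5.931922106721003
[1.13 1.07 0.76 1.3 ] [1.57 1.69 0.94] [0.5  0.76 0.2  0.3 ]
```

```bash
python3 -c "
from h import *
go(.6365,.0375,.22,271)"
```

```text
t 55.98 tcp [ 0.5252 -0.197   0.3232] F [ 0.2 -0.4 -0.5] gap 0.0514
x [-0.12  -0.993 -0.   ] y [-0.993  0.12   0.   ] z [-0.  0. -1.] q [-0.502  0.278  0.175  1.468  0.    -1.953]
turn first [ 0.02  0.01 -7.88]
shift before turn [-24.62  -8.24  10.32] shift after turn [-23.26 -11.54  10.32]
```

Call:
{"method": "play_rows", "body": {
  "series": "65 -4.92 -1.65 0 0 0 0;65 -4.92 -1.65 0 0 0 0;65 -4.92 -1.65 0 0 0 0;65 -4.92 -1.65 2 0 0 0;65 -4.92 -1.65 2.3 0 0 0;65 0 0 3 0 0 -7.9;65 0 0 3 0 0 0;65 0 0 0 0 0 0;65 0 0 0 0 0 0"
}}

```text
clock: 57.1
tcp_pos: [0.6371, 0.0364, 0.2215]
orientation: [-0.0, 0.713, -0.701, 0.0]
wrist_force: [0.8, 0.6, -0.1]
finger_gap: 0.0557
```

```bash
python3 -c "
from h import *
go(.6365,.0375,.144,271)
crop('scene',270,180,350,250,9,'s29')"
```

```text
t 57.1 tcp [0.6371 0.0364 0.2215] F [ 0.8  0.6 -0.1] gap 0.0557
x [ 0.017 -1.     0.   ] y [-1.    -0.017 -0.001] z [ 0.001 -0.    -1.   ] q [-0.069  0.445  0.17   1.294 -0.    -1.656]
turn first [-0.07 -0.01 -0.05]
shift before turn [-0.11  0.07  7.75] shift after turn [-0.11  0.06  7.75]
```

View pics/s29.png

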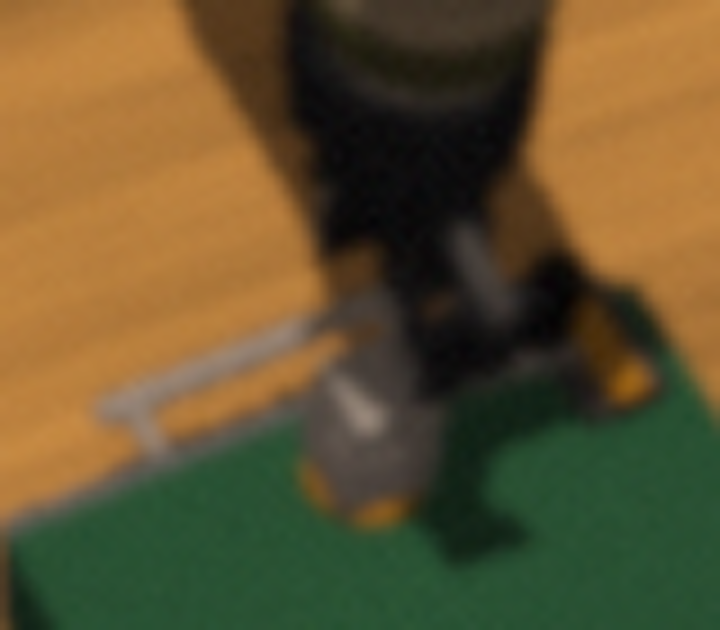

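Call:
{"method": "play_rows", "body": {
  "series": "65 -0.1 0.06 2.5 0 0 0;65 0 0 2.5 0 0 0;65 0 0 1.5 0 0 0;65 0 0 1 0 0 0;65 0 0 0.3 0 0 0;65 0 0 0 0 0 0;0 0 0 0 0 0 0;0 0 0 0 0 0 0;0 0 0 0 0 0 0;0 0 0 0 0 0 0"
}}

```text
clock: 58.4
tcp_pos: [0.6367, 0.0369, 0.1431]
orientation: [-0.001, 0.713, -0.701, 0.001]
wrist_force: [-0.4, 1.1, 4.8]
finger_gap: 0.0331
```

Call:
{"method": "play_rows", "body": {
  "series": "0 0 0 0.3 0 0 0;0 0 0 0.2 0 0 0;0 0 0 0 0 0 0;0 0 0 0 0 0 0"
}}

```text
clock: 58.9
tcp_pos: [0.637, 0.0369, 0.1425]
orientation: [-0.002, 0.713, -0.701, 0.002]
wrist_force: [-8.1, 0.9, 26.5]
finger_gap: 0.0335
```

Call:
{"method": "play_rows", "body": {
  "series": "0 0 0 -0.35 0 0 0;0 0 0 0 0 0 8;0 0 0 0 0 0 8;0 0 0 0 0 0 8;0 0 0 0 0 0 8;0 0 0 0 0 0 8;0 0 0 0 0 0 0"
}}

```text
clock: 59.78
tcp_pos: [0.6359, 0.0369, 0.1429]
orientation: [0.0, -0.429, 0.903, -0.0]
wrist_force: [-4.7, 0.1, 12.8]
finger_gap: 0.0331
```

```bash
python3 -c "
from h import *
s,_=st();print(s['ft_torque'].round(3))
crop('scene',270,180,350,250,9,'s30')"
```

```text
t 59.77 tcp [0.6359 0.0369 0.1429] F [-4.7  0.1 12.8] gap 0.0331
x [-0.631 -0.776 -0.   ] y [-0.776  0.631 -0.001] z [ 0.001 -0.    -1.   ] q [-0.068  0.479  0.027  1.118 -0.    -0.956]
[0.141 1.009 0.005]
```

View pics/s30.png

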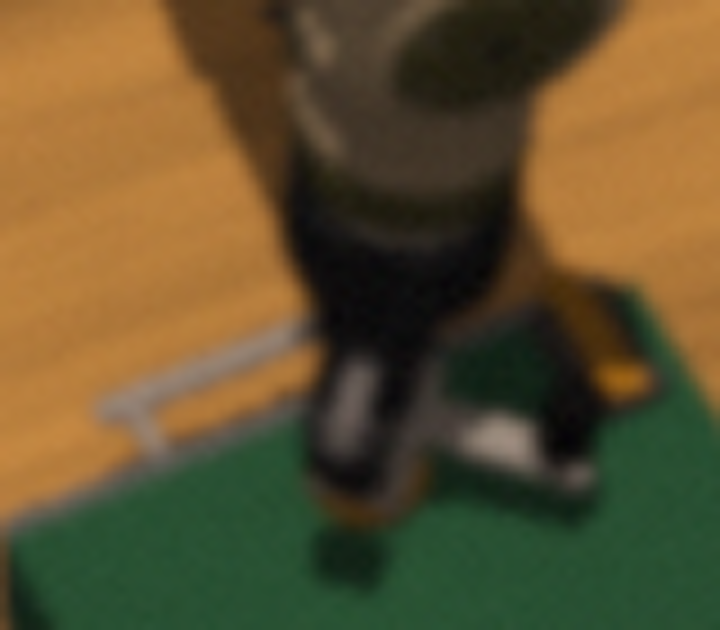

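Call:
{"method": "play_rows", "body": {
  "series": "0 0 0 -0.1 0 0 8;0 0 0 0 0 0 9;0 0 0 0 0 0 9;0 0 0 0 0 0 9;0 0 0 0 0 0 9;0 0 0 0 0 0 9;0 0 0 0 0 0 9;0 0 0 0 0 0 9"
}}

```text
clock: 60.82
tcp_pos: [0.6349, 0.0376, 0.1429]
orientation: [-0.001, 0.177, 0.984, 0.0]
wrist_force: [-5.0, 2.6, 9.8]
finger_gap: 0.0335
```

Call:
{"method": "play_rows", "body": {
  "series": "0 0 0 0 0 0 9;0 0 0 0 0 0 9;0 0 0 0 0 0 9;0 0 0 0 0 0 9;0 0 0 0 0 0 9;0 0 0 0 0 0 9;0 0 0 0 0 0 9;0 0 0 0 0 0 9"
}}

```text
clock: 61.82
tcp_pos: [0.6352, 0.0386, 0.1429]
orientation: [-0.001, 0.721, 0.693, 0.001]
wrist_force: [-4.6, 6.0, 9.0]
finger_gap: 0.0334
```

```bash
python3 -c "
from h import *
s,_=st();print(s['ft_torque'].round(3))
crop('scene',270,180,350,250,9,'s31');crop('top',190,110,320,220,6,'t31')"
```

```text
t 61.83 tcp [0.6352 0.0386 0.1429] F [-4.6  6.   9. ] gap 0.0334
x [0.04  0.999 0.003] y [ 0.999 -0.04  -0.001] z [-0.001  0.003 -1.   ] q [-0.067  0.479  0.027  1.12   0.003  1.544]
[1.153 0.859 0.083]
```

View pics/s31.png

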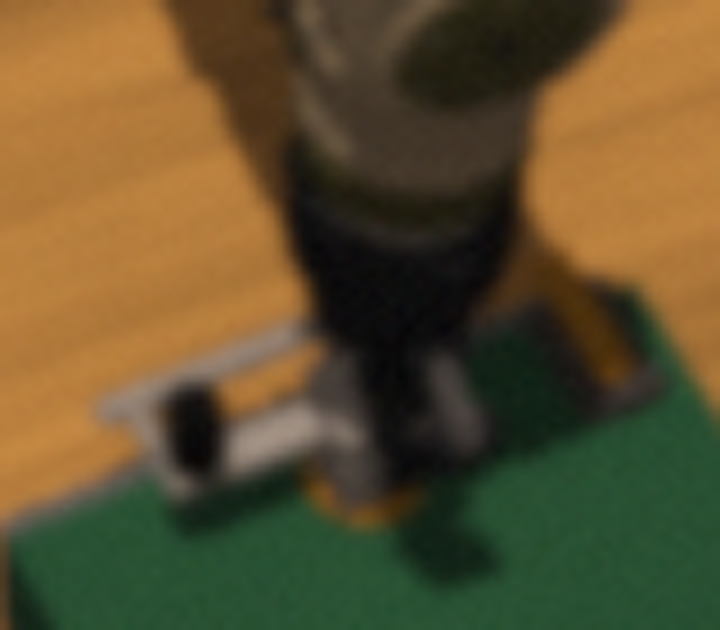

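Call:
{"method": "play_rows", "body": {
  "series": "0 0.1 -0.1 0 0 0 9;0 0 0 0 0 0 9;0 0 0 0 0 0 9;0 0 0 0 0 0 9;0 0 0 0 0 0 9;0 0 0 0 0 0 9;0 0 0 0 0 0 9;0 0 0 0 0 0 9;0 0 0 0 0 0 6;0 0 0 0 0 0 0"
}}

```text
clock: 63.18
tcp_pos: [0.6362, 0.0387, 0.143]
orientation: [-0.001, 0.996, 0.086, 0.001]
wrist_force: [-0.3, 3.5, 6.5]
finger_gap: 0.0335
```

```bash
python3 -c "
from h import *
s,_=st();print(s['ft_torque'].round(3))"
```

```text
t 63.17 tcp [0.6362 0.0387 0.143 ] F [-0.3  3.5  6.5] gap 0.0335
x [0.985 0.172 0.003] y [ 0.172 -0.985 -0.001] z [ 0.003  0.001 -1.   ] q [-6.600e-02  4.780e-01  2.600e-02  1.116e+00  1.000e-03  2.903e+00]
[ 0.551 -0.075  0.067]
```

Call:
{"method": "play_rows", "body": {
  "series": "0 0 0 -0.1 0 0 0;65 0 0 0 0 0 0;65 0 0 0 0 0 0;65 0 0 0 0 0 0;65 0 0 -2 0 0 0;65 0 0 -3 0 0 0;65 0 0 -3 0 0 0;65 0 0 0 0 0 -10;65 0 0 0 0 0 -10;65 0 0 0 0 0 -10;65 0 0 0 0 0 -10;65 0 0 0 0 0 -10"
}}

```text
clock: 64.68
tcp_pos: [0.6349, 0.0377, 0.2225]
orientation: [-0.0, 0.865, 0.502, -0.0]
wrist_force: [-1.1, 0.0, 0.1]
finger_gap: 0.0556
```

Call:
{"method": "play_rows", "body": {
  "series": "65 0 0 0 0 0 -10;65 0 0 0 0 0 -10;65 0 0 0 0 0 -10;65 0 0 0 0 0 -10;65 0 0 0 0 0 -10;65 0 0 0 0 0 -10;65 0 0 0 0 0 -10;65 0 0 0 0 0 -10;65 0 0 0 0 0 -10;65 0 0 0 0 0 -10;65 0 0 0 0 0 -10;65 0 0 0 0 0 -10"
}}

```text
clock: 66.18
tcp_pos: [0.635, 0.0377, 0.2225]
orientation: [-0.0, -0.002, 1.0, -0.0]
wrist_force: [1.3, -0.5, 0.8]
finger_gap: 0.0553
```

Call:
{"method": "play_rows", "body": {
  "series": "65 0 0 0 0 0 -10;65 0 0 0 0 0 0;65 0 0 0 0 0 0"
}}

```text
clock: 66.55
tcp_pos: [0.6351, 0.0378, 0.2226]
orientation: [-0.0, -0.085, 0.996, -0.0]
wrist_force: [0.3, 0.9, -0.3]
finger_gap: 0.0553
```

```bash
python3 -c "
from h import *
s,_=st();print(s['ft_torque'].round(3))
crop('scene',270,180,350,250,9,'s32');crop('top',190,110,320,220,6,'t32')"
```

```text
t 66.55 tcp [0.6351 0.0378 0.2226] F [ 0.3  0.9 -0.3] gap 0.0553
x [-0.986 -0.169  0.   ] y [-0.169  0.986 -0.   ] z [-0. -0. -1.] q [-0.067  0.443  0.168  1.297 -0.    -0.236]
[ 0.005  0.046 -0.004]
```

View pics/s32.png

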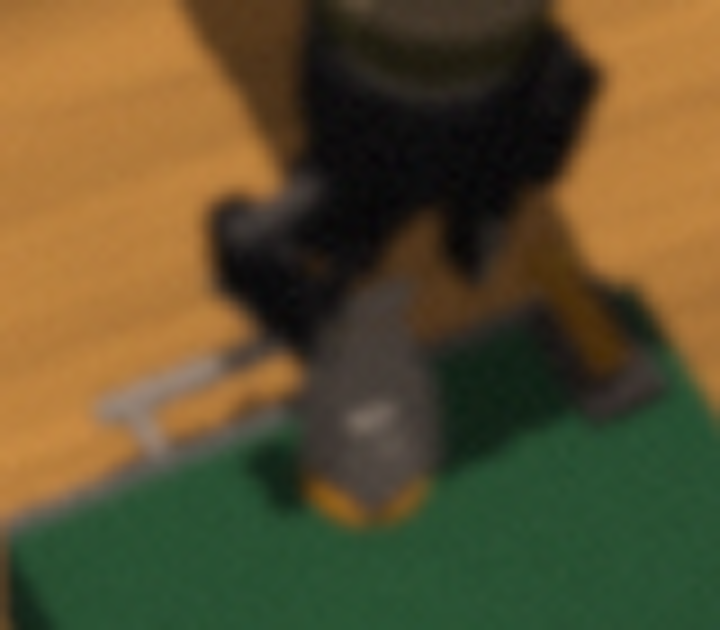

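View pics/t32.png

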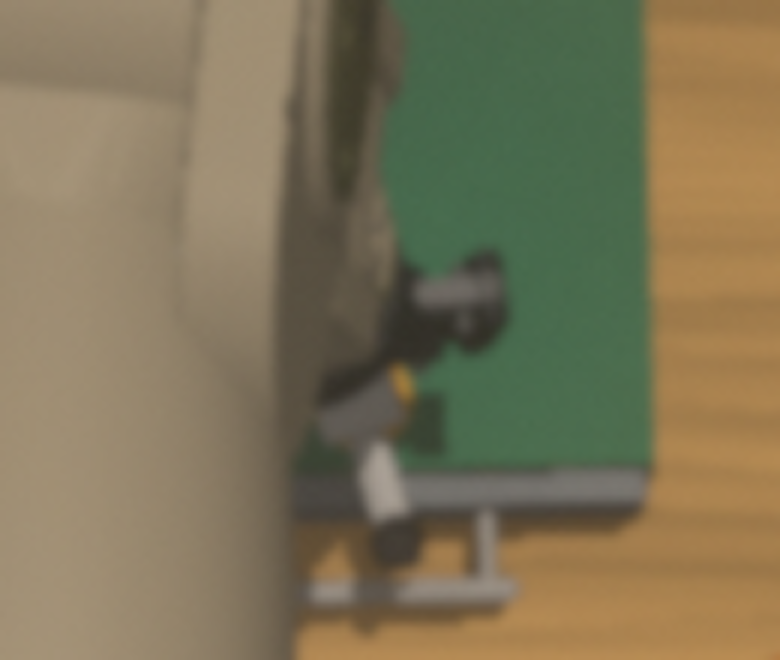

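```bash
python3 -c "
from h import *
go(.6363,.0372,.143,193)"
```

```text
t 66.65 tcp [0.6351 0.0378 0.2227] F [ 0.5  0.7 -0.9] gap 0.0555
x [-0.985 -0.17   0.   ] y [-0.17   0.985 -0.   ] z [-0. -0. -1.] q [-0.067  0.442  0.168  1.297 -0.    -0.238]
turn first [-0.01 -0.01 -3.2 ]
shift before turn [-0.11 -0.08  7.97] shift after turn [-0.1  -0.09  7.97]
```

Call:
{"method": "play_rows", "body": {
  "series": "65 -0.1 -0.08 2.5 0 0 -3;65 0 0 2.5 0 0 0;65 0 0 1.6 0 0 0;65 0 0 1 0 0 0;65 0 0 0.3 0 0 0;65 0 0 0 0 0 0;0 0 0 0 0 0 0;0 0 0 0 0 0 0;0 0 0 0 0 0 0;0 0 0 0 0 0 0"
}}

```text
clock: 67.9
tcp_pos: [0.6371, 0.0374, 0.1449]
orientation: [0.001, -0.112, 0.994, -0.0]
wrist_force: [0.6, 1.1, 6.3]
finger_gap: 0.0336
```

Call:
{"method": "play_rows", "body": {
  "series": "0 0 0 0.1 0 0 8;0 0 0 0 0 0 9;0 0 0 0 0 0 9;0 0 0 0 0 0 9;0 0 0 0 0 0 9;0 0 0 0 0 0 0"
}}

```text
clock: 68.65
tcp_pos: [0.6364, 0.0366, 0.1447]
orientation: [0.001, 0.269, 0.963, -0.001]
wrist_force: [-3.0, -1.8, 10.8]
finger_gap: 0.0343
```

```bash
python3 -c "
from h import *
s,_=st();print(s['ft_torque'].round(3))
crop('scene',270,180,350,250,9,'s33')"
```

```text
t 68.65 tcp [0.6364 0.0366 0.1447] F [-3.  -1.8 10.8] gap 0.0343
x [-0.855  0.518 -0.002] y [ 0.518  0.855 -0.001] z [ 0.001 -0.002 -1.   ] q [-6.800e-02  4.780e-01  3.000e-02  1.122e+00 -1.000e-03  4.770e-01]
[-0.142  0.808 -0.004]
```

View pics/s33.png

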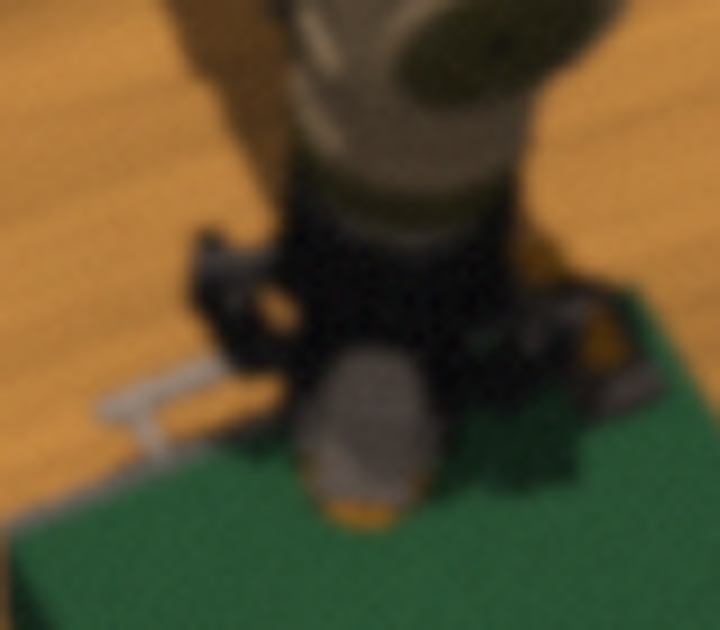

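Call:
{"method": "play_rows", "body": {
  "series": "0 0 0 0 0 0 9;0 0 0 0 0 0 9;0 0 0 0 0 0 9;0 0 0 0 0 0 9;0 0 0 0 0 0 0"
}}

```text
clock: 69.32
tcp_pos: [0.6355, 0.0366, 0.1447]
orientation: [0.0, 0.553, 0.833, -0.001]
wrist_force: [-5.1, -0.7, 13.0]
finger_gap: 0.034
```

```bash
python3 -c "
from h import *
s,_=st();print(s['ft_torque'].round(3))
crop('scene',270,180,350,250,9,'s34')"
```

```text
t 69.33 tcp [0.6355 0.0366 0.1447] F [-5.1 -0.7 13. ] gap 0.034
x [-0.388  0.922 -0.001] y [ 0.922  0.388 -0.001] z [-0.    -0.002 -1.   ] q [-0.068  0.478  0.03   1.123 -0.002  1.105]
[-0.214  1.168 -0.007]
```

View pics/s34.png

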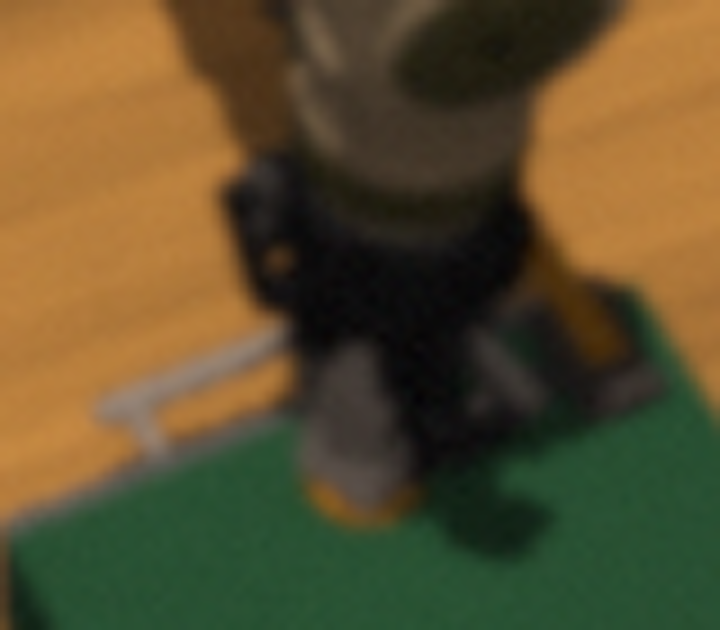

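```bash
python3 -c "
from h import *
crop('scene',250,130,370,250,6,'s35');crop('top',190,110,320,240,5.5,'t35')"
```

```text
(no output)
```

View pics/s35.png

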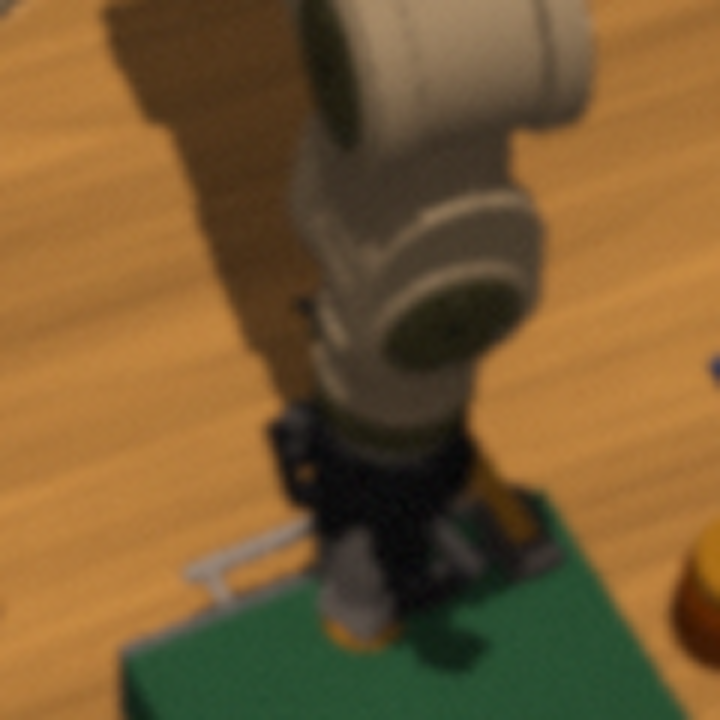

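View pics/t35.png

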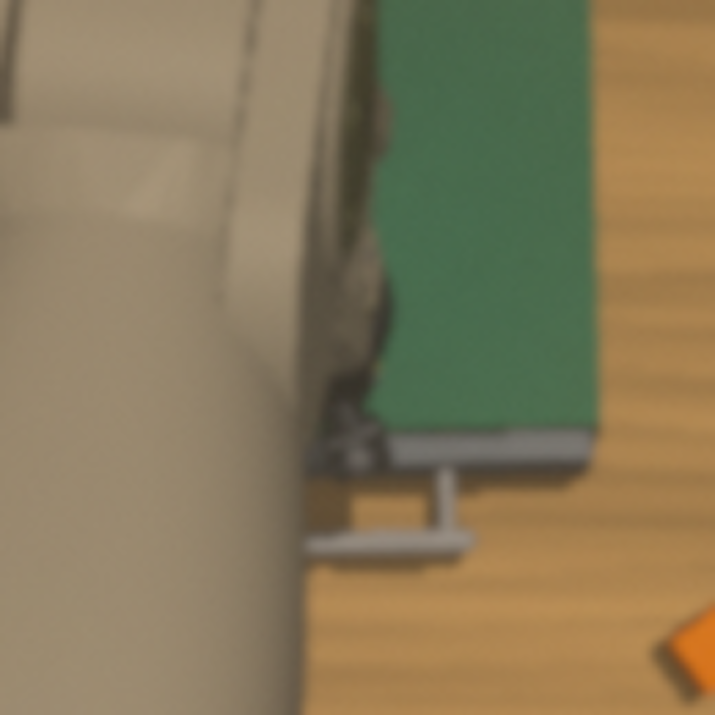

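Call:
{"method": "play_rows", "body": {
  "series": "0 0 0 0 0 0 5;0 0 0 0 0 0 5;0 0 0 0 0 0 0"
}}

```text
clock: 69.85
tcp_pos: [0.6352, 0.0367, 0.1447]
orientation: [0.0, 0.624, 0.782, -0.001]
wrist_force: [-6.8, -1.2, 14.1]
finger_gap: 0.0339
```

```bash
python3 -c "
from h import *
s,_=st();print(s['ft_torque'].round(3),s['tau'].round(3))"
```

```text
t 69.85 tcp [0.6352 0.0367 0.1447] F [-6.8 -1.2 14.1] gap 0.0339
x [-0.222  0.975 -0.001] y [ 0.975  0.222 -0.001] z [-0.001 -0.002 -1.   ] q [-0.068  0.478  0.03   1.123 -0.002  1.279]
[-0.178  1.35   0.065] [  0.451 -47.93   27.013  -2.81    0.419   0.283]
```

Call:
{"method": "play_rows", "body": {
  "series": "0 0 0 0 0 0 5;0 0 0 0 0 0 5;0 0 0 0 0 0 0"
}}

```text
clock: 70.22
tcp_pos: [0.635, 0.0368, 0.1447]
orientation: [0.0, 0.689, 0.725, -0.001]
wrist_force: [-7.7, -1.3, 14.0]
finger_gap: 0.034
```

```bash
python3 -c "
from h import *
s,_=st();print(s['ft_torque'].round(3),s['tau'].round(3))"
```

```text
t 70.22 tcp [0.635  0.0368 0.1447] F [-7.7 -1.3 14. ] gap 0.034
x [-0.05   0.999 -0.001] y [ 0.999  0.05  -0.001] z [-0.001 -0.001 -1.   ] q [-6.800e-02  4.780e-01  3.000e-02  1.124e+00 -1.000e-03  1.453e+00]
[-0.114  1.443  0.036] [  0.21  -47.717  27.194  -3.074   0.331   0.283]
```

Call:
{"method": "play_rows", "body": {
  "series": "0 0 -0.15 -0.1 0 0 5;0 0 0 0 0 0 0;0 0 0 0 0 0 0"
}}

```text
clock: 70.6
tcp_pos: [0.6349, 0.0368, 0.1448]
orientation: [0.001, 0.72, 0.694, 0.0]
wrist_force: [-1.2, -0.2, 7.4]
finger_gap: 0.034
```

```bash
python3 -c "
from h import *
s,_=st();print(s['ft_torque'].round(3),s['tau'].round(3))"
```

```text
t 70.6 tcp [0.6349 0.0368 0.1448] F [-1.2 -0.2  7.4] gap 0.034
x [ 0.036  0.999 -0.001] y [ 0.999 -0.036  0.001] z [ 0.001 -0.001 -1.   ] q [-6.800e-02  4.760e-01  2.700e-02  1.121e+00 -1.000e-03  1.538e+00]
[-0.055  0.35   0.154] [  0.291 -50.967  26.589  -0.784   0.119   0.145]
```

Call:
{"method": "play_rows", "body": {
  "series": "0 0 0 0 0 0 5;0 0 0 0 0 0 0;0 0 0 0 0 0 0"
}}

```text
clock: 70.97
tcp_pos: [0.6354, 0.0367, 0.1449]
orientation: [0.001, 0.749, 0.662, 0.0]
wrist_force: [-0.2, -1.3, 7.3]
finger_gap: 0.0342
```

```bash
python3 -c "
from h import *
s,_=st();print(s['ft_torque'].round(3),s['tau'].round(3))"
```

```text
t 70.97 tcp [0.6354 0.0367 0.1449] F [-0.2 -1.3  7.3] gap 0.0342
x [ 0.122  0.992 -0.001] y [ 0.992 -0.122  0.002] z [ 0.002 -0.001 -1.   ] q [-6.800e-02  4.760e-01  2.700e-02  1.120e+00 -1.000e-03  1.625e+00]
[0.124 0.125 0.295] [  0.542 -51.235  26.21   -0.298   0.072   0.31 ]
```

Call:
{"method": "play_rows", "body": {
  "series": "0 0 0 0 0 0 4;0 0 0 0 0 0 0;0 0 0 0 0 0 0"
}}

```text
clock: 71.35
tcp_pos: [0.6354, 0.0367, 0.1449]
orientation: [0.001, 0.772, 0.636, 0.0]
wrist_force: [-0.1, -2.0, 6.9]
finger_gap: 0.0344
```

```bash
python3 -c "
from h import *
s,_=st();print(s['ft_torque'].round(3),s['tau'].round(3))"
```

```text
t 71.35 tcp [0.6354 0.0367 0.1449] F [-0.1 -2.   6.9] gap 0.0344
x [ 0.191  0.982 -0.   ] y [ 0.982 -0.191  0.002] z [ 0.002 -0.001 -1.   ] q [-6.800e-02  4.760e-01  2.700e-02  1.120e+00 -1.000e-03  1.695e+00]
[0.126 0.186 0.413] [  0.752 -51.159  26.199  -0.345   0.075   0.443]
```

Call:
{"method": "play_rows", "body": {
  "series": "0 0 0 0 0 0 4;0 0 0 0 0 0 0;0 0 0 0 0 0 0"
}}

```text
clock: 71.72
tcp_pos: [0.6352, 0.0367, 0.1449]
orientation: [0.001, 0.793, 0.609, 0.0]
wrist_force: [-0.3, -2.5, 7.7]
finger_gap: 0.0341
```

```bash
python3 -c "
from h import *
s,_=st();print(s['ft_torque'].round(3),s['tau'].round(3))"
```

```text
t 71.72 tcp [0.6352 0.0367 0.1449] F [-0.3 -2.5  7.7] gap 0.0341
x [ 0.258  0.966 -0.   ] y [ 0.966 -0.258  0.002] z [ 0.002 -0.001 -1.   ] q [-6.800e-02  4.760e-01  2.700e-02  1.121e+00 -1.000e-03  1.764e+00]
[0.13  0.341 0.944] [  0.652 -51.016  26.256  -0.514   0.122   0.927]
```

Call:
{"method": "play_rows", "body": {
  "series": "0 0 0 0 0 0 -4;0 0 0 0 0 0 0;65 0 0 0 0 0 0;65 0 0 0 0 0 0;65 0 0 0 0 0 0;65 0 0 -2 0 0 0;65 0 0 -3 0 0 0;65 0 0 -4 0 0 0;65 0 0 0 0 0 0"
}}

```text
clock: 72.85
tcp_pos: [0.6366, 0.0372, 0.2375]
orientation: [0.002, 0.772, 0.636, 0.002]
wrist_force: [0.8, 0.6, -0.4]
finger_gap: 0.0558
```

Call:
{"method": "play_rows", "body": {
  "series": "65 -5 -2 -2 0 0 0;65 -5 -2 -2 0 0 0;65 -5 -2 0 0 0 0;65 -5 -2 0 0 0 0;65 -5 0 0 0 0 0;65 0 0 0 0 0 0"
}}

```text
clock: 73.6
tcp_pos: [0.507, -0.1956, 0.2727]
orientation: [-0.0, 0.774, 0.634, -0.0]
wrist_force: [0.8, 0.3, -0.8]
finger_gap: 0.0551
```

```bash
python3 -c "
from h import *
st()
crop('scene',285,180,365,250,9,'s36');crop('top',190,130,310,230,6.5,'t36')"
```

```text
t 73.6 tcp [ 0.507  -0.1956  0.2727] F [ 0.8  0.3 -0.8] gap 0.0551
x [ 0.197  0.98  -0.   ] y [ 0.98  -0.197 -0.001] z [-0.001 -0.    -1.   ] q [-5.160e-01  2.470e-01  1.100e-02  1.336e+00 -1.000e-03  1.254e+00]
```

View pics/s36.png

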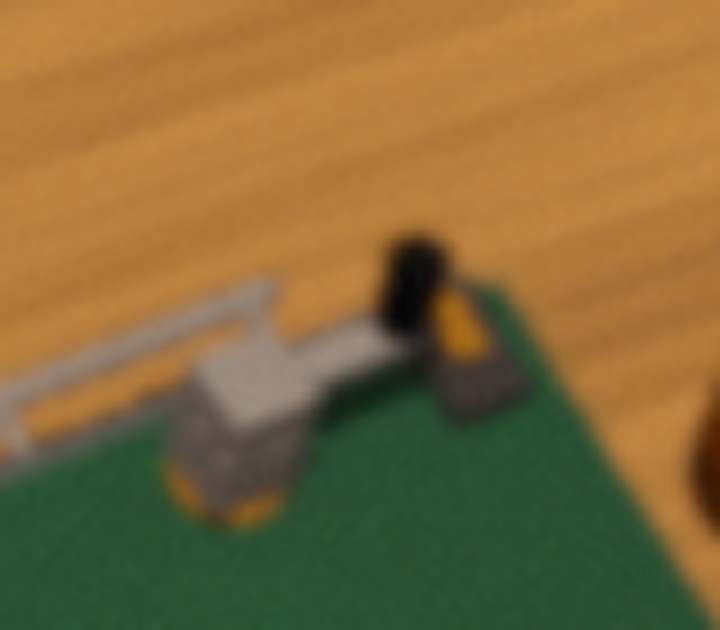

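View pics/t36.png

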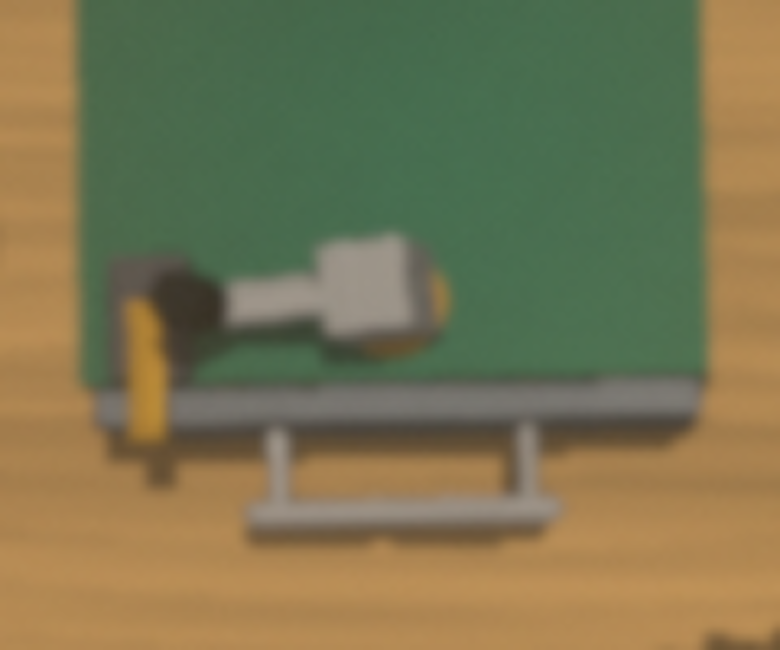

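```bash
python3 -c "
from h import *
go(.636,.0368,.23,96)"
```

```text
t 73.7 tcp [ 0.5077 -0.1929  0.2728] F [-0.4  0.7  0.2] gap 0.0556
x [0.194 0.981 0.001] y [ 0.981 -0.194 -0.001] z [-0.001  0.001 -1.   ] q [-0.511  0.247  0.011  1.337  0.     1.255]
turn first [ -0.08  -0.06 -17.17]
shift before turn [25.01  8.14  4.29] shift after turn [21.5  15.16  4.28]
```

Call:
{"method": "play_rows", "body": {
  "series": "65 5 1.63 0 0 0 0;65 5 1.63 0 0 0 0;65 5 1.63 0 0 0 0;65 5 1.63 0 0 0 0;65 5 1.63 1 0 0 0;65 0 0 1 0 0 -8.6;65 0 0 2 0 0 -8.6;65 0 0 0 0 0 0;65 0 0 0 0 0 0"
}}

```text
clock: 74.82
tcp_pos: [0.6362, 0.0378, 0.2341]
orientation: [-0.0, 0.669, 0.743, -0.0]
wrist_force: [0.4, -0.4, 0.7]
finger_gap: 0.0551
```

```bash
python3 -c "
from h import *
go(.636,.0368,.145,96)"
```

```text
t 74.83 tcp [0.6362 0.0378 0.2341] F [ 0.4 -0.4  0.7] gap 0.0551
x [-0.105  0.994  0.   ] y [ 0.994  0.105 -0.   ] z [-0.  0. -1.] q [-0.066  0.442  0.195  1.324  0.     1.399]
turn first [-0.   -0.    0.04]
shift before turn [-0.1  -0.03  8.91] shift after turn [-0.1  -0.03  8.91]
```

Call:
{"method": "play_rows", "body": {
  "newtons": 80,
  "series": "65 -0.1 0 3 0 0 0;65 0 0 2.5 0 0 0;65 0 0 1.8 0 0 0;65 0 0 1.2 0 0 0;65 0 0 0.4 0 0 0;65 0 0 0 0 0 0;0 0 0 0 0 0 0;0 0 0 0 0 0 0;0 0 0 0 0 0 0;0 0 0 0 0 0 0"
}}

```text
clock: 76.08
tcp_pos: [0.637, 0.0359, 0.1458]
orientation: [0.001, 0.668, 0.744, 0.001]
wrist_force: [-0.7, -0.3, 5.9]
finger_gap: 0.0333
```

Call:
{"method": "play_rows", "body": {
  "series": "0 0 0 0 0 0 5;0 0 0 0 0 0 5;0 0 0 0 0 0 0;0 0 0 0 0 0 0"
}}

```text
clock: 76.58
tcp_pos: [0.6358, 0.0357, 0.1458]
orientation: [0.0, 0.731, 0.683, -0.0]
wrist_force: [-3.0, -1.6, 8.1]
finger_gap: 0.033
```

```bash
python3 -c "
from h import *
s,_=st();print(s['ft_torque'].round(3),s['tau'].round(3))"
```

```text
t 76.58 tcp [0.6358 0.0357 0.1458] F [-3.  -1.6  8.1] gap 0.033
x [ 0.068  0.998 -0.   ] y [ 0.998 -0.068 -0.   ] z [-0. -0. -1.] q [-0.07   0.478  0.033  1.126 -0.     1.569]
[0.086 0.954 0.351] [  0.614 -51.319  27.676  -1.683   0.168   0.323]
```

Call:
{"method": "play_rows", "body": {
  "series": "0 0 0 0 0 0 5;0 0 0 0 0 0 4;0 0 0 0 0 0 0;0 0 0 0 0 0 0"
}}

```text
clock: 77.08
tcp_pos: [0.6353, 0.0357, 0.1458]
orientation: [-0.0, 0.781, 0.624, -0.001]
wrist_force: [-5.3, -2.8, 9.6]
finger_gap: 0.0332
```

```bash
python3 -c "
from h import *
s,_=st();print(s['ft_torque'].round(3),s['tau'].round(3))
crop('scene',285,180,365,250,9,'s37')"
```

```text
t 77.08 tcp [0.6353 0.0357 0.1458] F [-5.3 -2.8  9.6] gap 0.0332
x [ 0.221  0.975 -0.001] y [ 0.975 -0.221 -0.001] z [-0.001 -0.    -1.   ] q [-7.000e-02  4.780e-01  3.200e-02  1.127e+00 -1.000e-03  1.724e+00]
[0.122 1.136 1.034] [  0.666 -50.644  28.121  -2.348   0.227   1.018]
```

View pics/s37.png

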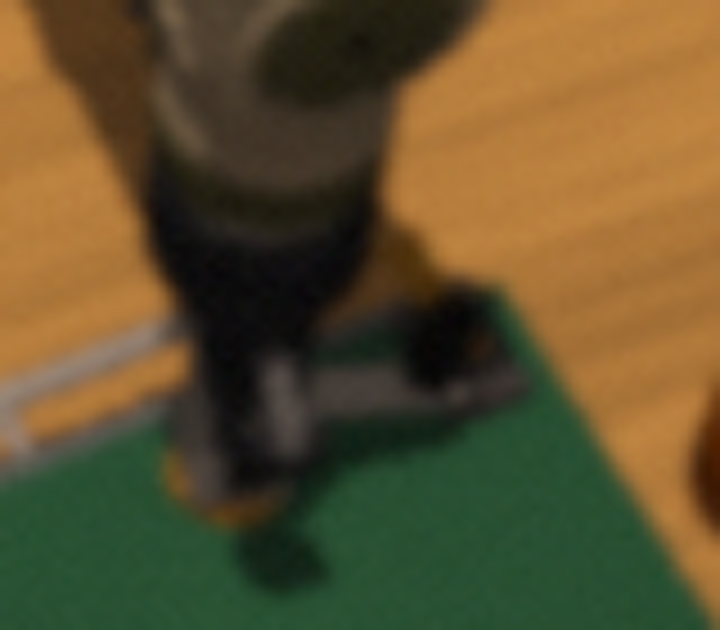

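Call:
{"method": "play_rows", "body": {
  "series": "0 0 0 -0.1 0 0 -5;0 0 0 0 0 0 -4;0 0 0 0 0 0 0"
}}

```text
clock: 77.5
tcp_pos: [0.6358, 0.0357, 0.1459]
orientation: [-0.0, 0.731, 0.682, -0.0]
wrist_force: [-2.9, -1.2, 4.3]
finger_gap: 0.0328
```

```bash
python3 -c "
from h import *
s,_=st();print(s['ft_torque'].round(3))"
```

```text
t 77.5 tcp [0.6358 0.0357 0.1459] F [-2.9 -1.2  4.3] gap 0.0328
x [ 0.069  0.998 -0.   ] y [ 0.998 -0.069 -0.001] z [-0.001 -0.    -1.   ] q [-0.07   0.478  0.034  1.127 -0.     1.57 ]
[0.038 0.673 0.22 ]
```

Call:
{"method": "play_rows", "body": {
  "series": "0 0 -0.1 0 0 0 -3;0 0 0 0 0 0 0;0 0 0 -0.5 0 0 0;0 0 0 -0.7 0 0 0;0 0 0 -0.7 0 0 0;0 0 0 -0.7 0 0 0;0 0 0 0 0 0 0"
}}

```text
clock: 78.38
tcp_pos: [0.6357, 0.0359, 0.1732]
orientation: [0.001, 0.713, 0.702, 0.0]
wrist_force: [0.1, -0.7, -3.5]
finger_gap: 0.0329
```

Call:
{"method": "play_rows", "body": {
  "series": "0 0 0 -1 0 0 0;0 0 0 -1.5 0 0 0;0 0 0 -2 0 0 0;0 0 0 -2 0 0 0;0 0 0 0 0 0 0;0 0 0 0 0 0 0"
}}

```text
clock: 79.12
tcp_pos: [0.6353, 0.0359, 0.2365]
orientation: [-0.0, 0.713, 0.702, -0.0]
wrist_force: [0.6, 0.3, -2.7]
finger_gap: 0.0332
```

```bash
python3 -c "
from h import *
s,_=st();print(s['ft_torque'].round(3))
crop('scene',265,150,365,250,7,'s38')
go(.4935,-.2995,.24,-9)"
```

```text
t 79.12 tcp [0.6353 0.0359 0.2365] F [ 0.6  0.3 -2.7] gap 0.0332
x [ 0.016  1.    -0.   ] y [ 1.    -0.016 -0.   ] z [-0. -0. -1.] q [-0.069  0.439  0.197  1.329 -0.     1.517]
[-0.072  0.025  0.006]
t 79.17 tcp [0.635 0.036 0.236] F [-0.3 -0.1 -3. ] gap 0.0328
x [ 0.016  1.    -0.   ] y [ 1.    -0.016 -0.001] z [-0.001 -0.    -1.   ] q [-0.069  0.44   0.196  1.329 -0.     1.517]
turn first [-5.00e-02  6.00e-02  9.81e+01]
shift before turn [-33.77 -13.62  -0.38] shift after turn [-8.73 35.35 -0.4 ]
```

View pics/s38.png

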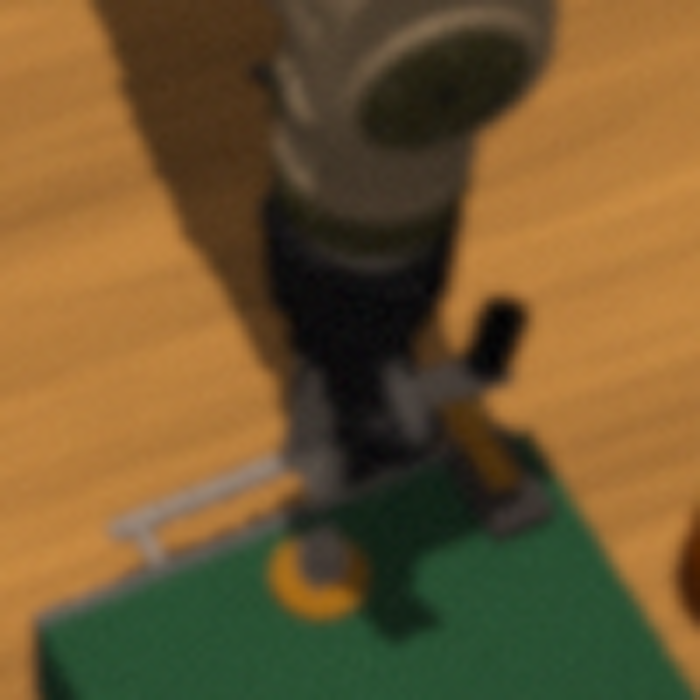

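Call:
{"method": "play_rows", "body": {
  "series": "0 -4.82 -1.95 0 0 0 0;0 -4.82 -1.95 0 0 0 0;0 -4.82 -1.95 0 0 0 0;0 -4.82 -1.95 0 0 0 0;0 -4.82 -1.95 0 0 0 0;0 -4.82 -1.95 0 0 0 0;0 -4.82 -1.95 0 0 0 0;0 0 0 0 0 0 0"
}}

```text
clock: 80.18
tcp_pos: [0.4918, -0.3024, 0.2357]
orientation: [-0.001, 0.715, 0.7, -0.0]
wrist_force: [0.1, 0.5, -3.3]
finger_gap: 0.0335
```

Call:
{"method": "play_rows", "body": {
  "series": "0 0 0 0 0 0 9.8;0 0 0 0 0 0 9.8;0 0 0 0 0 0 9.8;0 0 0 0 0 0 9.8;0 0 0 0 0 0 9.8;0 0 0 0 0 0 9.8;0 0 0 0 0 0 9.8;0 0 0 0 0 0 9.8;0 0 0 0 0 0 9.8;0 0 0 0 0 0 9.8;0 0 0 0 0 0 0"
}}

```text
clock: 81.55
tcp_pos: [0.4936, -0.2982, 0.2361]
orientation: [-0.001, 0.997, -0.076, -0.001]
wrist_force: [0.2, -0.0, -3.5]
finger_gap: 0.0328
```

```bash
python3 -c "
from h import *
go(.4935,-.2995,.1,-9)
crop('scene',130,120,260,260,5,'s39')
im=cams.read_camera('top');crop('top',190,130,310,230,6.5,'t39',im)"
```

```text
t 81.55 tcp [ 0.4936 -0.2982  0.2361] F [ 0.2 -0.  -3.5] gap 0.0328
x [ 0.988 -0.152 -0.001] y [-0.152 -0.988 -0.001] z [-0.001  0.001 -1.   ] q [-0.683  0.322  0.023  1.274  0.     2.611]
turn first [-0.05  0.07  0.26]
shift before turn [ 0.02  0.15 13.61] shift after turn [1.000e-02 1.300e-01 1.361e+01]
```

View pics/s39.png

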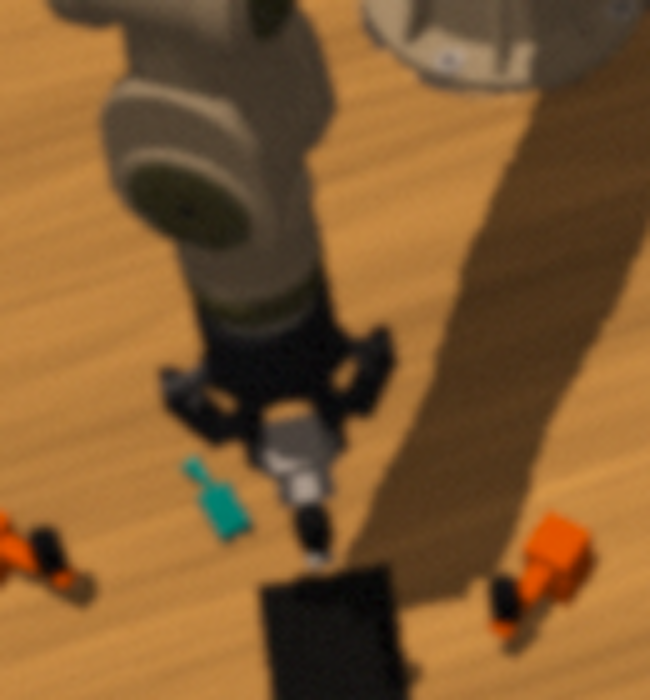

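View pics/t39.png

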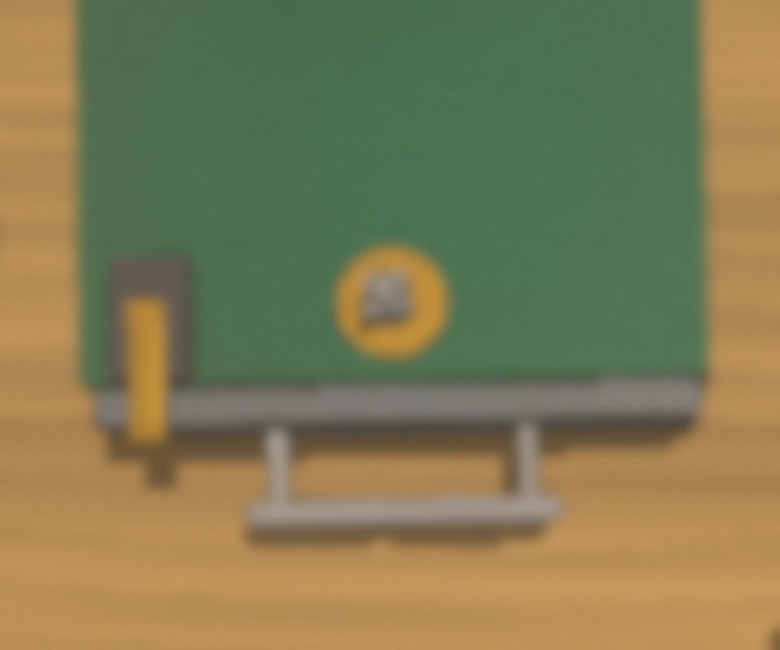

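Call:
{"method": "play_rows", "body": {
  "series": "0 0 0.13 5 0 0 0;0 0 0 5 0 0 0;0 0 0 4 0 0 0;0 0 0 2.5 0 0 0;0 0 0 1.5 0 0 0;0 0 0 0.7 0 0 0;0 0 0 0 0 0 0;0 0 0 0 0 0 0"
}}

```text
clock: 82.65
tcp_pos: [0.4942, -0.3011, 0.051]
orientation: [0.001, 0.997, -0.077, 0.001]
wrist_force: [0.8, 0.1, -1.9]
finger_gap: 0.033
```

Call:
{"method": "play_rows", "body": {
  "series": "0 0 0 0.3 0 0 0;0 0 0 0.3 0 0 0;0 0 0 0 0 0 0;0 0 0 0 0 0 0"
}}

```text
clock: 83.15
tcp_pos: [0.4937, -0.3008, 0.0443]
orientation: [0.0, 0.997, -0.078, 0.0]
wrist_force: [0.1, -0.1, 3.0]
finger_gap: 0.0328
```

Call:
{"method": "play_rows", "body": {
  "series": "0 0 0 0.2 0 0 0;0 0 0 0 0 0 0;0 0 0 0 0 0 0"
}}

```text
clock: 83.52
tcp_pos: [0.4937, -0.3008, 0.0441]
orientation: [0.001, 0.997, -0.077, 0.001]
wrist_force: [-5.0, 2.6, 16.0]
finger_gap: 0.0327
```

Call:
{"method": "play_rows", "body": {
  "series": "0 0 0 -0.2 0 0 0;0 0 0 0 0 0 0;65 0 0 0 0 0 0;65 0 0 0 0 0 0;65 0 0 0 0 0 0;65 0 0 0 0 0 0;65 0 0 -2 0 0 0;65 0 0 -4 0 0 0;65 0 0 -5 0 0 0;65 0 0 -5 0 0 0;65 0 0 0 0 0 0"
}}

```text
clock: 84.9
tcp_pos: [0.4957, -0.3022, 0.2087]
orientation: [0.003, 0.997, -0.077, 0.004]
wrist_force: [0.4, 0.1, -0.5]
finger_gap: 0.0553
```

Call:
{"method": "play_rows", "body": {
  "series": "65 -4 0 -1 0 0 0;65 -4 0 0 0 0 0;65 0 -4 0 0 0 0;65 0 0 0 0 0 0"
}}

```text
clock: 85.4
tcp_pos: [0.4196, -0.2466, 0.213]
orientation: [-0.001, 0.997, -0.077, -0.001]
wrist_force: [1.0, -0.4, 0.8]
finger_gap: 0.0558
```

```bash
python3 -c "
from h import *
st()
for n in('scene','top'):
    im=cams.read_camera(n);cv2.imwrite(f'pics/fin_{n}.png',im[:,:,::-1])
    for b in blob(n,im,(0,150,90),(6,255,255)):print(n,*b)
    crop(n,*((140,190,270,290) if n=='scene' else (310,170,440,270)),6,'finc_'+n,im)
"
```

```text
t 85.4 tcp [ 0.4196 -0.2466  0.213 ] F [ 1.  -0.4  0.8] gap 0.0558
x [ 0.988 -0.153 -0.002] y [-0.153 -0.988 -0.001] z [-0.001  0.002 -1.   ] q [-0.697  0.16  -0.245  1.167  0.     2.599]
scene [422.1 182.1] 8 [0.5585 0.5192] 122.3 [ 9. 14.]
top [ 86.9 171.7] 15 [0.6484 0.5059] 51.6 [ 7.8 16.5]
```

View pics/fin_scene.png

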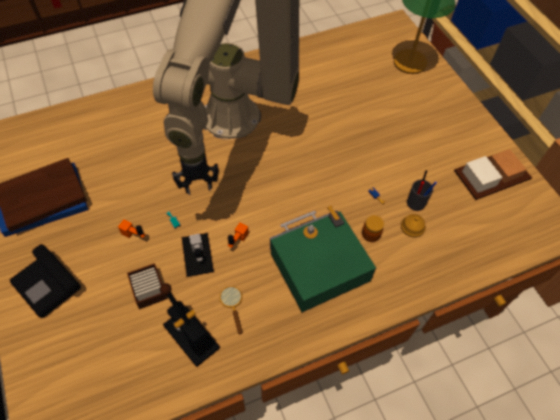

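View pics/fin_top.png

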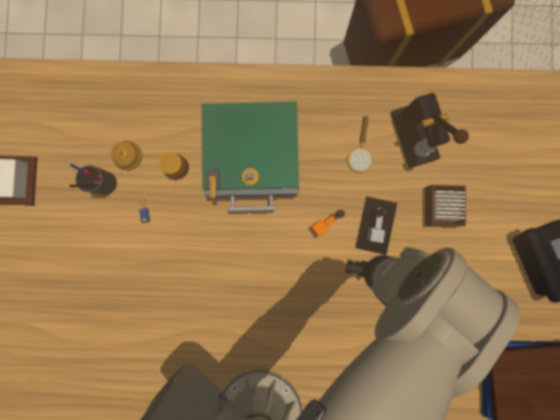

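View pics/finc_scene.png

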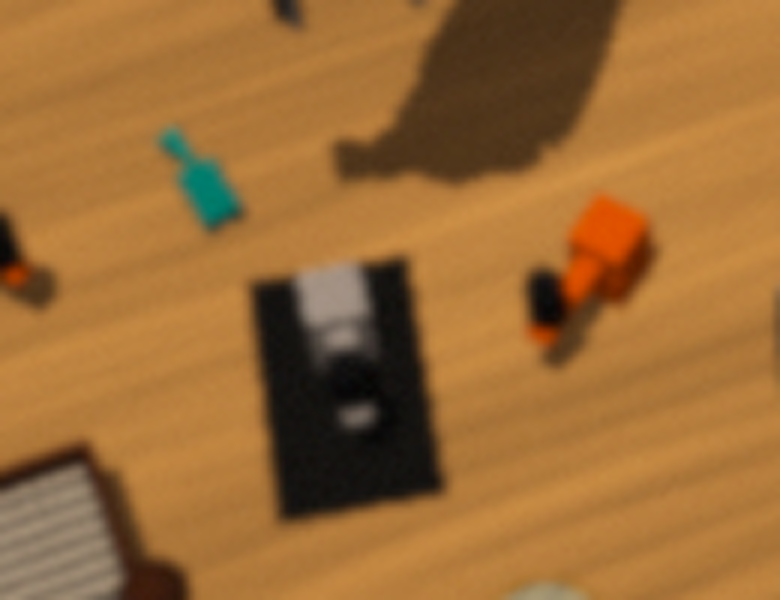

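```bash
python3 -c "
from h import *
n='top';b=(220,150,280,195);s=12
im=np.mean([cams.read_camera(n).astype(float) for _ in range(4)],0).astype(np.uint8)
C2=cv2.resize(im[b[1]:b[3],b[0]:b[2]],None,fx=s,fy=s,interpolation=cv2.INTER_CUBIC);h=cv2.cvtColor(C2,cv2.COLOR_RGB2HSV)
M=np.zeros(h.shape[:2],np.uint8);cv2.circle(M,(363,318),95,1,-1)
for t in(70,80,95,110):
    g=((h[...,1]<t)&(h[...,2]>60)).astype(np.uint8)*M
    k=max(cv2.findContours(g,cv2.RETR_EXTERNAL,cv2.CHAIN_APPROX_NONE)[0],key=cv2.contourArea);print(t,cv2.minAreaRect(k))
cv2.imwrite('pics/shaft.png',C2[:,:,::-1])"
```

```text
70 ((354.0, 308.0), (76.0, 72.0), 90.0)
80 ((352.6954345703125, 308.23602294921875), (79.9391860961914, 76.590576171875), 85.91438293457031)
95 ((352.2560729980469, 307.3049011230469), (87.68264770507812, 83.92797088623047), 83.6598129272461)
110 ((352.7117004394531, 306.2529296875), (94.3366928100586, 90.80866241455078), 85.60128784179688)
```

View pics/shaft.png

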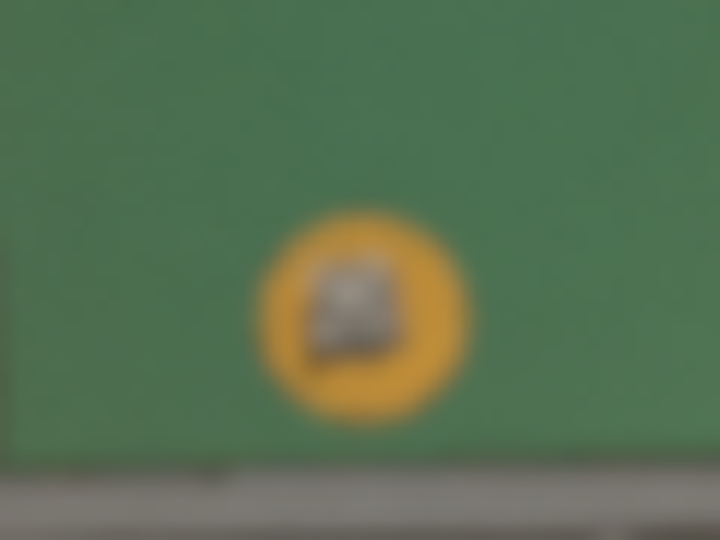

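```bash
python3 -c "
from h import *
print(workorder.hand_in()); st()"
```

```text
the job is handed in; nothing more can be done
None
the job is handed in; nothing more can be done
```

The job is done and handed in at about 86 s on the clock. I pulled the drawer out about 13 cm and put all three red-tagged keys present in it. I then pushed the drawer shut, threw the bolt with the steel crank, and stood the crank back upright on its pad.

**What the last checks showed**
- **Keys:** no red tag shows on the counter in either camera. The blue key, jar, magnifier and bell look unmoved.
- **Drawer:** it stopped firmly at about 11 N when pushed in, and the bolt now reaches over the drawer front.
- **Bolt and shaft:** the bolt moved about 19 mm. At the end of the turn the crank met about 1 N·m of resistance, against 0.08 N·m of friction. The shaft's flats now lie about 6.5° round, against about 7.4° expected at the stop.

**What disagreed**
- **How far down the crank sat:** it stopped solidly under 26 N, but its hub seemed to rest 2 to 4 mm above the collar. That would fit the 30 mm hole bottoming on the 34 mm shaft. The estimates vary: 3.5 mm from the first grasp, 1.6 mm from the last, and about 5 mm from the camera.
- **First fit on the shaft:** the hub caught on the top of the square shaft, so I felt for the centre, turning the crank a few degrees each way, before it dropped on.
- **Turning:** I had to let go of the crank and take a new hold part-way through the turn.

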